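# Put the paint markers away in the caddy

### The arm

A 6-joint arm with a two-finger parallel gripper is mounted at the origin on the work surface. World frame = base frame: x ahead of the robot, y to its left, z up, the work surface at z = 0. Lengths are in m, angles in degrees, forces in N, time in s.
With the tool pointing down it reaches from about 0.4 to 0.825 m from the base axis. Payload 7 kg.
Tool frame: the origin (TCP) lies midway between the tips of the shut fingers; the grasp point (between the pads) lies 19 mm behind it (grip_depth is the distance from the TCP to the grasp point, in m); z points along the fingers, y is the direction in which the jaws open and shut (so a half turn about z gives the same grasp; the last joint's range is limited). The gripper opens to 88 mm and grips with 3 to 60 N. Pads are 19 mm wide; open, the fingers measure 130 mm over their backs; the gripper's body (78 mm by 193 mm) begins 47 mm behind the grasp point.
Start: joints at [-58.321, 20.546, 0.682, 0, -70.136, -16.507], TCP at [0.177, -0.651, 0.227] pointing down, gripper open.
Joint ranges: [-176.03, 176.03], [-82.01, 121.73], [-58.28, 71.71], [-173.87, 95.51], [-174.79, -0.11], [-173.66, 173.66]. Speed limits (degrees/s): [136.94, 136.94, 172.46, 180, 180, 180].

### API

Orientations are given as [roll, pitch, yaw] about the fixed x, y, z axes, in that order (R = Rz(yaw) Ry(pitch) Rx(roll)).
In Python, from plant import * gives the robot as it stands.
- The arm moves only by the shell command python3 -m inch 'ROWS'. ROWS is JSON, a list of rows, each an object of numbers: "ax", "ay", "az": the turn, a rotation vector about the tool's x, y, z in degrees; "dx", "dy", "dz": the shift along the tool's x, y, z in mm; "fingers": the finger opening in mm, from 0 to 87.6. In form: [{"ax": .., "ay": .., "az": .., "dx": .., "dy": .., "dz": .., "fingers": ..}, ...]. A call has 1 to 8 rows; each row is the pose to reach, as a shift and turn from the pose commanded when the call began, along the tool's axes at that moment; what a row does not reach only later rows make up. A row lasts 1/8 s, in which the tool goes at most 62.5 mm and 10.7 degrees, less where a joint would pass 70% of its speed; a pose out of reach is approached as far as the arm can. A call with a gripper value outside its range is refused whole. The fingers move at their own pace and stop on an object; the grip force is fixed at half the most. Time passes only in rows, so rows that repeat a pose let the fingers close. It gives the time, the measured TCP pose, the force and the opening at its end, in the units of the state.
- get_obs(): the state, without advancing time (a new reading comes with each control period).
- snapshot(name): name is "side" or "top"; returns a dict with "image" (420x560x3 uint8, red, green, blue), "fx", "fy", "cx", "cy" (pixels), "rvec" (rotation vector, rad) and "tvec" (3), from world to camera coordinates, as OpenCV has them. Camera axes: x right, y down, z forward; pixel columns grow to the right and rows downward; lengths in m; the calibration is good to about 2 mm. A picture is of the moment at which its call begins. There is no depth.
- close_job(): hands the job in, once; it reports no verdict.
Trained networks look in the newest picture that a camera, given by its name, has taken for a name from the list of things; names that differ only in an ending like _2 or _b are one class to them, and where a whole thing is asked for, a point or a joint stands for the part that bears it (a point fixed in the world has none). Each returns a list of dicts, best first, with "score" (0 to 1); they miss things now and then, are a little off and sometimes report something else, mostly with a low value. They report only what shows in the picture. A call takes as long as a camera call. They do not tell look-alikes from the thing itself.
- search_frame(target, camera): "bbox" ([centre column, centre row, width, height] in pixels, round what is visible of it).
- trace(target, camera): "mask" (420x560 bool, what is visible of it) and "bbox" ([centre column, centre row, width, height] in pixels, round what is visible of it).
- landmark_of(target, camera): "position" ([column, row] in pixels: a listed point, or the origin of a listed thing).
The state is a dict: "clock": time; "joint_pos": joint angles; "qvel": joint speeds; "tau": joint torques, N m; "tool_pos": TCP position; "orientation": TCP orientation; "force": force on the tool from outside, world axes, zero at the start; "moment": the same for the moment, N m; "opening": finger opening in m.
Only numpy, scipy, OpenCV 4.12 (cv2) and the standard library are available. Lean on these libraries where they do the work, as an engineer would, in place of code of your own. Each camera call takes 0.05 s, during which the arm holds its last target.

### The job

The craft lesson is over: stand every chunky paint marker that lies on the bench upright, cap down, on the floor of an empty cell of the plywood caddy, one marker to a cell. Use the sloping wooden rest to change your grip: lay a marker in its trough, let go, and take it again by its upper end. Leave the glue sticks in their cells and do not disturb the other things on the bench.

Things in the scene. Friction and masses are not known exactly. Their poses are not given: they have to be found in the camera images.
- marker_red: Chunky paint marker, origin at its centre: a square bar 28 x 28 x 150 mm of 50 to 100 g: white barrel with red stripes, a red cap over 50 mm of one end, a grey plug at the other. x axis: along it from cap to plug (flat ends at -75 and +75 mm), so x points up when it stands cap down. Lies on the bench at the start. None if absent.
- marker_blue: Chunky paint marker, origin at its centre: a square bar 28 x 28 x 150 mm of 50 to 100 g: white barrel with blue stripes, a blue cap over 50 mm of one end, a grey plug at the other. x axis: along it from cap to plug (flat ends at -75 and +75 mm), so x points up when it stands cap down. Lies on the bench at the start. None if absent.
- marker_green: Chunky paint marker, origin at its centre: a square bar 28 x 28 x 150 mm of 50 to 100 g: white barrel with green stripes, a green cap over 50 mm of one end, a grey plug at the other. x axis: along it from cap to plug (flat ends at -75 and +75 mm), so x points up when it stands cap down. Lies on the bench at the start. None if absent.
- marker_yellow: Chunky paint marker, origin at its centre: a square bar 28 x 28 x 150 mm of 50 to 100 g: white barrel with yellow stripes, a yellow cap over 50 mm of one end, a grey plug at the other. x axis: along it from cap to plug (flat ends at -75 and +75 mm), so x points up when it stands cap down. Lies on the bench at the start. None if absent.
- rest: Sloping wooden rest, fixed to the bench. Base board 150 x 90 mm, 14 mm thick, spanning x -80 to +70 mm; origin on the bench, z up. On it a trough climbs at 45 degrees towards +x from a toe stop at the low end (trough floor meets toe stop at x = -50, z = 32 mm; the stop is 26 mm tall off the floor). A marker laid in it leans at 45 degrees, lower end on the toe stop.
- rest_seat (a point): Centre of a marker lying home in the trough: x -7, y 0, z 95 mm in the rest's frame (same, unsloped axes). Up the slope from the toe stop: side cheeks from 0 to 62 mm (36 mm apart at the floor, flaring to 46, about 25 high), then only a 24 mm wide, 10 mm thick tongue under the marker to 100 mm; beyond that the marker sticks out free.
- caddy: Open plywood caddy, 182 mm (its x) by 124 mm (its y), 90 mm high, fixed on the bench; origin under its centre, z up. Floor, walls and partitions 8 mm thick; partitions of full height make 6 cells, each 50 x 50 mm, with centres at x = -58, 0, +58 mm and y = -29, +29 mm. A marker standing on the cell floor has its centre 83 mm above the bench and its top at 158 mm.
- gluestick1_center (a point): Centre of a glue stick, 32 mm across, 94 mm tall, white and yellow with an orange cap, standing upright in the middle of one caddy cell (None if absent). That cell is taken.
- gluestick2_center (a point): Centre of a glue stick, 32 mm across, 94 mm tall, white and yellow with an orange cap, standing upright in the middle of one caddy cell (None if absent). That cell is taken.
- gluestick3_center (a point): Centre of a glue stick, 32 mm across, 94 mm tall, white and yellow with an orange cap, standing upright in the middle of one caddy cell (None if absent). That cell is taken.
- gluestick4_center (a point): Centre of a glue stick, 32 mm across, 94 mm tall, white and yellow with an orange cap, standing upright in the middle of one caddy cell (None if absent). That cell is taken.
- bowl_red: Red papier-mache bowl, 96 mm across, 50 mm high; to be left alone. Origin: centre of its underside.
- bowl_blue: Blue bowl, 100 mm across, 48 mm high; to be left alone. Origin: centre of its underside.
- paint_jar: Paint jar with a white lid, 66 mm across, 85 mm high; to be left alone. Origin: centre of its underside.
- green_box: Green carton, 60 x 130 x 55 mm; to be left alone. Origin: centre of its underside.
- tub: White plastic tub, 110 mm across, 100 mm high; to be left alone. Origin: centre of its underside.
- tape: Brown roll of tape lying flat, 64 mm across, 22 mm high; to be left alone. Origin: centre of its underside.
- twine: Ball of twine, 68 mm across, 58 mm high; to be left alone. Origin: centre of its underside.
Mind the look-alikes: they are no part of the job. What is shaped like the marker_green but pink or purple is not meant.

How it is judged (in metres and radians):
On the way:
1. a marker lies home in the trough of the sloping rest and has been let go (((distance between marker_red and rest_seat below 0.018 m and angle between marker_red's own x axis and vertical between 0.6 and 2.54 rad and not (angle between marker_red's own x axis and vertical between 1 and 2.14 rad) and contact force between marker_red and the fingers below 0.1 N and linear speed of marker_red below 0.03 m/s) or (distance between marker_blue and rest_seat below 0.018 m and angle between marker_blue's own x axis and vertical between 0.6 and 2.54 rad and not (angle between marker_blue's own x axis and vertical between 1 and 2.14 rad) and contact force between marker_blue and the fingers below 0.1 N and linear speed of marker_blue below 0.03 m/s) or (distance between marker_green and rest_seat below 0.018 m and angle between marker_green's own x axis and vertical between 0.6 and 2.54 rad and not (angle between marker_green's own x axis and vertical between 1 and 2.14 rad) and contact force between marker_green and the fingers below 0.1 N and linear speed of marker_green below 0.03 m/s) or (distance between marker_yellow and rest_seat below 0.018 m and angle between marker_yellow's own x axis and vertical between 0.6 and 2.54 rad and not (angle between marker_yellow's own x axis and vertical between 1 and 2.14 rad) and contact force between marker_yellow and the fingers below 0.1 N and linear speed of marker_yellow below 0.03 m/s))), for 0.2 s.
At the end, for the whole second after the job is handed in: Every marker present stands cap down (within about 8 degrees of upright) on the floor of a caddy cell, one to a cell, at rest and let go; the glue sticks are still in their cells (within 40 mm of where they were, within 20 degrees of upright) (angle between each of marker_red, marker_blue, marker_green, marker_yellow's own x axis and vertical below 0.15 rad and x of marker_red in the frame of caddy between -0.085 and 0.085 m and y of marker_red in the frame of caddy between -0.055 and 0.055 m and z of each of marker_red, marker_blue, marker_green, marker_yellow in the frame of caddy below 0.094 m and linear speed of each of marker_red, marker_blue, marker_green, marker_yellow below 0.02 m/s and x of marker_blue in the frame of caddy between -0.085 and 0.085 m and y of marker_blue in the frame of caddy between -0.055 and 0.055 m and x of marker_green in the frame of caddy between -0.085 and 0.085 m and y of marker_green in the frame of caddy between -0.055 and 0.055 m and x of marker_yellow in the frame of caddy between -0.085 and 0.085 m and y of marker_yellow in the frame of caddy between -0.055 and 0.055 m and distance of each of gluestick1_center, gluestick2_center, gluestick3_center, gluestick4_center from where it was at the start of the episode below 0.04 m and angle between each of gluestick1_center, gluestick2_center, gluestick3_center, gluestick4_center's own z axis and vertical below 0.35 rad); the robot touches nothing.
It fails at once if a bystander on the bench is shifted more than 50 mm or tipped (distance of any of bowl_red, bowl_blue, paint_jar, green_box, tub, tape, twine from where it was at the start of the episode above 0.05 m or angle between any of bowl_red, bowl_blue, paint_jar, green_box, tub, tape, twine's own z axis and vertical above 0.5 rad).
It fails at once if a glue stick is lifted out of its cell (distance of any of gluestick1_center, gluestick2_center, gluestick3_center, gluestick4_center from where it was at the start of the episode above 0.06 m).
Of marker_red, marker_blue, marker_green, marker_yellow only 3 to 4 are there at a start; the rules pass over those that are not, and their reading is None.
Of gluestick1, gluestick2, gluestick3, gluestick4 only 1 to 2 are there at a start; the rules pass over those that are not, and their reading is None.
At some moment in a run one of marker_red, marker_blue, marker_green, marker_yellow may be knocked a few centimetres aside while the robot is not near it.
Once in a run the grip may slacken for a moment while it holds something.
It also fails if it takes over 210 s, if anything falls off the work surface, if the arm or the gripper's body presses on something with over 40 N, if the wrist force passes 120 N, or if a joint passes its speed limit or range.

## Working session

There is one attempt and no reset: what is moved stays moved. The work goes in short steps, Python scripts to look and compute and a shell command to move; the robot and the scene stay as the last step left them, time stands still between calls to the robot, and variables do not carry over. Pictures are saved under pics/ and viewed, and the job is handed in when it is done.

```bash
ls; mkdir -p pics; python3 - <<'E'
from plant import *
import cv2
o=get_obs(); print(o)
for n in("top","side"):
    s=snapshot(n); cv2.imwrite(f"pics/{n}0.png",s["image"][:,:,::-1]); print({k:v for k,v in s.items() if k!="image"})
E
```

```text
pics
{'clock': 0.0, 'joint_pos': array([-5.83196278e+01,  2.05927477e+01,  6.33987762e-01, -1.91760881e-02,
       -7.01349320e+01, -1.65065146e+01]), 'qvel': array([-0.02575454,  0.04719596, -0.01163268,  0.09658088, -0.0683658 ,
       -0.0553695 ]), 'tau': array([-3.91808380e-04, -5.82709050e+01,  2.93055421e+01,  6.99737817e+00,
        6.98700955e-03, -1.62398596e-04]), 'tool_pos': array([ 0.17652154, -0.65101326,  0.22561246]), 'orientation': array([ 1.79905047e+02, -9.33890706e-03, -1.64832666e+02]), 'force': array([-0.07889904, -0.67101171,  0.15592525]), 'moment': array([ 0.01892569,  0.00476624, -0.05671649]), 'opening': 0.08773355474101356}
{'fx': 426.28409578314887, 'fy': 426.28409578314887, 'cx': 278.6962750144513, 'cy': 215.10900285189254, 'rvec': array([ 2.1531081 , -2.22058484,  0.03957461]), 'tvec': array([0.00479288, 0.48401106, 1.17966133])}
{'fx': 463.61541820607135, 'fy': 463.61541820607135, 'cx': 279.74145935031396, 'cy': 209.31818222428217, 'rvec': array([ 0.95066391, -2.37005281,  1.18195597]), 'tvec': array([0.35506217, 0.29163433, 1.04124317])}
```

View pics/top0.png

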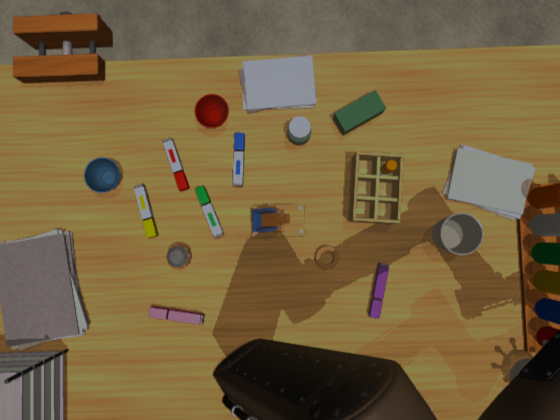

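View pics/side0.png

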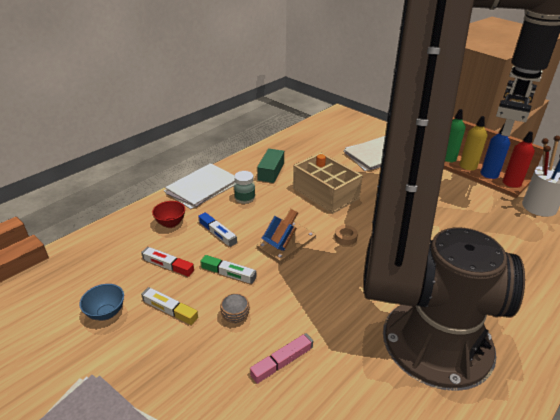

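The top view shows four markers: red (176,165), blue (238,160), green (208,212) and yellow (146,211). The look-alikes are pink (176,315) and purple (379,290). The rest is at (277,220), the caddy at (377,187), with one orange glue cap visible at (391,166).

```bash
cat > h.py <<'E'
from plant import *
import cv2, numpy as np
from scipy.spatial.transform import Rotation as R
def cam(s):
    K=np.array([[s["fx"],0,s["cx"]],[0,s["fy"],s["cy"]],[0,0,1]]); Rm=cv2.Rodrigues(np.array(s["rvec"]))[0]; return K,Rm,np.array(s["tvec"])
def back(s,px,z):
    K,Rm,t=cam(s); d=Rm.T@np.linalg.solve(K,np.array([px[0],px[1],1.])); c=-Rm.T@t
    return c+d*(z-c[2])/d[2]
def proj(s,P):
    return cv2.projectPoints(np.array(P,float).reshape(-1,3),np.array(s["rvec"]),np.array(s["tvec"]),cam(s)[0],None)[0].reshape(-1,2)
def tri(s1,p1,s2,p2):
    A=[]
    P=[]
    for s in(s1,s2):
        K,Rm,t=cam(s); P.append(K@np.c_[Rm,t])
    X=cv2.triangulatePoints(P[0],P[1],np.array(p1,float),np.array(p2,float)); return (X[:3]/X[3]).ravel()
def crop(s,name,box,k):
    x0,y0,x1,y1=box; im=s["image"][y0:y1,x0:x1,::-1]; cv2.imwrite("pics/"+name,cv2.resize(np.ascontiguousarray(im),None,fx=k,fy=k,interpolation=cv2.INTER_CUBIC))
def rot(tz,ty):
    tz=np.array(tz,float)/np.linalg.norm(tz); ty=np.array(ty,float); ty-=tz*(ty@tz); ty/=np.linalg.norm(ty)
    return R.from_matrix(np.c_[np.cross(ty,tz),ty,tz])
def go(pos,Rt,o=None):
    o=o or get_obs(); R0=R.from_euler("xyz",o["orientation"],degrees=True)
    d=R0.inv().apply(np.array(pos)-o["tool_pos"])*1000; a=(R0.inv()*Rt).as_rotvec(degrees=True)
    print("d",d.round(1),"a",a.round(2),"|d|",np.linalg.norm(d).round(0),"|a|",np.linalg.norm(a).round(1)); return d,a
def st():
    o=get_obs(); print("t",round(o["clock"],2),"p",(o["tool_pos"]*1000).round(1),"rpy",o["orientation"].round(2),"q",o["joint_pos"].round(1),"op",round(o["opening"]*1000,1),"F",o["force"].round(1))
E
python3 - <<'E'
from h import *
import plant; print([x for x in dir(plant) if x[0]!='_'])
s=snapshot("top")
crop(s,"caddy1.png",(230,130,420,250),4)
crop(s,"mk1.png",(120,120,260,260),4)
for m in("marker_red","marker_blue","marker_green","marker_yellow"):
    for r in trace(m,"top")[:2]:
        mk=r["mask"].astype(np.uint8); rr=cv2.minAreaRect(np.argwhere(mk)[:,::-1].astype(np.float32)); print(m,round(r["score"],2),mk.sum(),rr)
    for r in landmark_of(m,"top")[:3]: print("  lm",round(r["score"],2),r["position"],back(s,r["position"],.014).round(4))
for n in("rest","caddy","rest_seat","gluestick1_center","gluestick2_center","bowl_red","bowl_blue","paint_jar","green_box","tub","tape","twine"):
    for r in landmark_of(n,"top")[:3]: print(n,round(r["score"],2),np.round(r["position"],1),back(s,r["position"],{"rest_seat":.095,"gluestick1_center":.055}.get(n,0)).round(4))
E
```

```text
['PlanningError', 'close_job', 'get_obs', 'grip_depth', 'landmark_of', 'search_frame', 'snapshot', 'trace']
marker_red 0.6 563 ((175.2696990966797, 164.2498321533203), (53.78195571899414, 10.806188583374023), 71.1139144897461)
marker_red 0.23 3335 ((375.1311950683594, 188.0069122314453), (52.0858039855957, 70.53395080566406), 3.012787342071533)
  lm 0.67 [176.5, 164.0] [0.6373 0.2738 0.014 ]
  lm 0.38 [442.7, 232.6] [ 0.4212 -0.4628  0.014 ]
marker_blue 0.87 538 ((238.05538940429688, 159.50308227539062), (10.594773292541504, 53.362159729003906), 3.1798300743103027)
  lm 0.66 [240.8, 160.5] [0.6412 0.0919 0.014 ]
marker_green 0.87 560 ((208.7172393798828, 212.11065673828125), (53.12132263183594, 11.539312362670898), 68.62937927246094)
marker_green 0.83 586 ((175.96778869628906, 315.2174072265625), (55.175567626953125, 11.650618553161621), 8.426968574523926)
  lm 0.89 [206.5, 210.3] [0.5037 0.1918 0.014 ]
  lm 0.88 [175.5, 314.0] [0.2185 0.2841 0.014 ]
  lm 0.82 [377.9, 292.8] [ 0.2609 -0.277   0.014 ]
marker_yellow 0.94 701 ((145.47171020507812, 210.74807739257812), (55.10411071777344, 13.229289054870605), 75.46554565429688)
  lm 0.65 [143.7, 209.5] [0.5115 0.3687 0.014 ]
  lm 0.34 [444.6, 233.4] [ 0.4188 -0.4679  0.014 ]
rest 0.67 [276.4 221.4] [ 0.467  -0.0029  0.    ]
caddy 0.74 [373.2 189.7] [ 0.5481 -0.279   0.    ]
caddy 0.55 [446.2 232. ] [ 0.4225 -0.4777  0.    ]
rest_seat 0.94 [276.4 216.5] [ 0.4762 -0.0053  0.095 ]
bowl_red 0.84 [216.5 117.1] [0.7715 0.1598 0.    ]
bowl_blue 0.58 [105.8 174.7] [0.6158 0.4809 0.    ]
bowl_blue 0.53 [443.1 233.5] [ 0.4186 -0.4689  0.    ]
paint_jar 0.91 [297.1 136.1] [ 0.7085 -0.0693  0.    ]
green_box 0.67 [360.  115.7] [ 0.7611 -0.2504  0.    ]
tub 0.82 [441.4 232.1] [ 0.4227 -0.4644  0.    ]
tape 0.85 [328.8 255.6] [ 0.3664 -0.1471  0.    ]
twine 0.55 [180.  253.2] [0.3856 0.272  0.    ]
```

View pics/caddy1.png

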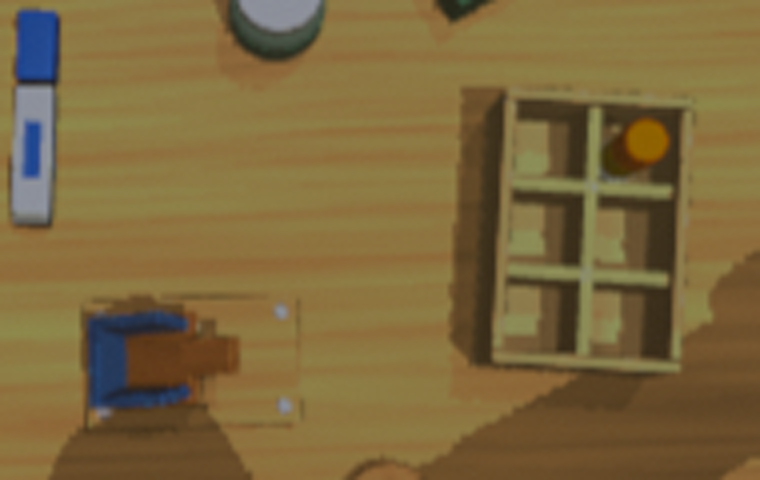

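View pics/mk1.png

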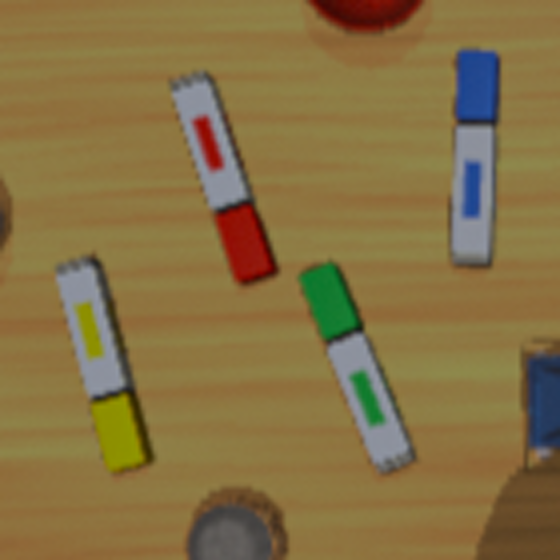

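```bash
cat >> h.py <<'E'
from scipy.optimize import minimize, least_squares
def boxpts(x,y,yaw,z=.014,h=(.075,.014,.014)):
    c=np.array([[i,j,k] for i in(-1,1) for j in(-1,1) for k in(-1,1)])*np.array(h)
    return c@R.from_euler("z",yaw).as_matrix().T+[x,y,z]
def sil(s,P,k=4):
    im=np.zeros((420*k,560*k),np.uint8); h=cv2.convexHull(((proj(s,P)+.5)*k).astype(np.float32)).astype(np.int32); cv2.fillPoly(im,[h],1)
    return cv2.resize(im.astype(np.float32),(560,420),interpolation=cv2.INTER_AREA)
def fitm(views,x0):  # views: list (snap,mask)
    def f(p):
        c=0
        for s,m in views:
            a=sil(s,boxpts(p[0],p[1],p[2])); c+=1-np.minimum(a,m).sum()/np.maximum(a,m).sum()
        return c
    r=minimize(f,x0,method="Nelder-Mead",options=dict(initial_simplex=np.array(x0)+np.array([[0,0,0],[.01,0,0],[0,.01,0],[0,0,.1]]),xatol=2e-4,fatol=1e-4,maxiter=120)); return r.x,r.fun
COL={"red":([0,8],[172,180]),"blue":([105,130],),"green":([55,80],),"yellow":([22,33],)}
def findm(col,near=None,cams=("top","side"),verb=True):
    sn={c:snapshot(c) for c in cams}; views=[]
    s=sn[cams[0]]
    for c in cams:
        rs=trace("marker_"+col,c); 
        best=None
        for r in rs:
            m=r["mask"]; 
            if not 150<m.sum()<2500: continue
            hsv=cv2.cvtColor(sn[c]["image"],cv2.COLOR_RGB2HSV); H=hsv[...,0];S=hsv[...,1]
            k=np.zeros_like(m)
            for lo,hi in COL[col]: k|=(H>=lo)&(H<=hi)
            k&=(S>140)&m; n=k.sum()/m.sum()
            if n>.1 and (best is None or r["score"]>best[0]): best=(r["score"],m,k)
        if best is None: print(col,c,"not found"); continue
        views.append((sn[c],best[1].astype(np.float32),best[2]))
    if not views: return None
    s,m,k=views[0]
    z=lambda a:np.argwhere(a>0)[:,::-1].mean(0)
    pm=back(s,z(m),.016)[:2]; pk=back(s,z(k),.02)[:2]
    rr=cv2.minAreaRect(np.argwhere(m>0)[:,::-1].astype(np.float32)); b=cv2.boxPoints(rr)
    e=(b[1]-b[0]) if np.linalg.norm(b[1]-b[0])>np.linalg.norm(b[2]-b[1]) else b[2]-b[1]
    d=(back(s,np.array(rr[0])+e/2,.014)-back(s,np.array(rr[0])-e/2,.014))[:2]
    if d@(pm-pk)<0: d=-d
    x,fun=fitm([v[:2] for v in views],[pm[0],pm[1],np.arctan2(d[1],d[0])])
    if verb: print(col,"xy",x[:2].round(4),"yaw(cap->plug)",np.degrees(x[2]).round(1),"loss",round(fun,3),"nviews",len(views))
    return x,views
E
python3 - <<'E'
from h import *
im=snapshot("top")["image"][:,:,::-1].copy(); im2=snapshot("side")["image"][:,:,::-1].copy()
for c in COL:
    r=findm(c)
    if r is None: continue
    x,v=r
    fv,_=fitm([v[0][:2]],x); print("  top only",fv.round(4))
    for (s,m,k),I in zip(v,(im,im2)):
        I[...]=cv2.drawContours(I.copy(),[cv2.convexHull(proj(s,boxpts(*x)).astype(np.float32)).astype(np.int32)],-1,(255,0,255),1)
cv2.imwrite("pics/f1.png",cv2.resize(im[110:250,110:260],None,fx=4,fy=4)); cv2.imwrite("pics/f2.png",cv2.resize(im2[190:340,120:270],None,fx=4,fy=4))
s=snapshot("side"); crop(s,"side_c.png",(240,140,380,260),5)
E
```

```text
red xy [0.635  0.2772] yaw(cap->plug) 17.5 loss 0.309 nviews 2
  top only [0.635  0.2772 0.3054]
blue xy [0.6444 0.0994] yaw(cap->plug) 175.9 loss 0.263 nviews 2
  top only [0.643  0.0986 3.0822]
green xy [0.4996 0.1864] yaw(cap->plug) -159.2 loss 0.257 nviews 2
  top only [ 0.4989  0.1856 -2.7766]
yellow xy [0.5062 0.3641] yaw(cap->plug) 12.8 loss 0.285 nviews 2
  top only [0.5075 0.3636 0.2289]
```

View pics/f1.png

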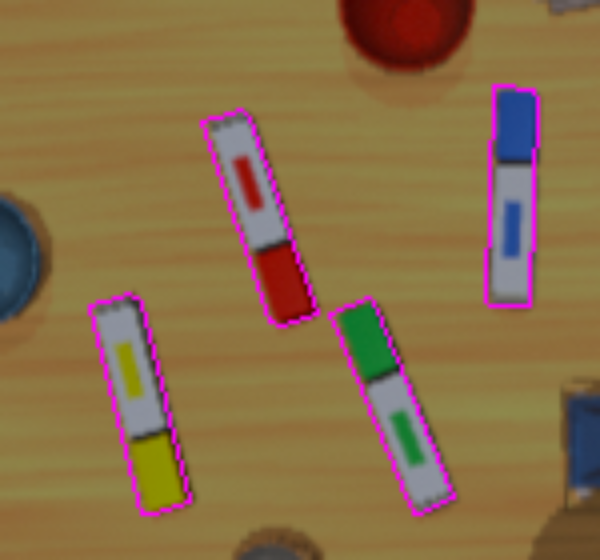

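View pics/side_c.png

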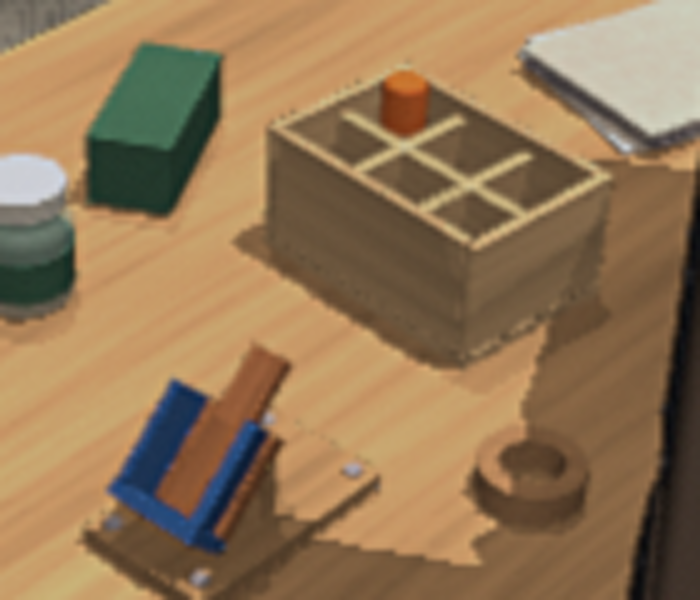

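View pics/f2.png

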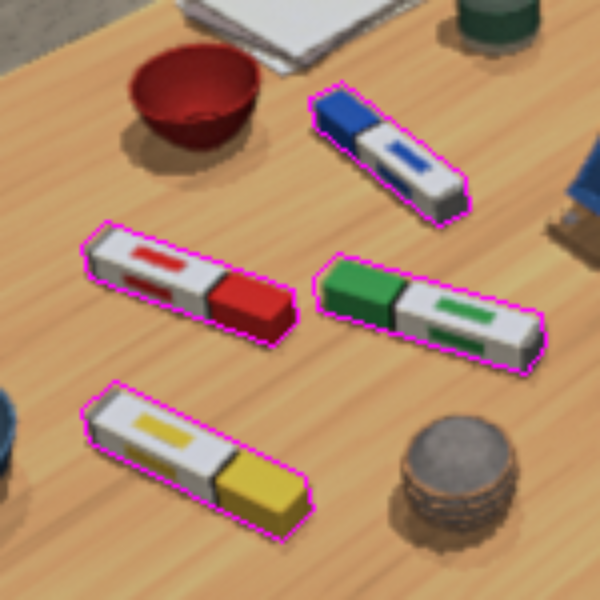

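```bash
python3 - <<'E'
from h import *
st_=snapshot("top"); ss=snapshot("side")
def fit(corn,z,top,side,x0,zs=None):
    def pts(p): 
        return np.c_[np.array(corn)@R.from_euler("z",p[2]).as_matrix()[:2,:2].T+p[:2],np.full(len(corn),z)]
    def f(p):
        P=pts(p); e=[]
        if top: e+=[(proj(st_,P)-np.array(top)).ravel()]
        if side: e+=[(proj(ss,P)-np.array(side)).ravel()]
        return np.concatenate(e)
    r=least_squares(f,x0); print(r.x.round(4),np.degrees(r.x[2]).round(2)); print(r.fun.reshape(-1,2).round(1).tolist()); return r.x
# caddy: world-ish corners order TL(+x,+y),TR(+x,-y),BL(-x,+y),BR(-x,-y)
T=lambda a,o,k:[(u/k+o[0],v/k+o[1]) for u,v in a]
c=[(.091,.062),(.091,-.062),(-.091,.062),(-.091,-.062)]
top=T([(507,88),(692,97),(493,365),(680,372)],(230,130),4)
side=T([(270,127),(405,66),(470,246),(610,178)],(240,140),5)
p=fit(c,.09,top,side,[.55,-.28,0]); fit(c,.09,top,None,p)
q=fit(c,.09,None,side,p)
# rest: yaw -90; corners rest frame: low-x end image left
c=[(-.08,.045),(.07,.045),(-.08,-.045),(.07,-.045)]  # rest +y -> world +x (image up)
top=T([(83,300),(300,297),(83,430),(303,428)],(230,130),4)
r=fit(c,.014,top,None,[.467,0,-np.pi/2])
# side corners: right corner (380,480) = ? bottom-left
print(T([(378,480),(82,537)],(240,140),5))
a=r[2]; 
P=[[*(np.array([cx,cy])@R.from_euler("z",a).as_matrix()[:2,:2].T+r[:2]),.014] for cx,cy in c]
print("side proj",proj(ss,P).round(1))
# tongue tip + toe features
def w(x,y,z): return [*(R.from_euler("z",a).as_matrix()[:2,:2]@[x,y]+r[:2]),z]
print("seat",w(-.007,0,.095))
# tongue top end: slope 100mm, floor
print(proj(st_,[w(-.05+.0707,.012,.032+.0707),w(-.05+.0707,-.012,.032+.0707)]), proj(ss,[w(-.05+.0707,.012,.032+.0707),w(-.05+.0707,-.012,.032+.0707)]))
print([(r["score"],tri(st_,x["position"],ss,r["position"])) for r in landmark_of("rest_seat","side")[:1] for x in landmark_of("rest_seat","top")[:1]])
E
```

```text
[ 0.5436 -0.2719 -0.0936] -5.36
[[-1.0, -0.2], [0.1, 0.3], [-1.3, -0.4], [-0.3, 0.9], [-0.8, -1.4], [-0.0, -2.1], [1.2, -0.4], [1.2, -1.7]]
[ 0.544  -0.2736 -0.0849] -4.87
[[-0.7, -0.2], [0.4, -0.0], [-0.4, -0.3], [0.7, 0.5]]
[ 0.5399 -0.2654 -0.1126] -6.45
[[-1.2, -0.5], [0.2, -1.0], [0.1, 1.1], [0.8, -0.1]]
[ 0.4676 -0.0128 -1.5902] -91.11
[[0.3, 0.2], [-0.3, 0.3], [0.6, -0.2], [-0.6, -0.2]]
[(315.6, 236.0), (256.4, 247.4)]
side proj [[256.8 243.5]
 [294.2 219.5]
 [280.1 259.4]
 [317.4 233.5]]
seat [np.float64(0.4677478500997253), np.float64(-0.005825211618934804), 0.095]
[[287.29473274 214.83552877]
 [287.40683376 224.11861598]] [[291.36980796 207.25683656]
 [297.83554314 211.04349485]]
[(0.8, array([ 0.47123973, -0.00328354,  0.10819119]))]
```

```bash
cat >> h.py <<'E'
RST=np.array([.4676,-.0128]); RY=-1.5902; CAD=np.array([.5436,-.2722]); CY=np.radians(-5.2)
def rotdown(yaw): return R.from_euler("xyz",[180,0,yaw],degrees=True)
def rw(x,y,z): return np.array([*(R.from_euler("z",RY).as_matrix()[:2,:2]@[x,y]+RST),z])
def cell(i,j,z): return np.array([*(R.from_euler("z",CY).as_matrix()[:2,:2]@[[-.058,0,.058][i],[-.029,.029][j]]+CAD),z])
UP=np.array([np.cos(RY),np.sin(RY),1])/np.sqrt(2)  # up-slope (cap->plug)
NRM=np.array([-np.cos(RY),-np.sin(RY),1])/np.sqrt(2)
SIDE=np.array([-np.sin(RY),np.cos(RY),0])           # rest +y
RLAY=rot(-NRM,-SIDE); RREG=rot(-UP,-SIDE)
SEAT=rw(-.007,0,.095)
def gm(xyyaw,off=.006,z=.004): 
    x,y,a=xyyaw; return np.array([x+off*np.cos(a),y+off*np.sin(a),z]), rotdown(np.degrees(a))
E
python3 - <<'E'
from h import *
print(RLAY.as_euler("xyz",degrees=True),RREG.as_euler("xyz",degrees=True),SEAT,SIDE)
p,Rt=gm([.6437,.099,np.radians(176.2)]); print(p)
go(p+[0,0,.15],Rt)
E
python3 -m inch '[{"dz":-60},{"dz":-60}]'
```

```text
[-180.          -45.          -91.11174858] [-180.           45.          -91.11174858] [ 0.46773582 -0.00580132  0.095     ] [ 0.99981175 -0.01940246  0.        ]
[0.63771319 0.09939764 0.004     ]
d [-641.5  604.    72.6] a [ 0.   -0.   18.97] |d| 884.0 |a| 19.0$[0]: bad value
```

```bash
python3 -m inch '[{"ax":0,"ay":0,"az":0,"dx":0,"dy":0,"dz":-60,"fingers":87},{"ax":0,"ay":0,"az":0,"dx":0,"dy":0,"dz":-60,"fingers":87}]'; python3 - <<'E'
from h import *
st()
p,Rt=gm([.6437,.099,np.radians(176.2)])
go(p+[0,0,.15],Rt)
E
```

```text
clock: 2.55
tool_pos: [0.1772, -0.6538, 0.2923]
orientation: [-179.5, 0.0, -164.8]
force: [0.1, 0.5, -0.3]
opening: 0.0873
t 2.55 p [ 177.2 -653.8  292.3] rpy [-1.7948e+02  3.0000e-02 -1.6481e+02] q [-58.3  18.7   6.4   0.1 -77.2 -16.5] op 87.3 F [ 0.1  0.5 -0.3]
d [-641.8  607.4  133.2] a [-0.51  0.12 18.99] |d| 894.0 |a| 19.0
```

```bash
python3 -m inch '[{"ax":0,"ay":0,"az":19,"dx":-642,"dy":605,"dz":133,"fingers":87},{"ax":0,"ay":0,"az":19,"dx":-642,"dy":605,"dz":133,"fingers":87},{"ax":0,"ay":0,"az":19,"dx":-642,"dy":605,"dz":133,"fingers":87},{"ax":0,"ay":0,"az":19,"dx":-642,"dy":605,"dz":133,"fingers":87},{"ax":0,"ay":0,"az":19,"dx":-642,"dy":605,"dz":133,"fingers":87},{"ax":0,"ay":0,"az":19,"dx":-642,"dy":605,"dz":133,"fingers":87},{"ax":0,"ay":0,"az":19,"dx":-642,"dy":605,"dz":133,"fingers":87},{"ax":0,"ay":0,"az":19,"dx":-642,"dy":605,"dz":133,"fingers":87}]'; python3 - <<'E'
from h import *
st()
p,Rt=gm([.6437,.099,np.radians(176.2)])
go(p+[0,0,.15],Rt)
E
```

```text
clock: 3.55
tool_pos: [0.4358, -0.2287, 0.2123]
orientation: [-180.0, 0.1, 176.2]
force: [1.5, -1.5, 0.6]
opening: 0.0871
t 3.55 p [ 435.8 -228.7  212.3] rpy [-1.7999e+02  9.0000e-02  1.7618e+02] q [ -4.7   3.7 -23.1   0.  -63.1 -89.1] op 87.1 F [ 1.5 -1.5  0.6]
d [-179.5  340.9   58.5] a [-0.01  0.09 -0.02] |d| 390.0 |a| 0.1
```

```bash
python3 -m inch '[{"ax":0,"ay":0,"az":0,"dx":-180,"dy":341,"dz":58,"fingers":60},{"ax":0,"ay":0,"az":0,"dx":-180,"dy":341,"dz":58,"fingers":60},{"ax":0,"ay":0,"az":0,"dx":-180,"dy":341,"dz":58,"fingers":60},{"ax":0,"ay":0,"az":0,"dx":-180,"dy":341,"dz":58,"fingers":60},{"ax":0,"ay":0,"az":0,"dx":-180,"dy":341,"dz":58,"fingers":60},{"ax":0,"ay":0,"az":0,"dx":-180,"dy":341,"dz":58,"fingers":60},{"ax":0,"ay":0,"az":0,"dx":-180,"dy":341,"dz":58,"fingers":60},{"ax":0,"ay":0,"az":0,"dx":-180,"dy":341,"dz":58,"fingers":60}]'; python3 - <<'E'
from h import *
st()
p,Rt=gm([.6437,.099,np.radians(176.2)])
go(p,Rt)
s=snapshot("top"); crop(s,"b1.png",(160,90,320,250),4)
E
```

```text
clock: 4.55
tool_pos: [0.6372, 0.0985, 0.1533]
orientation: [-180.0, -0.1, 176.2]
force: [-0.2, -0.3, 1.0]
opening: 0.06
t 4.55 p [637.2  98.5 153.3] rpy [-1.7997e+02 -6.0000e-02  1.7625e+02] q [  26.1   20.8   -8.9   -0.   -60.3 -119.8] op 60.0 F [-0.2 -0.3  1. ]
d [ -0.5   1.  149.3] a [-0.03 -0.06  0.05] |d| 149.0 |a| 0.1
```

View pics/b1.png

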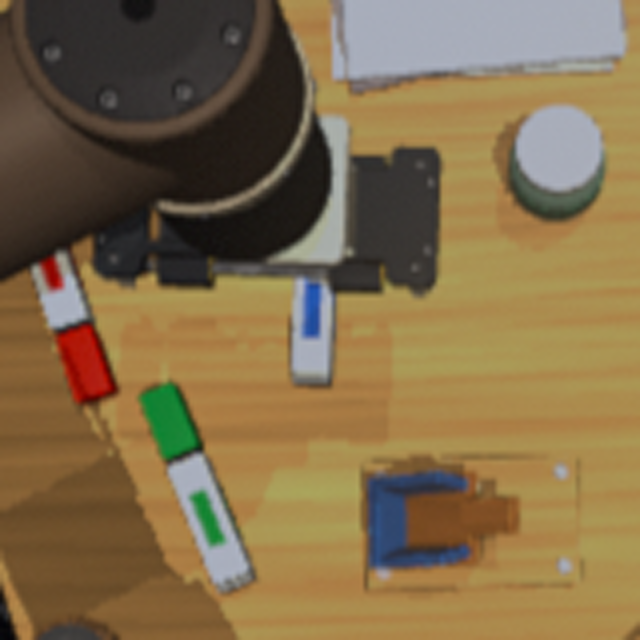

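```bash
python3 -m inch '[{"ax":0,"ay":0,"az":0,"dx":0,"dy":1,"dz":60,"fingers":60},{"ax":0,"ay":0,"az":0,"dx":0,"dy":1,"dz":110,"fingers":60},{"ax":0,"ay":0,"az":0,"dx":0,"dy":1,"dz":140,"fingers":60},{"ax":0,"ay":0,"az":0,"dx":0,"dy":1,"dz":149,"fingers":60},{"ax":0,"ay":0,"az":0,"dx":0,"dy":1,"dz":149,"fingers":60},{"ax":0,"ay":0,"az":0,"dx":0,"dy":1,"dz":149,"fingers":20},{"ax":0,"ay":0,"az":0,"dx":0,"dy":1,"dz":149,"fingers":20},{"ax":0,"ay":0,"az":0,"dx":0,"dy":1,"dz":149,"fingers":20}]'; python3 -c "
from h import *
st()"
```

```text
clock: 5.6
tool_pos: [0.6377, 0.0989, 0.006]
orientation: [180.0, 0.1, 176.2]
force: [0.2, -0.4, 1.0]
opening: 0.0356
t 5.6 p [637.7  98.9   6. ] rpy [1.7996e+02 7.0000e-02 1.7618e+02] q [  26.1   29.7  -17.     0.   -43.2 -119.9] op 35.6 F [ 0.2 -0.4  1. ]
```

```bash
python3 -m inch '[{"ax":0,"ay":0,"az":0,"dx":0,"dy":0,"dz":0,"fingers":10},{"ax":0,"ay":0,"az":0,"dx":0,"dy":0,"dz":0,"fingers":10},{"ax":0,"ay":0,"az":0,"dx":0,"dy":0,"dz":0,"fingers":10},{"ax":0,"ay":0,"az":0,"dx":0,"dy":0,"dz":-60,"fingers":10},{"ax":0,"ay":0,"az":0,"dx":0,"dy":0,"dz":-120,"fingers":10},{"ax":0,"ay":0,"az":0,"dx":0,"dy":0,"dz":-180,"fingers":10},{"ax":0,"ay":0,"az":0,"dx":0,"dy":0,"dz":-240,"fingers":10},{"ax":0,"ay":0,"az":0,"dx":0,"dy":0,"dz":-240,"fingers":10}]'; python3 - <<'E'
from h import *
st()
# lay target: marker centre at SEAT; grasp offset: tcp relative to marker centre in tool frame
# tool x=+m, off +6mm along m; grasp: tcp z .005, marker centre .014 => tcp is 9mm beyond centre along tool z
def lay(clear,up=0): return SEAT+.006*UP-NRM*.009+NRM*clear+UP*up
print(lay(0))
go(lay(.10,0),RLAY)
s=snapshot("side"); cv2.imwrite("pics/s2.png",s["image"][:,:,::-1])
E
```

```text
clock: 6.6
tool_pos: [0.6398, 0.0993, 0.251]
orientation: [179.8, 0.5, 176.2]
force: [0.4, 0.2, -0.5]
opening: 0.0278
t 6.6 p [639.8  99.3 251. ] rpy [179.79   0.51 176.19] q [ 2.610e+01  1.690e+01 -1.500e+00  1.000e-01 -7.110e+01 -1.199e+02] op 27.8 F [ 0.4  0.2 -0.5]
[ 0.46753002 -0.01640592  0.09287868]
d [168.3 -56.5  85.7] a [ 36.    35.11 -87.6 ] |d| 197.0 |a| 101.0
```

View pics/s2.png

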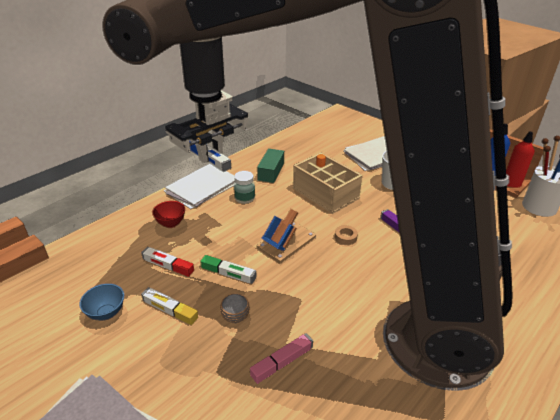

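```bash
python3 - <<'E'
from h import *
p=SEAT+.006*UP-NRM*.009+NRM*.08+[0,0,.13]
d,a=go(p,RLAY)
E
python3 -m inch '[{"ax":3.6,"ay":3.5,"az":-8.7,"dx":30,"dy":-10,"dz":0,"fingers":10},{"ax":7.2,"ay":7.0,"az":-17.4,"dx":60,"dy":-20,"dz":0,"fingers":10},{"ax":10.8,"ay":10.5,"az":-26.1,"dx":90,"dy":-30,"dz":0,"fingers":10},{"ax":14.4,"ay":14,"az":-34.8,"dx":120,"dy":-40,"dz":0,"fingers":10},{"ax":18,"ay":17.5,"az":-43.5,"dx":150,"dy":-50,"dz":0,"fingers":10},{"ax":21.6,"ay":21,"az":-52.2,"dx":168,"dy":-58,"dz":0,"fingers":10},{"ax":25.2,"ay":24.5,"az":-60.9,"dx":168,"dy":-58,"dz":0,"fingers":10},{"ax":28.8,"ay":28,"az":-69.6,"dx":168,"dy":-58,"dz":0,"fingers":10}]'; python3 - <<'E'
from h import *
st()
p=SEAT+.006*UP-NRM*.009+NRM*.08+[0,0,.13]
d,a=go(p,RLAY)
E
```

```text
d [165.  -70.1 -32.8] a [ 36.17  34.83 -87.52] |d| 182.0 |a| 100.9
clock: 7.65
tool_pos: [0.4652, 0.0517, 0.2437]
orientation: [-172.9, -37.3, -113.5]
force: [1.1, 0.0, -0.4]
opening: 0.0279
t 7.65 p [465.2  51.7 243.7] rpy [-172.86  -37.28 -113.52] q [ 46.7  14.7 -23.6  18.8 -85.5 -75. ] op 27.9 F [ 1.1  0.  -0.4]
d [ 29.  -10.6 -21.7] a [  7.67   6.54 -17.29] |d| 38.0 |a| 20.0
```

```bash
python3 -m inch '[{"ax":3.5,"ay":3,"az":-8,"dx":29,"dy":-10,"dz":-21,"fingers":10},{"ax":7.2,"ay":6.2,"az":-16.3,"dx":29,"dy":-10,"dz":-21,"fingers":10},{"ax":7.2,"ay":6.2,"az":-16.3,"dx":29,"dy":-10,"dz":-21,"fingers":10},{"ax":7.2,"ay":6.2,"az":-16.3,"dx":29,"dy":-10,"dz":-21,"fingers":10}]'; python3 - <<'E'
from h import *
st()
p=SEAT+.006*UP-NRM*.009+NRM*.08+[0,0,.13]
d,a=go(p,RLAY)
print("to lay +30mm");go(SEAT+.006*UP-NRM*.009+NRM*.04+UP*.002,RLAY)
s=snapshot("side"); cv2.imwrite("pics/s3.png",s["image"][:,:,::-1])
s=snapshot("top"); cv2.imwrite("pics/t3.png",s["image"][:,:,::-1])
E
```

```text
clock: 8.15
tool_pos: [0.4682, 0.0401, 0.2794]
orientation: [-179.2, -44.5, -93.2]
force: [0.5, 0.4, -0.5]
opening: 0.0278
t 8.15 p [468.2  40.1 279.4] rpy [-179.16  -44.45  -93.15] q [ 50.4  12.7 -27.5  25.4 -87.9 -63. ] op 27.8 F [ 0.5  0.4 -0.5]
d [-0.1 -0.5 -0.1] a [ 0.6   0.54 -1.45] |d| 0.0 |a| 1.7
to lay +30mm
d [-88.7   0.4 132.7] a [ 0.6   0.54 -1.45] |d| 160.0 |a| 1.7
```

View pics/s3.png

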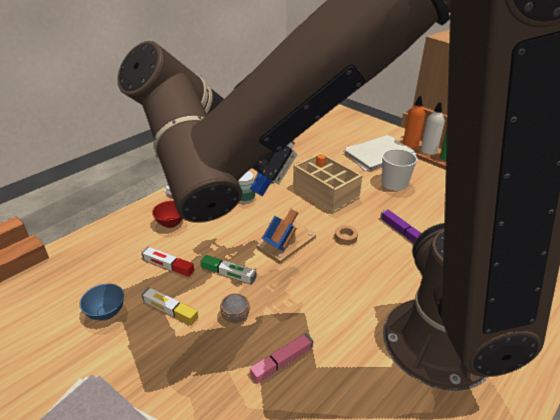

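View pics/t3.png

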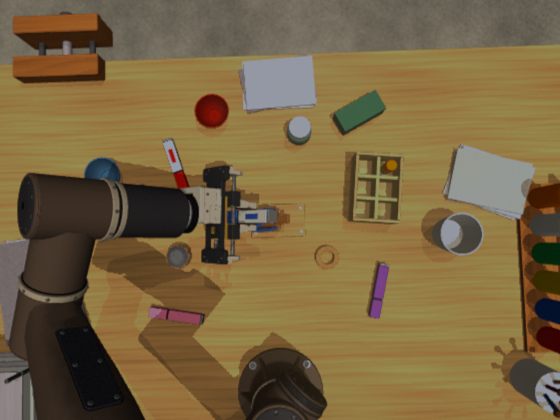

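```bash
python3 - <<'E'
from h import *
go(SEAT+.006*UP-NRM*.009+NRM*.04+UP*.006,RLAY)
E
python3 -m inch '[{"ax":0.6,"ay":0.5,"az":-1.4,"dx":-26,"dy":0,"dz":40,"fingers":10},{"ax":0.6,"ay":0.5,"az":-1.4,"dx":-52,"dy":0,"dz":80,"fingers":10},{"ax":0.6,"ay":0.5,"az":-1.4,"dx":-75,"dy":0,"dz":115,"fingers":10},{"ax":0.6,"ay":0.5,"az":-1.4,"dx":-84,"dy":0,"dz":132,"fingers":10},{"ax":0.6,"ay":0.5,"az":-1.4,"dx":-84,"dy":0,"dz":132,"fingers":10},{"ax":0.6,"ay":0.5,"az":-1.4,"dx":-84,"dy":0,"dz":132,"fingers":10}]'; python3 - <<'E'
from h import *
st()
go(SEAT+.006*UP-NRM*.009+NRM*.04+UP*.006,RLAY)
go(SEAT+.006*UP-NRM*.009+NRM*.001+UP*.006,RLAY)
s=snapshot("side"); crop(s,"s4.png",(200,150,360,270),5)
s=snapshot("top"); crop(s,"t4.png",(180,150,340,270),5)
E
```

```text
d [-85.    0.7 133. ] a [ 0.58  0.57 -1.47] |d| 158.0 |a| 1.7
clock: 9.0
tool_pos: [0.4693, 0.008, 0.1278]
orientation: [-179.8, -44.9, -91.2]
force: [-0.3, 0.3, -1.3]
opening: 0.0277
t 9.0 p [469.3   8.  127.8] rpy [-179.83  -44.91  -91.18] q [ 47.7  21.3 -40.6  30.2 -68.  -70.6] op 27.7 F [-0.3  0.3 -1.3]
d [-1.4  1.3  2. ] a [-0.12  0.09 -0.05] |d| 3.0 |a| 0.2
d [-1.4  1.4 41. ] a [-0.12  0.09 -0.05] |d| 41.0 |a| 0.2
```

View pics/s4.png

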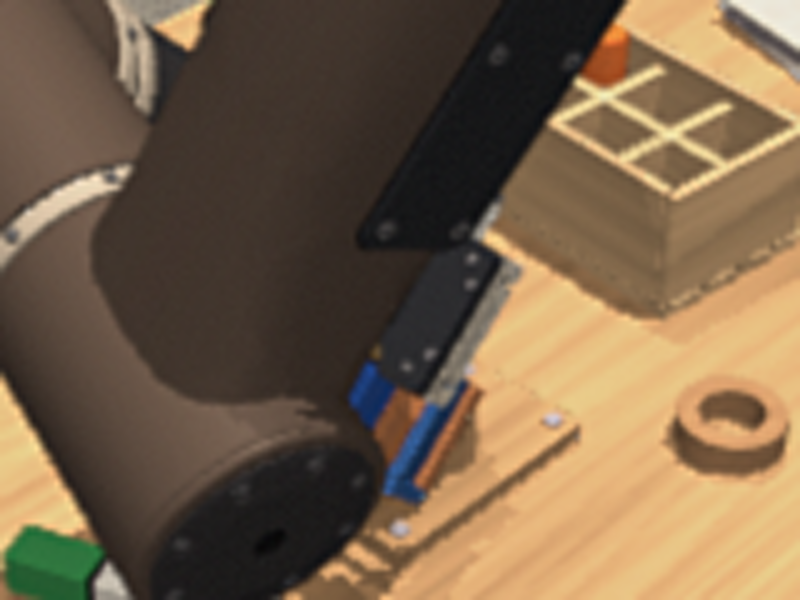

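View pics/t4.png

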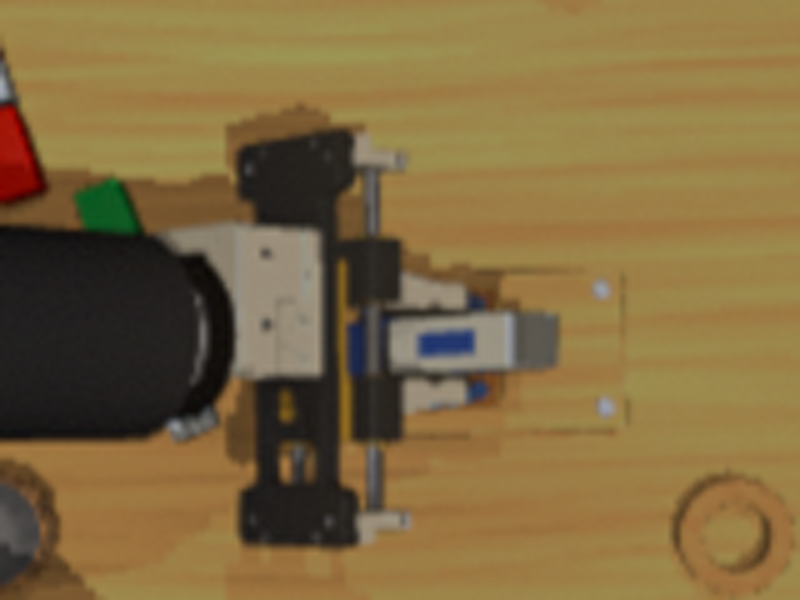

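```bash
python3 -m inch '[{"ax":0,"ay":0,"az":0,"dx":0,"dy":2,"dz":12,"fingers":10},{"ax":0,"ay":0,"az":0,"dx":0,"dy":2,"dz":24,"fingers":10},{"ax":0,"ay":0,"az":0,"dx":0,"dy":2,"dz":33,"fingers":10},{"ax":0,"ay":0,"az":0,"dx":0,"dy":2,"dz":39,"fingers":10},{"ax":0,"ay":0,"az":0,"dx":0,"dy":2,"dz":39,"fingers":10}]'; python3 - <<'E'
from h import *
st()
go(SEAT+.006*UP-NRM*.009+NRM*.001+UP*.006,RLAY)
s=snapshot("top"); crop(s,"t5.png",(180,150,340,270),5)
E
```

```text
clock: 9.72
tool_pos: [0.4661, -0.0204, 0.0994]
orientation: [-180.0, -45.0, -91.1]
force: [0.6, 0.3, -0.8]
opening: 0.0279
t 9.72 p [466.1 -20.4  99.4] rpy [-179.96  -44.99  -91.07] q [ 45.2  22.6 -44.8  33.4 -62.8 -72.6] op 27.9 F [ 0.6  0.3 -0.8]
d [-1.5 -1.3  0.8] a [-0.07  0.01  0.03] |d| 2.0 |a| 0.1
```

View pics/t5.png

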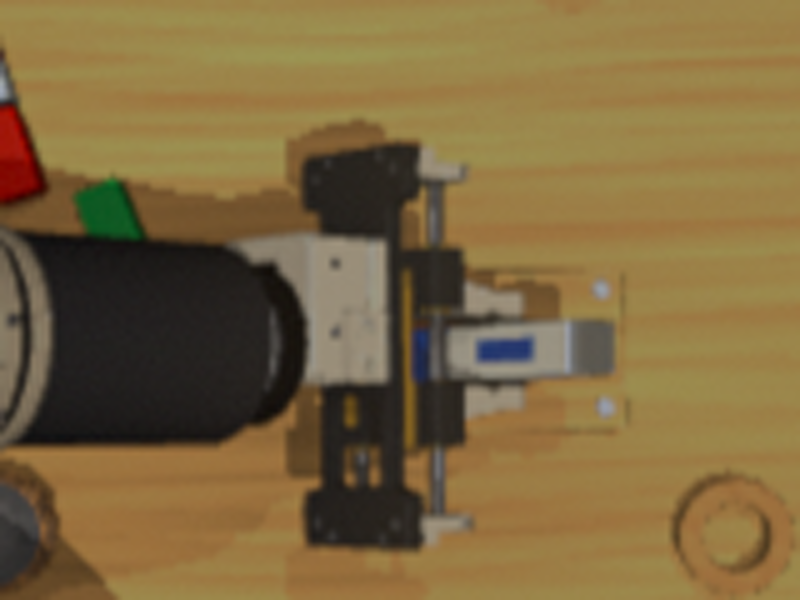

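```bash
python3 -m inch '[{"ax":0,"ay":0,"az":0,"dx":-2,"dy":0,"dz":1,"fingers":10},{"ax":0,"ay":0,"az":0,"dx":-2,"dy":0,"dz":1,"fingers":46},{"ax":0,"ay":0,"az":0,"dx":-2,"dy":0,"dz":1,"fingers":46},{"ax":0,"ay":0,"az":0,"dx":-2,"dy":0,"dz":1,"fingers":46},{"ax":0,"ay":0,"az":0,"dx":-2,"dy":0,"dz":1,"fingers":46}]'; python3 - <<'E'
from h import *
st()
s=snapshot("top"); crop(s,"t6.png",(180,150,340,270),5)
E
```

```text
clock: 10.4
tool_pos: [0.4662, -0.0192, 0.0975]
orientation: [-179.9, -45.0, -91.1]
force: [0.5, -0.1, -0.3]
opening: 0.0457
t 10.4 p [466.2 -19.2  97.5] rpy [-179.92  -44.96  -91.07] q [ 45.3  22.8 -44.8  33.4 -62.6 -72.8] op 45.7 F [ 0.5 -0.1 -0.3]
```

View pics/t6.png

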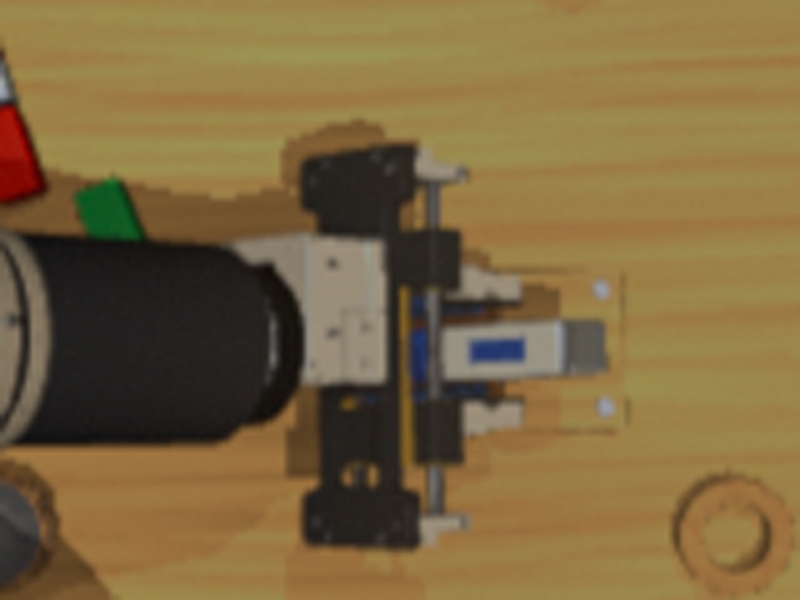

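```bash
python3 - <<'E'
from h import *
go(SEAT+NRM*.12+[0,0,.13],RLAY)
go(SEAT+UP*.12+[0,0,.13],RREG)
E
```

```text
d [  80.5   -1.6 -219.7] a [-0.1   0.04  0.03] |d| 234.0 |a| 0.1
d [200.6  -1.3 -99.8] a [-6.000e-02 -8.996e+01  1.000e-01] |d| 224.0 |a| 90.0
```

```bash
python3 -m inch '[{"ax":0,"ay":0,"az":0,"dx":0,"dy":0,"dz":-60,"fingers":46},{"ax":0,"ay":0,"az":0,"dx":10,"dy":0,"dz":-118,"fingers":50},{"ax":0,"ay":-5,"az":0,"dx":40,"dy":0,"dz":-165,"fingers":50},{"ax":0,"ay":-15,"az":0,"dx":85,"dy":-1,"dz":-200,"fingers":50},{"ax":0,"ay":-25,"az":0,"dx":105,"dy":-1,"dz":-183,"fingers":50},{"ax":0,"ay":-35,"az":0,"dx":125,"dy":-1,"dz":-165,"fingers":50},{"ax":0,"ay":-45,"az":0,"dx":145,"dy":-1,"dz":-148,"fingers":50},{"ax":0,"ay":-55,"az":0,"dx":160,"dy":-1,"dz":-135,"fingers":50}]'; python3 - <<'E'
from h import *
st()
go(SEAT+UP*.12+[0,0,.13],RREG)
s=snapshot("side"); cv2.imwrite("pics/s7.png",s["image"][:,:,::-1])
E
```

```text
clock: 11.45
tool_pos: [0.4665, -0.0374, 0.3077]
orientation: [-179.7, 10.4, -90.9]
force: [-0.0, -1.1, -1.5]
opening: 0.0498
t 11.45 p [466.5 -37.4 307.7] rpy [-179.67   10.37  -90.88] q [ 10.6  -1.2 -12.  -10.4 -77.   -9.3] op 49.8 F [-0.  -1.1 -1.5]
d [ 52.   -0.4 -11.7] a [ -0.21 -34.63   0.31] |d| 53.0 |a| 34.6
```

View pics/s7.png

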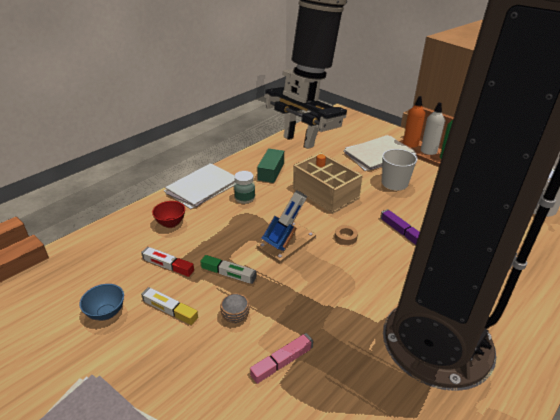

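```bash
python3 -m inch '[{"ax":0,"ay":-10,"az":0,"dx":18,"dy":0,"dz":-4,"fingers":50},{"ax":0,"ay":-20,"az":0,"dx":36,"dy":0,"dz":-8,"fingers":50},{"ax":0,"ay":-30,"az":0,"dx":52,"dy":0,"dz":-12,"fingers":50},{"ax":0,"ay":-34.6,"az":0,"dx":52,"dy":0,"dz":-12,"fingers":50},{"ax":0,"ay":-34.6,"az":0,"dx":52,"dy":0,"dz":-12,"fingers":50},{"ax":0,"ay":-34.6,"az":0,"dx":52,"dy":0,"dz":-12,"fingers":50}]'; python3 - <<'E'
from h import *
st()
go(SEAT+UP*.11,RREG)
go(SEAT+UP*.03,RREG)
s=snapshot("top"); crop(s,"t7.png",(180,120,420,270),3.3)
rs=trace("marker_blue","top")
for r in rs[:2]: print(r["score"],r["bbox"])
for r in landmark_of("marker_blue","top")[:2]: print(r["score"],r["position"],proj(s,[SEAT]))
E
```

```text
clock: 12.25
tool_pos: [0.4657, -0.0902, 0.3089]
orientation: [-180.0, 44.5, -91.0]
force: [-0.4, 0.2, -0.0]
opening: 0.0501
t 12.25 p [465.7 -90.2 308.9] rpy [-179.95   44.53  -90.97] q [-23.2  12.5   2.1 -40.9 -97.5  23.3] op 50.1 F [-0.4  0.2 -0. ]
d [ 90.7  -0.3 101.7] a [ 0.05 -0.47  0.1 ] |d| 136.0 |a| 0.5
d [ 90.1  -0.4 181.7] a [ 0.05 -0.47  0.1 ] |d| 203.0 |a| 0.5
0.89 [278.3, 222.6, 43.8, 10.3]
0.36 [100.2, 176.1, 34.6, 34.3]
0.63 [277.7, 220.0] [[276.68520862 219.72743037]]
```

View pics/t7.png

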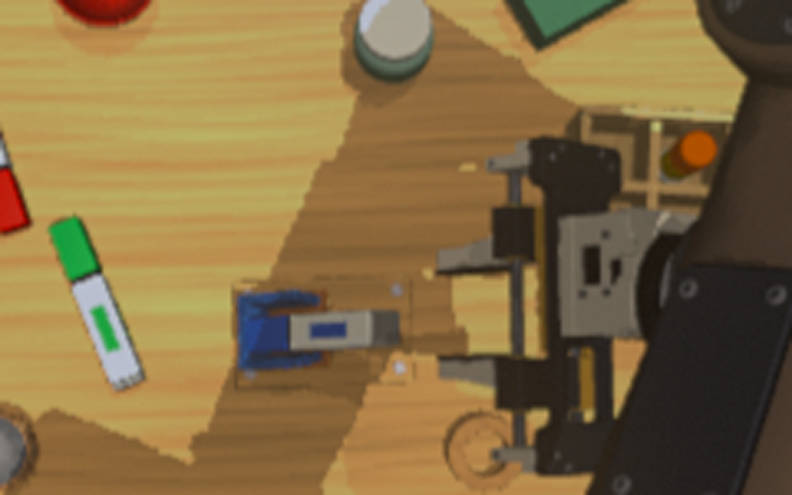

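```bash
python3 -m inch '[{"ax":0,"ay":-0.5,"az":0,"dx":45,"dy":0,"dz":40,"fingers":50},{"ax":0,"ay":-0.5,"az":0,"dx":80,"dy":0,"dz":70,"fingers":50},{"ax":0,"ay":-0.5,"az":0,"dx":90,"dy":0,"dz":90,"fingers":50},{"ax":0,"ay":-0.5,"az":0,"dx":90,"dy":0,"dz":92,"fingers":50},{"ax":0,"ay":-0.5,"az":0,"dx":90,"dy":0,"dz":92,"fingers":50}]'; python3 - <<'E'
from h import *
st()
go(SEAT+UP*.03,RREG)
s=snapshot("top"); crop(s,"t8.png",(220,170,340,260),6)
for c in [(393,328)]: print(back(s,(c[0]/3.3+180,c[1]/3.3+120),.15))
s=snapshot("side"); crop(s,"s8.png",(220,140,340,260),5)
E
```

```text
clock: 13.02
tool_pos: [0.4664, -0.0896, 0.1814]
orientation: [-179.8, 45.1, -90.8]
force: [-0.6, 0.4, 0.3]
opening: 0.0501
t 13.03 p [466.4 -89.6 181.4] rpy [-179.77   45.06  -90.77] q [-23.4  19.8  -6.2 -41.  -86.1  33.8] op 50.1 F [-0.6  0.4  0.3]
d [ 1.9  0.3 90.3] a [0.01 0.06 0.24] |d| 90.0 |a| 0.2
[ 0.46453688 -0.06229185  0.15      ]
```

View pics/t8.png

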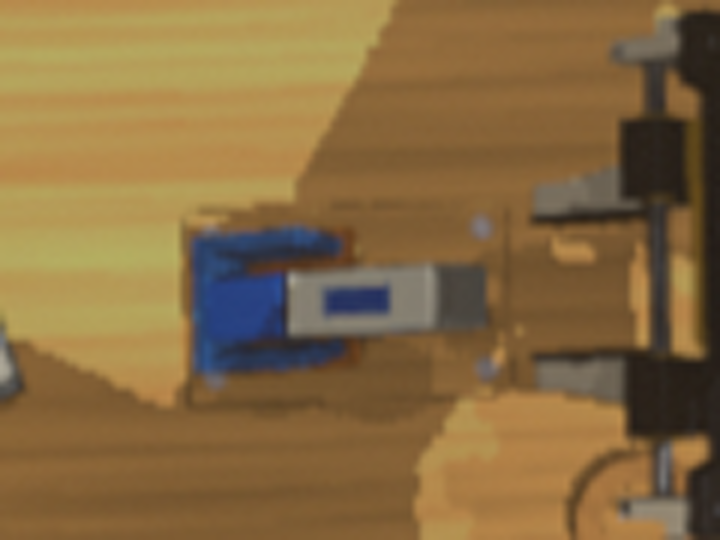

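View pics/s8.png

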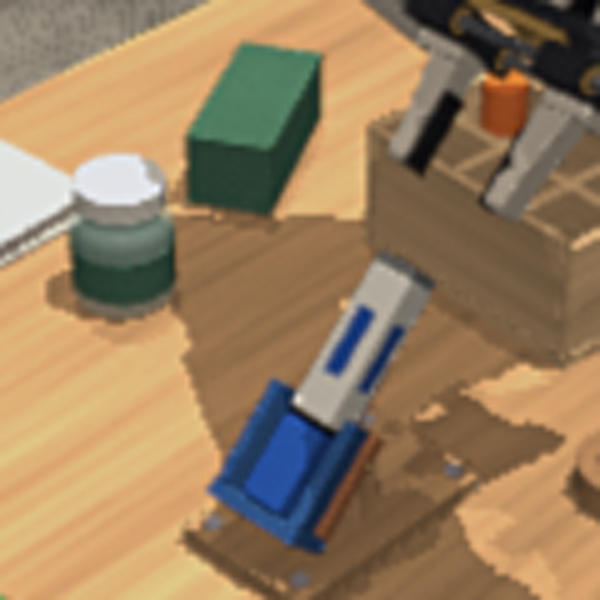

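```bash
python3 -m inch '[{"ax":0,"ay":0,"az":0,"dx":2,"dy":3,"dz":25,"fingers":50},{"ax":0,"ay":0,"az":0,"dx":2,"dy":3,"dz":50,"fingers":50},{"ax":0,"ay":0,"az":0,"dx":2,"dy":3,"dz":75,"fingers":50},{"ax":0,"ay":0,"az":0,"dx":2,"dy":3,"dz":88,"fingers":50},{"ax":0,"ay":0,"az":0,"dx":2,"dy":3,"dz":88,"fingers":50},{"ax":0,"ay":0,"az":0,"dx":2,"dy":3,"dz":88,"fingers":36}]'; python3 - <<'E'
from h import *
st()
go(SEAT+UP*.03,RREG)
s=snapshot("top"); crop(s,"t9.png",(220,170,340,260),6)
s=snapshot("side"); crop(s,"s9.png",(220,140,340,260),5)
E
```

```text
clock: 13.88
tool_pos: [0.4645, -0.0294, 0.1173]
orientation: [-179.8, 45.1, -90.9]
force: [1.0, 0.1, -0.1]
opening: 0.0444
t 13.88 p [464.5 -29.4 117.3] rpy [-179.82   45.09  -90.88] q [-18.3  21.8 -12.8 -44.  -76.8  36.3] op 44.4 F [ 1.   0.1 -0.1]
d [-1.  -2.7  2.5] a [-0.02  0.09  0.16] |d| 4.0 |a| 0.2
```

View pics/t9.png

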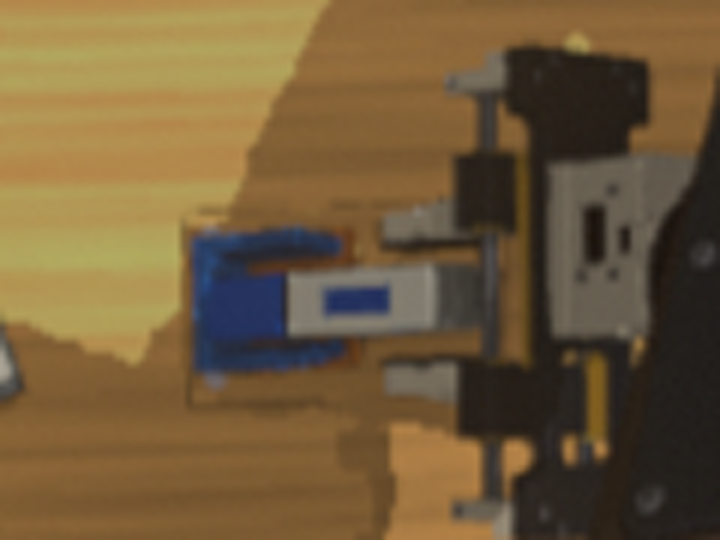

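View pics/s9.png

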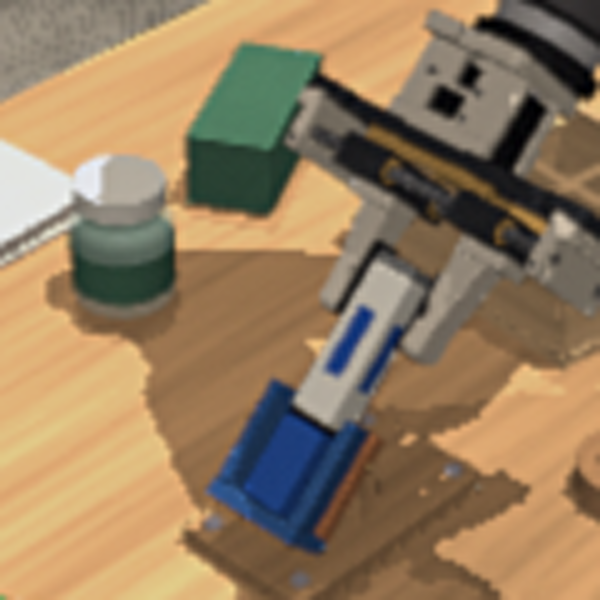

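```bash
python3 -m inch '[{"ax":0,"ay":0,"az":0,"dx":2,"dy":0,"dz":1,"fingers":10},{"ax":0,"ay":0,"az":0,"dx":2,"dy":0,"dz":1,"fingers":10},{"ax":0,"ay":0,"az":0,"dx":2,"dy":0,"dz":1,"fingers":10},{"ax":0,"ay":0,"az":0,"dx":2,"dy":0,"dz":1,"fingers":10},{"ax":0,"ay":0,"az":0,"dx":2,"dy":0,"dz":-30,"fingers":10},{"ax":0,"ay":0,"az":0,"dx":2,"dy":0,"dz":-80,"fingers":10},{"ax":0,"ay":0,"az":0,"dx":-30,"dy":0,"dz":-130,"fingers":10},{"ax":0,"ay":0,"az":0,"dx":-70,"dy":0,"dz":-170,"fingers":10}]'; python3 - <<'E'
from h import *
st()
for c in [(0,1),(1,1),(2,1),(0,0)]: print(c,cell(*c,.33))
go(cell(2,1,.33),rotdown(-5.2)); go(cell(2,1,.33),rotdown(174.8))
E
```

```text
clock: 14.98
tool_pos: [0.4615, -0.1005, 0.2871]
orientation: [179.8, 45.2, -91.2]
force: [0.9, -0.2, -1.5]
opening: 0.0278
t 14.97 p [ 461.5 -100.5  287.1] rpy [179.81  45.16 -91.18] q [-24.6  14.1   0.8 -40.8 -96.6  26. ] op 27.8 F [ 0.9 -0.2 -1.5]
(0, 1) [ 0.48846705 -0.23806266  0.33      ]
(1, 1) [ 0.54622834 -0.24331935  0.33      ]
(2, 1) [ 0.60398964 -0.24857604  0.33      ]
(0, 0) [ 0.48321036 -0.29582396  0.33      ]
d [  71.9 -145.1 -133.6] a [-33.59  36.33 -81.05] |d| 210.0 |a| 95.0
d [  71.9 -145.1 -133.6] a [37.01 34.22 88.71] |d| 210.0 |a| 102.0
```

```bash
python3 -m inch '[{"ax":-3.5,"ay":3.8,"az":-8.5,"dx":2,"dy":-16,"dz":-25,"fingers":10},{"ax":-7,"ay":7.6,"az":-17,"dx":10,"dy":-32,"dz":-45,"fingers":10},{"ax":-10.5,"ay":11.4,"az":-25.5,"dx":20,"dy":-48,"dz":-62,"fingers":10},{"ax":-14,"ay":15.2,"az":-34,"dx":30,"dy":-64,"dz":-78,"fingers":10},{"ax":-17.5,"ay":19,"az":-42.5,"dx":40,"dy":-80,"dz":-92,"fingers":10},{"ax":-21,"ay":22.7,"az":-50.8,"dx":48,"dy":-96,"dz":-104,"fingers":10},{"ax":-24.5,"ay":26.5,"az":-59,"dx":56,"dy":-112,"dz":-115,"fingers":10},{"ax":-28,"ay":30.3,"az":-67.5,"dx":64,"dy":-128,"dz":-125,"fingers":10}]'; python3 - <<'E'
from h import *
st()
go(cell(2,1,.33),rotdown(-5.2))
E
```

```text
clock: 15.98
tool_pos: [0.588, -0.2359, 0.3283]
orientation: [-175.3, 6.5, -18.2]
force: [0.1, 0.4, -0.9]
opening: 0.0278
t 15.97 p [ 588.  -235.9  328.3] rpy [-175.28    6.5   -18.17] q [ -7.9  18.6  12.8  -5.8 -89.8  79.8] op 27.8 F [ 0.1  0.4 -0.9]
d [18.8  6.7 -4.4] a [ -5.43   5.94 -13.21] |d| 20.0 |a| 15.5
```

```bash
python3 -m inch '[{"ax":-3,"ay":3,"az":-7,"dx":10,"dy":3,"dz":-4,"fingers":10},{"ax":-5.4,"ay":5.9,"az":-13.2,"dx":19,"dy":7,"dz":-4,"fingers":10},{"ax":-5.4,"ay":5.9,"az":-13.2,"dx":19,"dy":7,"dz":-4,"fingers":10},{"ax":-5.4,"ay":5.9,"az":-13.2,"dx":19,"dy":7,"dz":-4,"fingers":10}]'; python3 - <<'E'
from h import *
st()
go(cell(2,1,.33),rotdown(-5.2))
go(cell(2,1,.118),rotdown(-5.2))
s=snapshot("top"); crop(s,"t10.png",(300,110,440,250),5)
s=snapshot("side"); crop(s,"s10.png",(230,50,390,220),4)
E
```

```text
clock: 16.48
tool_pos: [0.6035, -0.2486, 0.33]
orientation: [-179.8, 0.1, -5.7]
force: [-0.2, 0.3, -0.9]
opening: 0.0282
t 16.48 p [ 603.5 -248.6  330. ] rpy [-1.7979e+02  1.0000e-01 -5.6600e+00] q [ -5.4  16.1   7.6  -0.2 -81.6  89.8] op 28.2 F [-0.2  0.3 -0.9]
d [ 0.5 -0.1 -0. ] a [-0.21  0.1  -0.46] |d| 1.0 |a| 0.5
d [  0.9   0.7 212. ] a [-0.21  0.1  -0.46] |d| 212.0 |a| 0.5
```

View pics/s10.png

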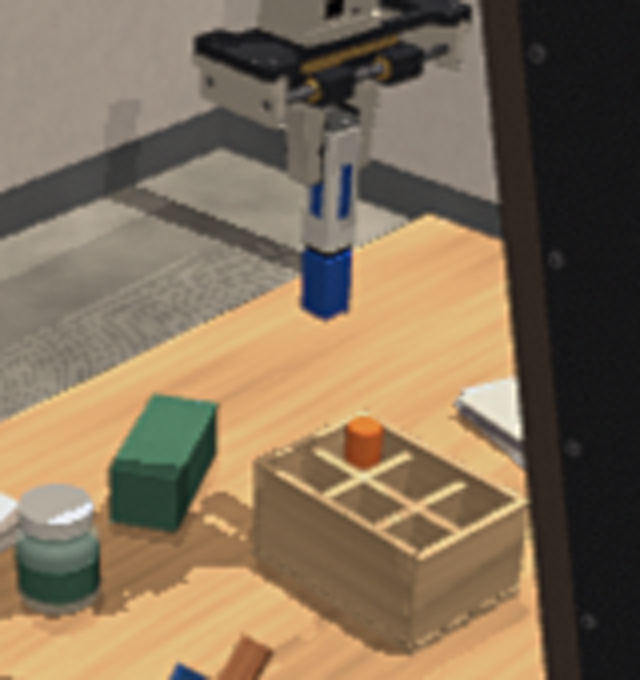

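View pics/t10.png

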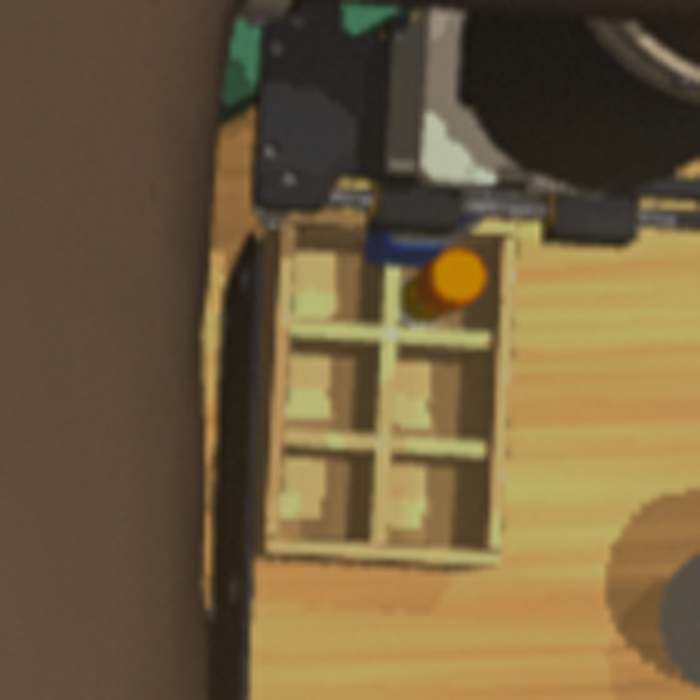

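```bash
python3 -m inch '[{"ax":-0.2,"ay":0,"az":-0.5,"dx":1,"dy":0,"dz":50,"fingers":10},{"ax":-0.2,"ay":0,"az":-0.5,"dx":1,"dy":0,"dz":100,"fingers":10},{"ax":-0.2,"ay":0,"az":-0.5,"dx":1,"dy":0,"dz":120,"fingers":10},{"ax":-0.2,"ay":0,"az":-0.5,"dx":1,"dy":0,"dz":120,"fingers":10}]'; python3 - <<'E'
from h import *
st()
go(cell(2,1,.118),rotdown(-5.2))
s=snapshot("top"); crop(s,"t11.png",(300,110,440,250),5)
s=snapshot("side"); crop(s,"s11.png",(270,110,370,210),6)
E
```

```text
clock: 17.08
tool_pos: [0.6041, -0.2488, 0.2082]
orientation: [180.0, 0.2, -5.1]
force: [-0.1, -0.6, -0.6]
opening: 0.0282
t 17.07 p [ 604.1 -248.8  208.2] rpy [179.99   0.23  -5.12] q [ -5.3  19.3  -3.6   0.  -67.3  90.2] op 28.2 F [-0.1 -0.6 -0.6]
d [ 0.2 -0.2 90.2] a [0.01 0.23 0.08] |d| 90.0 |a| 0.2
```

View pics/s11.png

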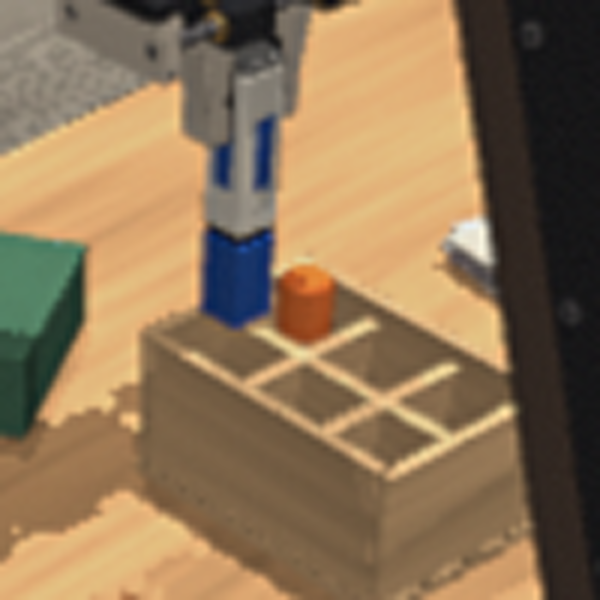

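View pics/t11.png

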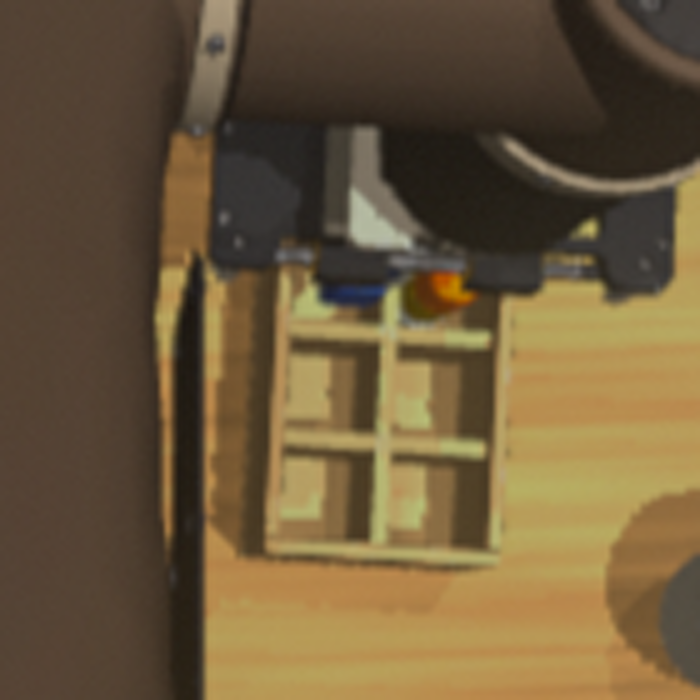

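```bash
sed -i 's/^RST=.*/RST=np.array([.4655,-.0128]); RY=-1.5902; CAD=np.array([.5408,-.2692]); CY=np.radians(-5.2)/' h.py; python3 -m inch '[{"ax":0,"ay":0,"az":0,"dx":-3,"dy":-3,"dz":0,"fingers":10},{"ax":0,"ay":0,"az":0,"dx":-3,"dy":-3,"dz":20,"fingers":10},{"ax":0,"ay":0,"az":0,"dx":-3,"dy":-3,"dz":45,"fingers":10},{"ax":0,"ay":0,"az":0,"dx":-3,"dy":-3,"dz":70,"fingers":10},{"ax":0,"ay":0,"az":0,"dx":-3,"dy":-3,"dz":85,"fingers":10},{"ax":0,"ay":0,"az":0,"dx":-3,"dy":-3,"dz":89,"fingers":10},{"ax":0,"ay":0,"az":0,"dx":-3,"dy":-3,"dz":89,"fingers":10}]'; python3 - <<'E'
from h import *
st()
s=snapshot("top"); crop(s,"t12.png",(300,110,440,250),5)
s=snapshot("side"); crop(s,"s12.png",(270,110,370,210),6)
E
```

```text
clock: 18.05
tool_pos: [0.603, -0.2456, 0.1221]
orientation: [179.9, -0.1, -5.0]
force: [0.7, -0.7, 0.2]
opening: 0.0282
t 18.05 p [ 603.  -245.6  122.1] rpy [ 1.7994e+02 -8.0000e-02 -5.0200e+00] q [ -5.   22.8 -10.3   0.1 -56.8  89.9] op 28.2 F [ 0.7 -0.7  0.2]
```

View pics/s12.png

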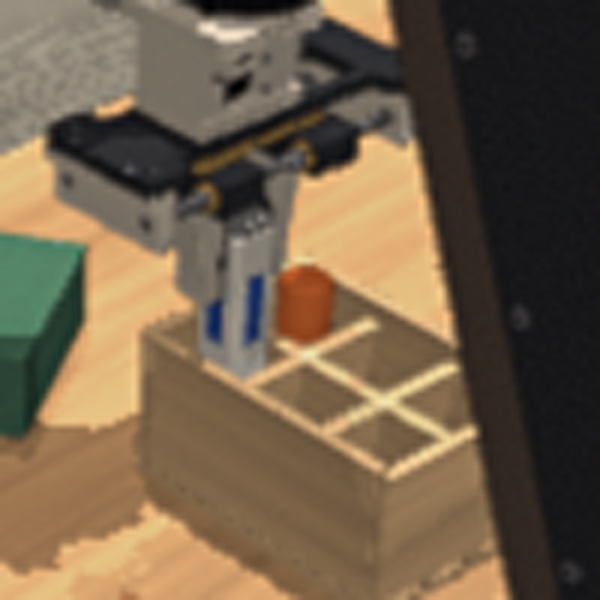

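View pics/t12.png

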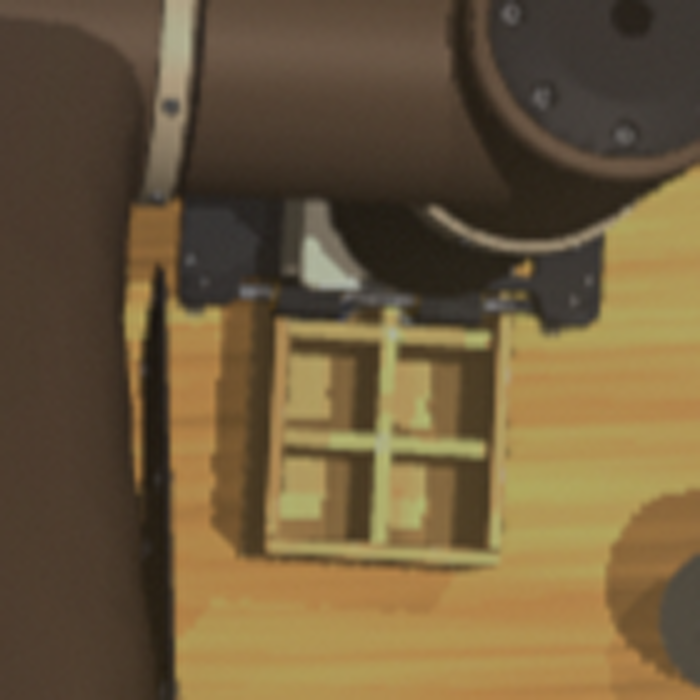

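```bash
python3 -m inch '[{"ax":0,"ay":0,"az":0,"dx":0,"dy":0,"dz":3,"fingers":10},{"ax":0,"ay":0,"az":0,"dx":0,"dy":0,"dz":5,"fingers":10},{"ax":0,"ay":0,"az":0,"dx":0,"dy":0,"dz":5,"fingers":10}]'
```

```text
clock: 18.52
tool_pos: [0.6024, -0.2455, 0.1161]
orientation: [180.0, -0.0, -5.0]
force: [-0.5, 1.0, -1.1]
opening: 0.0278
```

```bash
python3 -m inch '[{"ax":0,"ay":0,"az":0,"dx":0,"dy":0,"dz":1.5,"fingers":10},{"ax":0,"ay":0,"az":0,"dx":0,"dy":0,"dz":3,"fingers":10},{"ax":0,"ay":0,"az":0,"dx":0,"dy":0,"dz":3,"fingers":10}]'
```

```text
clock: 18.9
tool_pos: [0.6029, -0.2455, 0.1142]
orientation: [179.9, -0.1, -5.0]
force: [-1.2, 1.1, 5.5]
opening: 0.0278
```

Contact at TCP z of about 0.114. I'll release, back off and look.

```bash
python3 -m inch '[{"ax":0,"ay":0,"az":0,"dx":0,"dy":0,"dz":-1,"fingers":10},{"ax":0,"ay":0,"az":0,"dx":0,"dy":0,"dz":-1,"fingers":42},{"ax":0,"ay":0,"az":0,"dx":0,"dy":0,"dz":-1,"fingers":42},{"ax":0,"ay":0,"az":0,"dx":0,"dy":0,"dz":-1,"fingers":42},{"ax":0,"ay":0,"az":0,"dx":0,"dy":0,"dz":-20,"fingers":42},{"ax":0,"ay":0,"az":0,"dx":0,"dy":0,"dz":-70,"fingers":42},{"ax":0,"ay":0,"az":0,"dx":0,"dy":0,"dz":-130,"fingers":50},{"ax":0,"ay":0,"az":0,"dx":-40,"dy":-30,"dz":-150,"fingers":60}]'; python3 - <<'E'
from h import *
st()
im=snapshot("top"); cv2.imwrite("pics/t13.png",im["image"][:,:,::-1]); 
s=snapshot("side"); crop(s,"s13.png",(270,110,370,210),6)
for c in ("green","red","yellow"): findm(c)
E
```

```text
clock: 19.9
tool_pos: [0.5678, -0.2132, 0.2666]
orientation: [179.9, -0.3, -5.1]
force: [-0.6, 1.7, -0.2]
opening: 0.0549
t 19.9 p [ 567.8 -213.2  266.6] rpy [179.88  -0.34  -5.11] q [ -2.1  12.6  -5.2   0.1 -71.9  86.9] op 54.9 F [-0.6  1.7 -0.2]
green xy [0.4989 0.1856] yaw(cap->plug) -159.3 loss 0.212 nviews 2
red xy [0.6358 0.2776] yaw(cap->plug) 17.9 loss 0.193 nviews 2
yellow xy [0.5085 0.3637] yaw(cap->plug) 14.4 loss 0.281 nviews 2
```

View pics/s13.png

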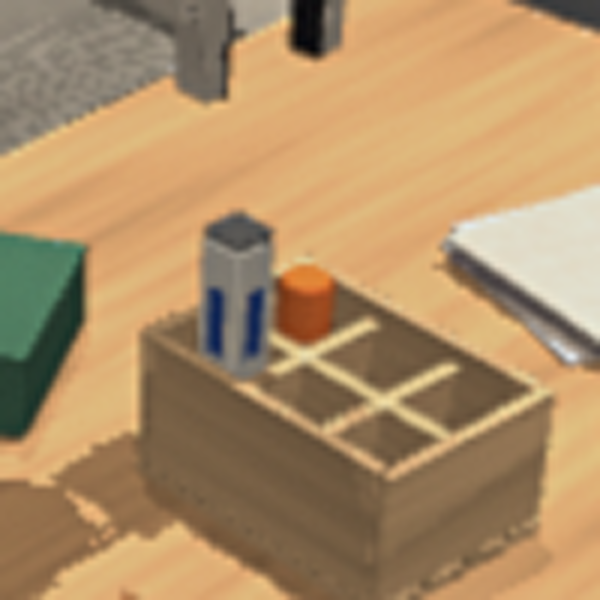

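View pics/t13.png

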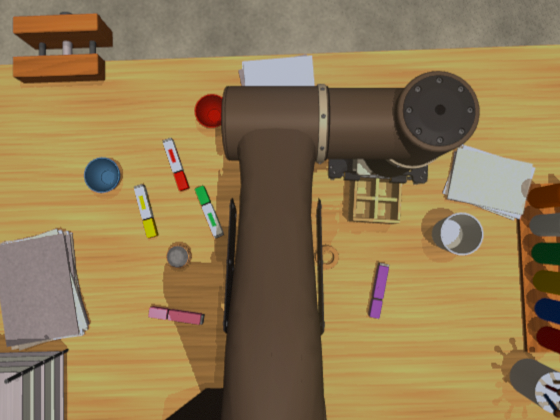

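```bash
python3 - <<'E'
from h import *
p,Rt=gm([.4975,.187,np.radians(-159.3)],z=.005); print(p)
go(p+[0,0,.25],Rt); go(p+[0,0,.10],Rt)
E
```

```text
[0.49188734 0.18487915 0.005     ]
d [-108.1 -389.1    7.4] a [ 4.0000e-02 -7.0000e-02  1.5425e+02] |d| 404.0 |a| 154.3
d [-108.  -389.2  157.4] a [ 4.0000e-02 -7.0000e-02  1.5425e+02] |d| 434.0 |a| 154.3
```

```bash
python3 -m inch '[{"ax":0,"ay":0,"az":10,"dx":-8,"dy":-28,"dz":0,"fingers":60},{"ax":0,"ay":0,"az":20,"dx":-16,"dy":-56,"dz":0,"fingers":60},{"ax":0,"ay":0,"az":30,"dx":-24,"dy":-84,"dz":0,"fingers":60},{"ax":0,"ay":0,"az":40,"dx":-32,"dy":-112,"dz":0,"fingers":60},{"ax":0,"ay":0,"az":50,"dx":-40,"dy":-140,"dz":0,"fingers":60},{"ax":0,"ay":0,"az":60,"dx":-48,"dy":-168,"dz":0,"fingers":60},{"ax":0,"ay":0,"az":70,"dx":-56,"dy":-196,"dz":0,"fingers":60},{"ax":0,"ay":0,"az":80,"dx":-64,"dy":-224,"dz":0,"fingers":60}]'; python3 - <<'E'
from h import *
st()
p,Rt=gm([.4975,.187,np.radians(-159.3)],z=.005)
go(p+[0,0,.12],Rt)
E
```

```text
clock: 21.6
tool_pos: [0.521, 0.0177, 0.2631]
orientation: [-180.0, -0.1, -85.4]
force: [1.8, 0.5, -1.1]
opening: 0.06
t 21.6 p [521.   17.7 263.1] rpy [-1.7996e+02 -5.0000e-02 -8.5360e+01] q [ 23.6   4.6 -15.3   0.1 -70.1 -19. ] op 60.0 F [ 1.8  0.5 -1.1]
d [-169.2   15.6  137.9] a [-7.000e-02 -2.000e-02  7.394e+01] |d| 219.0 |a| 73.9
```

```bash
python3 -m inch '[{"ax":0,"ay":0,"az":10.5,"dx":-30,"dy":0,"dz":10,"fingers":60},{"ax":0,"ay":0,"az":21,"dx":-60,"dy":2,"dz":25,"fingers":60},{"ax":0,"ay":0,"az":31.5,"dx":-90,"dy":4,"dz":45,"fingers":60},{"ax":0,"ay":0,"az":42,"dx":-120,"dy":8,"dz":70,"fingers":60},{"ax":0,"ay":0,"az":52.5,"dx":-150,"dy":12,"dz":95,"fingers":60},{"ax":0,"ay":0,"az":63,"dx":-168,"dy":16,"dz":120,"fingers":60},{"ax":0,"ay":0,"az":73.5,"dx":-168,"dy":16,"dz":138,"fingers":60},{"ax":0,"ay":0,"az":73.5,"dx":-168,"dy":16,"dz":138,"fingers":60}]'; python3 - <<'E'
from h import *
st()
p,Rt=gm([.4975,.187,np.radians(-159.3)],z=.005)
go(p,Rt)
s=snapshot("top"); crop(s,"t14.png",(130,140,270,260),5)
E
```

```text
clock: 22.6
tool_pos: [0.4899, 0.1823, 0.1237]
orientation: [-179.9, -0.2, -158.4]
force: [0.3, -0.3, 1.0]
opening: 0.06
t 22.6 p [489.9 182.3 123.7] rpy [-1.7989e+02 -1.5000e-01 -1.5844e+02] q [ 4.200e+01  1.180e+01 -2.640e+01  1.000e-01 -5.210e+01 -1.104e+02] op 60.0 F [ 0.3 -0.3  1. ]
d [ -3.1   2.  118.6] a [-0.11 -0.15  0.86] |d| 119.0 |a| 0.9
```

View pics/t14.png

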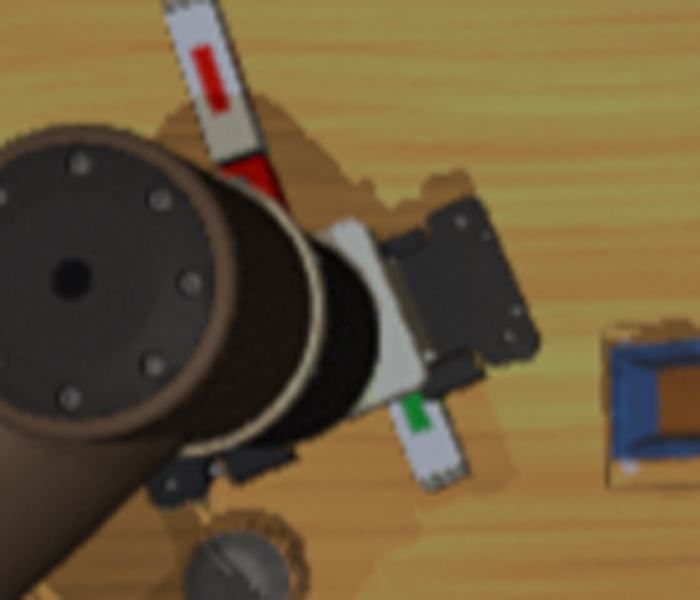

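```bash
python3 -m inch '[{"ax":0,"ay":0,"az":0.8,"dx":-2,"dy":2,"dz":60,"fingers":60},{"ax":0,"ay":0,"az":0.8,"dx":-2,"dy":2,"dz":100,"fingers":60},{"ax":0,"ay":0,"az":0.8,"dx":-2,"dy":2,"dz":118,"fingers":50},{"ax":0,"ay":0,"az":0.8,"dx":-2,"dy":2,"dz":118,"fingers":10},{"ax":0,"ay":0,"az":0.8,"dx":-2,"dy":2,"dz":118,"fingers":10},{"ax":0,"ay":0,"az":0.8,"dx":-2,"dy":2,"dz":118,"fingers":10},{"ax":0,"ay":0,"az":0.8,"dx":-2,"dy":2,"dz":118,"fingers":10},{"ax":0,"ay":0,"az":0.8,"dx":-2,"dy":2,"dz":118,"fingers":10}]'; python3 - <<'E'
from h import *
st()
SE=SEAT
go(SEAT+.006*UP-NRM*.009+NRM*.08+[0,0,.13],RLAY)
E
```

```text
clock: 23.65
tool_pos: [0.4928, 0.1857, 0.0083]
orientation: [-180.0, 0.2, -159.3]
force: [-0.8, -1.9, 7.4]
opening: 0.0279
t 23.65 p [492.8 185.7   8.3] rpy [-1.7998e+02  1.5000e-01 -1.5928e+02] q [ 4.210e+01  2.100e+01 -3.290e+01  1.000e-01 -3.600e+01 -1.115e+02] op 27.9 F [-0.8 -1.9  7.4]
d [  75.4 -126.9 -271.3] a [ 26.6   39.58 -64.51] |d| 309.0 |a| 80.2
```

```bash
python3 -m inch '[{"ax":0,"ay":0,"az":0,"dx":0,"dy":0,"dz":-50,"fingers":10},{"ax":0,"ay":0,"az":0,"dx":0,"dy":0,"dz":-110,"fingers":10},{"ax":3.3,"ay":5,"az":-8,"dx":0,"dy":-5,"dz":-170,"fingers":10},{"ax":6.6,"ay":10,"az":-16,"dx":10,"dy":-20,"dz":-225,"fingers":10},{"ax":10,"ay":15,"az":-24,"dx":25,"dy":-40,"dz":-255,"fingers":10},{"ax":13.3,"ay":20,"az":-32,"dx":40,"dy":-60,"dz":-265,"fingers":10},{"ax":16.6,"ay":25,"az":-40,"dx":55,"dy":-85,"dz":-268,"fingers":10},{"ax":20,"ay":30,"az":-48,"dx":70,"dy":-110,"dz":-270,"fingers":10}]'; python3 - <<'E'
from h import *
st()
go(SEAT+.006*UP-NRM*.006+NRM*.06+[0,0,.1],RLAY)
E
```

```text
clock: 24.65
tool_pos: [0.4651, 0.0572, 0.2776]
orientation: [-173.8, -34.6, -111.4]
force: [-0.9, 0.0, -1.5]
opening: 0.0281
t 24.65 p [465.1  57.2 277.6] rpy [-173.83  -34.63 -111.39] q [ 46.7  11.7 -21.1  18.1 -87.9 -71.9] op 28.1 F [-0.9  0.  -1.5]
d [-0.9 -6.4 49.2] a [  6.89   9.39 -16.1 ] |d| 50.0 |a| 19.9
```

```bash
python3 -m inch '[{"ax":3.4,"ay":4.6,"az":-8,"dx":0,"dy":-3,"dz":20,"fingers":10},{"ax":6.9,"ay":9.3,"az":-16,"dx":-1,"dy":-6,"dz":45,"fingers":10},{"ax":6.9,"ay":9.3,"az":-16,"dx":-1,"dy":-6,"dz":49,"fingers":10},{"ax":6.9,"ay":9.3,"az":-16,"dx":-1,"dy":-6,"dz":49,"fingers":10}]'; python3 - <<'E'
from h import *
st()
go(SEAT+.006*UP-NRM*.006+NRM*.04+UP*.006,RLAY)
E
```

```text
clock: 25.15
tool_pos: [0.4661, 0.0295, 0.2375]
orientation: [-179.6, -44.7, -91.9]
force: [-0.3, -0.3, 0.8]
opening: 0.028
t 25.15 p [466.1  29.5 237.5] rpy [-179.6   -44.7   -91.86] q [ 50.   14.2 -32.   26.3 -82.3 -64.5] op 28.0 F [-0.3 -0.3  0.8]
d [-63.3   0.2  92.1] a [ 0.13  0.3  -0.53] |d| 112.0 |a| 0.6
```

```bash
python3 -m inch '[{"ax":0.1,"ay":0.2,"az":-0.4,"dx":-30,"dy":0,"dz":45,"fingers":10},{"ax":0.1,"ay":0.2,"az":-0.4,"dx":-55,"dy":0,"dz":80,"fingers":10},{"ax":0.1,"ay":0.2,"az":-0.4,"dx":-63,"dy":0,"dz":92,"fingers":10},{"ax":0.1,"ay":0.2,"az":-0.4,"dx":-63,"dy":0,"dz":92,"fingers":10},{"ax":0.1,"ay":0.2,"az":-0.4,"dx":-63,"dy":0,"dz":92,"fingers":10}]'; python3 - <<'E'
from h import *
st()
go(SEAT+.006*UP-NRM*.006+NRM*.001+UP*.004,RLAY)
s=snapshot("top"); crop(s,"t15.png",(180,150,340,270),5)
E
```

```text
clock: 25.78
tool_pos: [0.4667, 0.0098, 0.1285]
orientation: [-179.9, -44.9, -91.2]
force: [-0.9, 0.2, -1.4]
opening: 0.0276
t 25.77 p [466.7   9.8 128.5] rpy [-179.87  -44.92  -91.19] q [ 48.1  21.2 -40.6  29.8 -68.2 -70.7] op 27.6 F [-0.9  0.2 -1.4]
d [-2.6  0.8 39.7] a [-0.08  0.08 -0.06] |d| 40.0 |a| 0.1
```

View pics/t15.png

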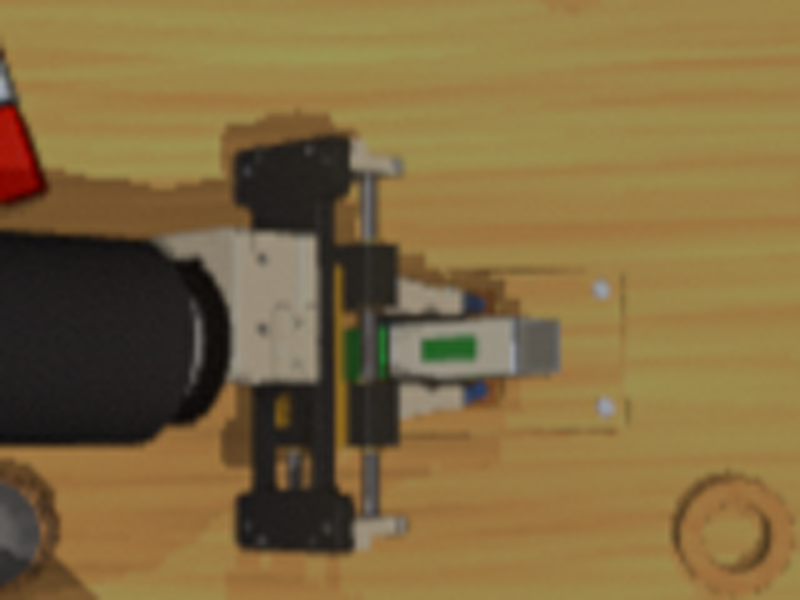

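```bash
python3 -m inch '[{"ax":0,"ay":0,"az":0,"dx":0,"dy":1,"dz":14,"fingers":10},{"ax":0,"ay":0,"az":0,"dx":0,"dy":1,"dz":26,"fingers":10},{"ax":0,"ay":0,"az":0,"dx":-1,"dy":1,"dz":35,"fingers":10},{"ax":0,"ay":0,"az":0,"dx":-2,"dy":1,"dz":39.5,"fingers":10},{"ax":0,"ay":0,"az":0,"dx":-2,"dy":1,"dz":39.5,"fingers":10},{"ax":0,"ay":0,"az":0,"dx":-2,"dy":1,"dz":39.5,"fingers":10}]'; python3 - <<'E'
from h import *
st()
go(SEAT+.006*UP-NRM*.006+NRM*.001+UP*.004,RLAY)
E
```

```text
clock: 26.58
tool_pos: [0.4655, -0.017, 0.0984]
orientation: [-179.9, -45.0, -91.1]
force: [2.1, 2.6, 5.9]
opening: 0.0276
t 26.57 p [465.5 -17.   98.4] rpy [-179.91  -45.03  -91.06] q [ 45.6  22.8 -44.7  33.1 -62.9 -72.8] op 27.6 F [2.1 2.6 5.9]
d [-0.3  0.1 -0.5] a [-0.13 -0.03  0.04] |d| 1.0 |a| 0.1
```

Light contact, 6 N along the slope normal, so it is home. Release, back off and start the swing.

```bash
python3 -m inch '[{"ax":0,"ay":0,"az":0,"dx":0,"dy":0,"dz":0,"fingers":46},{"ax":0,"ay":0,"az":0,"dx":0,"dy":0,"dz":0,"fingers":46},{"ax":0,"ay":0,"az":0,"dx":0,"dy":0,"dz":0,"fingers":46},{"ax":0,"ay":0,"az":0,"dx":0,"dy":0,"dz":-60,"fingers":46},{"ax":0,"ay":0,"az":0,"dx":10,"dy":0,"dz":-118,"fingers":50},{"ax":0,"ay":-5,"az":0,"dx":40,"dy":0,"dz":-165,"fingers":50},{"ax":0,"ay":-15,"az":0,"dx":85,"dy":-1,"dz":-200,"fingers":50},{"ax":0,"ay":-25,"az":0,"dx":105,"dy":-1,"dz":-183,"fingers":50}]'; python3 - <<'E'
from h import *
st()
go(SEAT+UP*.12+[0,0,.09],RREG)
s=snapshot("top"); crop(s,"t16.png",(180,150,340,270),5)
s=snapshot("side"); crop(s,"s16.png",(220,150,340,270),5)
E
```

```text
clock: 27.58
tool_pos: [0.4683, 0.0395, 0.3055]
orientation: [-179.6, -19.5, -91.0]
force: [1.5, -0.4, -1.2]
opening: 0.05
t 27.57 p [468.3  39.5 305.5] rpy [-179.61  -19.52  -91.  ] q [ 41.4   1.5 -21.8  14.8 -80.2 -46.6] op 50.0 F [ 1.5 -0.4 -1.2]
d [110.8   2.6  77.1] a [ -0.32 -64.52   0.33] |d| 135.0 |a| 64.5
```

View pics/s16.png

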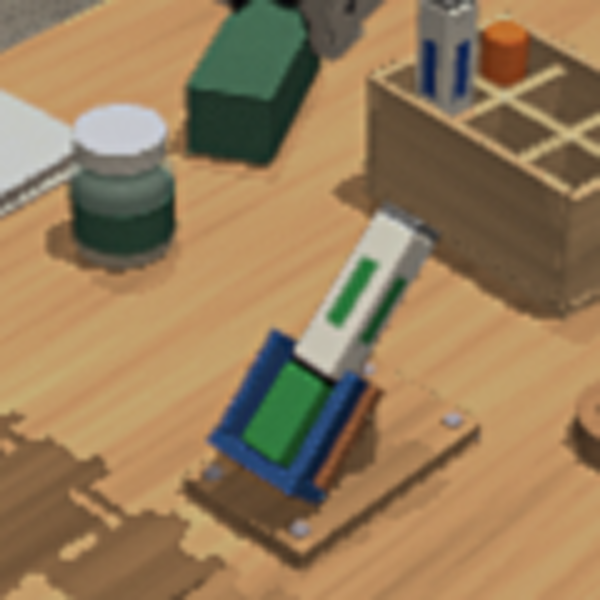

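View pics/t16.png

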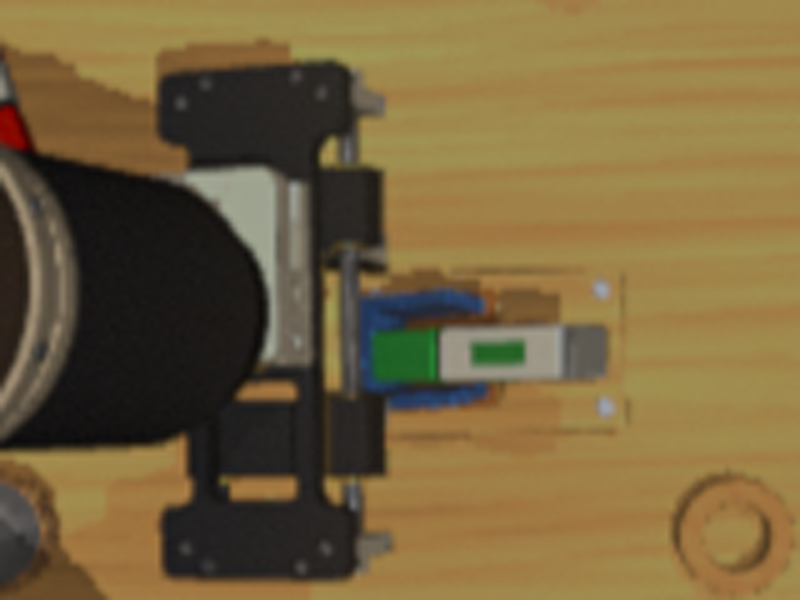

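```bash
python3 -m inch '[{"ax":0,"ay":-10,"az":0,"dx":20,"dy":0,"dz":10,"fingers":50},{"ax":0,"ay":-20,"az":0,"dx":40,"dy":1,"dz":20,"fingers":50},{"ax":0,"ay":-30,"az":0,"dx":60,"dy":2,"dz":32,"fingers":50},{"ax":0,"ay":-40,"az":0,"dx":78,"dy":2,"dz":45,"fingers":50},{"ax":0,"ay":-50,"az":0,"dx":95,"dy":2,"dz":60,"fingers":50},{"ax":0,"ay":-60,"az":0,"dx":111,"dy":2.6,"dz":70,"fingers":50},{"ax":0,"ay":-64.5,"az":0,"dx":111,"dy":2.6,"dz":77,"fingers":50},{"ax":0,"ay":-64.5,"az":0,"dx":111,"dy":2.6,"dz":77,"fingers":50}]'; python3 - <<'E'
from h import *
st()
go(SEAT+UP*.12,RREG)
go(SEAT+UP*.03,RREG)
E
```

```text
clock: 28.68
tool_pos: [0.4605, -0.0945, 0.2644]
orientation: [179.4, 44.6, -91.7]
force: [0.7, 0.5, -0.2]
opening: 0.0498
t 28.68 p [460.5 -94.5 264.4] rpy [179.45  44.62 -91.72] q [-23.7  14.6  -1.5 -40.5 -93.7  26.8] op 49.8 F [ 0.7  0.5 -0.2]
d [56.6 -4.  62.9] a [ 0.13 -0.37 -0.43] |d| 85.0 |a| 0.6
d [ 56.   -4.2 152.9] a [ 0.13 -0.37 -0.43] |d| 163.0 |a| 0.6
```

```bash
python3 -m inch '[{"ax":0,"ay":-0.4,"az":-0.4,"dx":28,"dy":-2,"dz":30,"fingers":50},{"ax":0,"ay":-0.4,"az":-0.4,"dx":54,"dy":-4,"dz":60,"fingers":50},{"ax":0,"ay":-0.4,"az":-0.4,"dx":56,"dy":-4,"dz":85,"fingers":50},{"ax":0,"ay":-0.4,"az":-0.4,"dx":56,"dy":-4,"dz":110,"fingers":50},{"ax":0,"ay":-0.4,"az":-0.4,"dx":56,"dy":-4,"dz":135,"fingers":46},{"ax":0,"ay":-0.4,"az":-0.4,"dx":56,"dy":-4,"dz":151,"fingers":40},{"ax":0,"ay":-0.4,"az":-0.4,"dx":56,"dy":-4,"dz":151,"fingers":40},{"ax":0,"ay":-0.4,"az":-0.4,"dx":56,"dy":-4,"dz":151,"fingers":40}]'; python3 - <<'E'
from h import *
st()
go(SEAT+UP*.03,RREG)
s=snapshot("top"); crop(s,"t17.png",(220,170,340,260),6)
s=snapshot("side"); crop(s,"s17.png",(220,140,340,260),5)
E
```

```text
clock: 29.68
tool_pos: [0.4667, -0.0277, 0.1208]
orientation: [-179.6, 44.8, -90.5]
force: [-0.3, -0.3, 0.3]
opening: 0.0401
t 29.68 p [466.7 -27.7 120.8] rpy [-179.57   44.8   -90.46] q [-17.9  21.4 -12.6 -43.9 -76.8  35.9] op 40.1 F [-0.3 -0.3  0.3]
d [2.8 1.5 3.7] a [ 0.04 -0.2   0.46] |d| 5.0 |a| 0.5
```

View pics/t17.png

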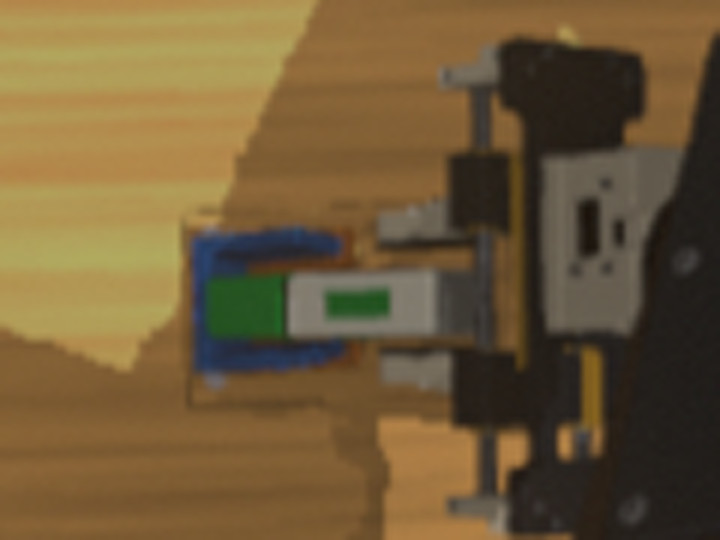

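View pics/s17.png

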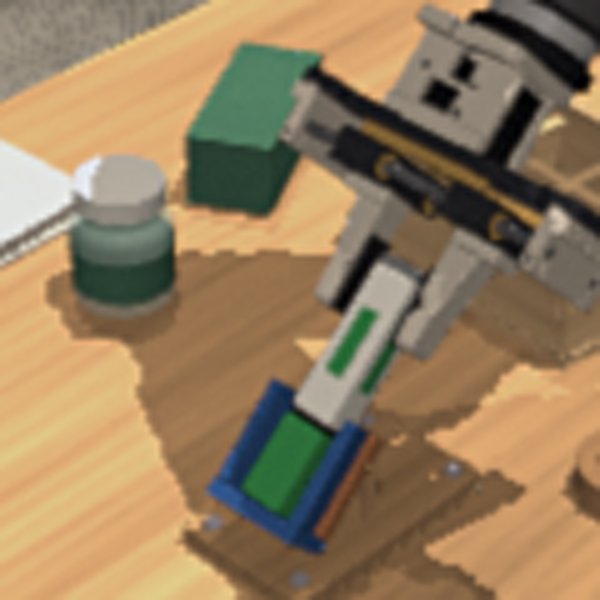

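```bash
python3 -m inch '[{"ax":0,"ay":0,"az":0.4,"dx":2,"dy":3,"dz":3,"fingers":40},{"ax":0,"ay":0,"az":0.4,"dx":2,"dy":3,"dz":3,"fingers":10},{"ax":0,"ay":0,"az":0.4,"dx":2,"dy":3,"dz":3,"fingers":10},{"ax":0,"ay":0,"az":0.4,"dx":2,"dy":3,"dz":3,"fingers":10},{"ax":0,"ay":0,"az":0.4,"dx":2,"dy":3,"dz":-30,"fingers":10},{"ax":0,"ay":0,"az":0,"dx":2,"dy":0,"dz":-80,"fingers":10},{"ax":0,"ay":0,"az":0,"dx":-30,"dy":0,"dz":-130,"fingers":10},{"ax":0,"ay":0,"az":0,"dx":-70,"dy":0,"dz":-170,"fingers":10}]'; python3 - <<'E'
from h import *
st()
print(cell(1,1,.33))
go(cell(1,1,.33),rotdown(-5.2))
E
```

```text
clock: 30.78
tool_pos: [0.4638, -0.0986, 0.2911]
orientation: [-179.9, 44.9, -90.7]
force: [1.8, -0.5, -1.4]
opening: 0.0281
t 30.77 p [463.8 -98.6 291.1] rpy [-179.86   44.86  -90.74] q [-24.1  13.8   1.2 -40.7 -96.6  25.6] op 28.1 F [ 1.8 -0.5 -1.4]
[ 0.54342834 -0.24031935  0.33      ]
d [  72.3  -81.7 -126.6] a [-33.46  35.96 -80.84] |d| 167.0 |a| 94.6
```

```bash
python3 -m inch '[{"ax":-3.5,"ay":3.8,"az":-8.5,"dx":2,"dy":-9,"dz":-25,"fingers":10},{"ax":-7,"ay":7.6,"az":-17,"dx":8,"dy":-18,"dz":-45,"fingers":10},{"ax":-10.5,"ay":11.4,"az":-25.5,"dx":18,"dy":-27,"dz":-62,"fingers":10},{"ax":-14,"ay":15.2,"az":-34,"dx":28,"dy":-36,"dz":-78,"fingers":10},{"ax":-17.5,"ay":19,"az":-42.5,"dx":38,"dy":-45,"dz":-92,"fingers":10},{"ax":-21,"ay":22.7,"az":-50.8,"dx":48,"dy":-54,"dz":-104,"fingers":10},{"ax":-24.5,"ay":26.5,"az":-59,"dx":56,"dy":-63,"dz":-112,"fingers":10},{"ax":-28,"ay":30.3,"az":-67.5,"dx":64,"dy":-72,"dz":-120,"fingers":10}]'; python3 - <<'E'
from h import *
st()
go(cell(1,1,.33),rotdown(-5.2))
E
```

```text
clock: 31.78
tool_pos: [0.5346, -0.2289, 0.3298]
orientation: [-175.5, 6.2, -18.0]
force: [-0.5, 0.1, -1.3]
opening: 0.0281
t 31.77 p [ 534.6 -228.9  329.8] rpy [-175.48    6.18  -17.98] q [ -7.8  13.3   5.7  -5.5 -87.7  80. ] op 28.1 F [-0.5  0.1 -1.3]
d [11.8  8.  -2.1] a [ -5.19   5.65 -13.01] |d| 14.0 |a| 15.1
```

```bash
python3 -m inch '[{"ax":-3,"ay":3,"az":-7,"dx":8,"dy":5,"dz":-2,"fingers":10},{"ax":-5.2,"ay":5.7,"az":-13,"dx":12,"dy":8,"dz":-2,"fingers":10},{"ax":-5.2,"ay":5.7,"az":-13,"dx":12,"dy":8,"dz":-2,"fingers":10},{"ax":-5.2,"ay":5.7,"az":-13,"dx":12,"dy":8,"dz":-2,"fingers":10}]'; python3 - <<'E'
from h import *
st()
go(cell(1,1,.21),rotdown(-5.2))
E
```

```text
clock: 32.28
tool_pos: [0.5432, -0.24, 0.3301]
orientation: [-179.8, 0.0, -5.6]
force: [0.2, 0.2, -0.4]
opening: 0.0278
t 32.27 p [ 543.2 -240.   330.1] rpy [-1.7984e+02  4.0000e-02 -5.6400e+00] q [ -5.1  10.2  -0.   -0.2 -79.8  89.5] op 27.8 F [ 0.2  0.2 -0.4]
d [  0.4   0.6 120.1] a [-0.16  0.04 -0.44] |d| 120.0 |a| 0.5
```

```bash
python3 -m inch '[{"ax":0,"ay":0,"az":-0.4,"dx":0,"dy":0,"dz":60,"fingers":10},{"ax":0,"ay":0,"az":-0.4,"dx":0,"dy":0,"dz":110,"fingers":10},{"ax":0,"ay":0,"az":-0.4,"dx":0,"dy":0,"dz":122,"fingers":10},{"ax":0,"ay":0,"az":-0.4,"dx":0,"dy":0,"dz":122,"fingers":10}]'; python3 - <<'E'
from h import *
st()
go(cell(1,1,.115),rotdown(-5.2))
s=snapshot("top"); crop(s,"t18.png",(320,130,420,230),6)
s=snapshot("side"); crop(s,"s18.png",(270,110,370,210),6)
E
```

```text
clock: 32.78
tool_pos: [0.5441, -0.2404, 0.2086]
orientation: [-179.9, 0.0, -5.2]
force: [0.6, -1.0, -1.0]
opening: 0.0276
t 32.77 p [ 544.1 -240.4  208.6] rpy [-179.91    0.     -5.17] q [ -5.1  13.8 -11.2  -0.1 -65.   90. ] op 27.6 F [ 0.6 -1.  -1. ]
d [-0.7  0.1 93.6] a [-0.09  0.    0.03] |d| 94.0 |a| 0.1
```

View pics/t18.png

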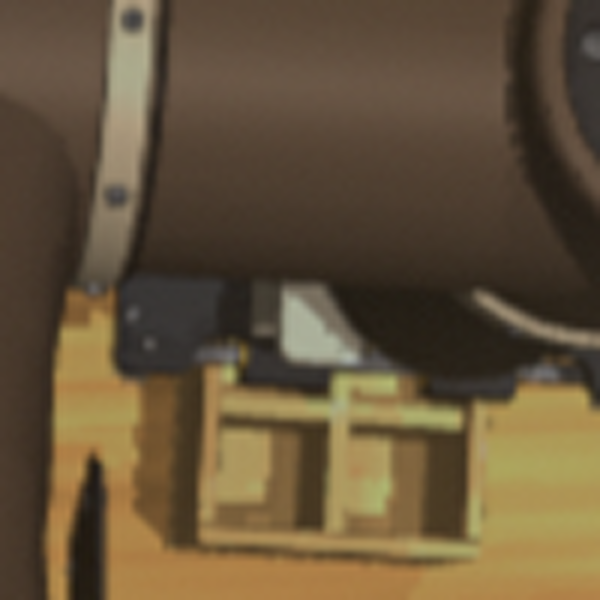

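View pics/s18.png

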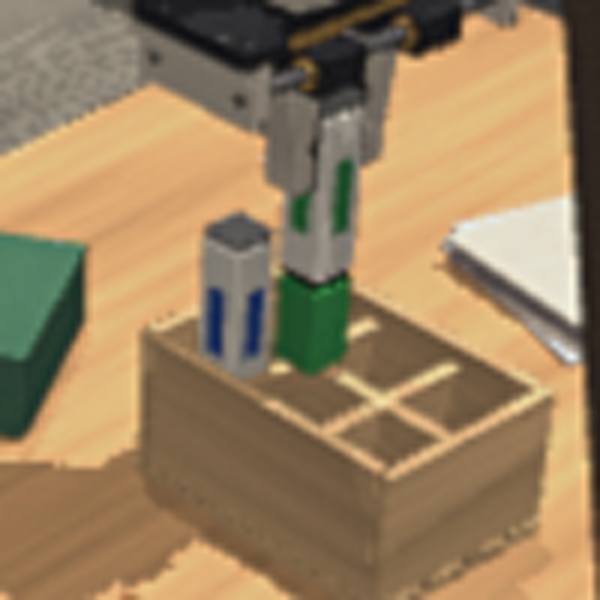

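```bash
python3 -m inch '[{"ax":0,"ay":0,"az":0,"dx":-1,"dy":0,"dz":25,"fingers":10},{"ax":0,"ay":0,"az":0,"dx":-1,"dy":0,"dz":50,"fingers":10},{"ax":0,"ay":0,"az":0,"dx":-1,"dy":0,"dz":75,"fingers":10},{"ax":0,"ay":0,"az":0,"dx":-1,"dy":0,"dz":88,"fingers":10},{"ax":0,"ay":0,"az":0,"dx":-1,"dy":0,"dz":92,"fingers":10},{"ax":0,"ay":0,"az":0,"dx":-1,"dy":0,"dz":92,"fingers":10}]'; python3 - <<'E'
from h import *
st()
s=snapshot("side"); crop(s,"s19.png",(270,110,370,210),6)
E
```

```text
clock: 33.62
tool_pos: [0.5435, -0.2398, 0.1172]
orientation: [-179.9, -0.1, -5.1]
force: [-0.0, -0.1, 0.1]
opening: 0.0277
t 33.62 p [ 543.5 -239.8  117.2] rpy [-1.7991e+02 -1.3000e-01 -5.1100e+00] q [ -5.   18.2 -18.1  -0.1 -53.5  90. ] op 27.7 F [-0.  -0.1  0.1]
```

View pics/s19.png

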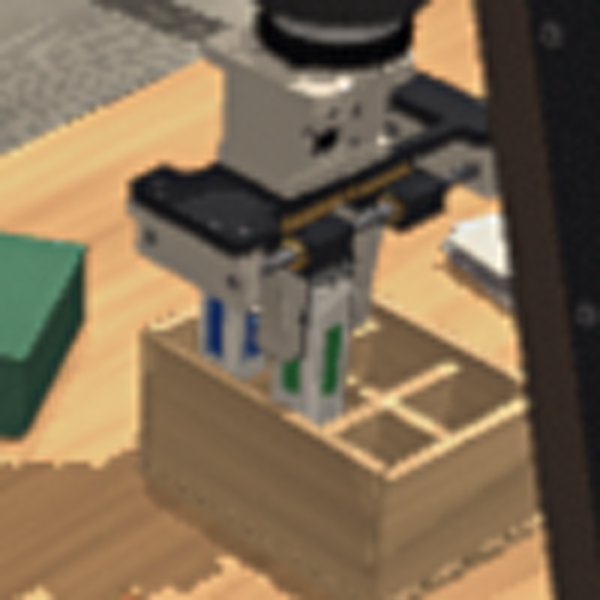

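```bash
python3 -m inch '[{"ax":0,"ay":0,"az":0,"dx":0,"dy":0,"dz":1.5,"fingers":10},{"ax":0,"ay":0,"az":0,"dx":0,"dy":0,"dz":3,"fingers":10},{"ax":0,"ay":0,"az":0,"dx":0,"dy":0,"dz":3,"fingers":10}]'
```

```text
clock: 34.05
tool_pos: [0.5428, -0.2397, 0.1133]
orientation: [-179.9, -0.1, -5.1]
force: [-0.6, -1.0, -1.2]
opening: 0.0278
```

```bash
python3 -m inch '[{"ax":0,"ay":0,"az":0,"dx":0,"dy":0,"dz":1.5,"fingers":10},{"ax":0,"ay":0,"az":0,"dx":0,"dy":0,"dz":3,"fingers":10},{"ax":0,"ay":0,"az":0,"dx":0,"dy":0,"dz":3,"fingers":10}]'
```

```text
clock: 34.42
tool_pos: [0.5441, -0.2396, 0.1129]
orientation: [-179.9, -0.2, -5.1]
force: [-3.0, 4.4, 17.6]
opening: 0.0277
```

Floor contact at 17 N, so I'll release and retreat.

```bash
python3 -m inch '[{"ax":0,"ay":0,"az":0,"dx":0,"dy":0,"dz":-2.5,"fingers":10},{"ax":0,"ay":0,"az":0,"dx":0,"dy":0,"dz":-2.5,"fingers":42},{"ax":0,"ay":0,"az":0,"dx":0,"dy":0,"dz":-2.5,"fingers":42},{"ax":0,"ay":0,"az":0,"dx":0,"dy":0,"dz":-2.5,"fingers":42},{"ax":0,"ay":0,"az":0,"dx":0,"dy":0,"dz":-20,"fingers":42},{"ax":0,"ay":0,"az":0,"dx":0,"dy":0,"dz":-70,"fingers":42},{"ax":0,"ay":0,"az":0,"dx":0,"dy":0,"dz":-130,"fingers":50},{"ax":0,"ay":0,"az":0,"dx":0,"dy":-50,"dz":-160,"fingers":60}]'; python3 - <<'E'
from h import *
st()
s=snapshot("side"); crop(s,"s20.png",(270,110,370,210),6)
x,_=findm("red"); findm("yellow")
p,Rt=gm(x,z=.008); go(p+[0,0,.25],Rt); go(p+[0,0,.25],rotdown(-91))
E
```

```text
clock: 35.42
tool_pos: [0.5479, -0.1918, 0.2735]
orientation: [-179.9, -0.3, -5.3]
force: [1.0, 0.6, -1.1]
opening: 0.0549
t 35.42 p [ 547.9 -191.8  273.5] rpy [-179.94   -0.27   -5.32] q [ -0.   10.   -7.6  -0.  -72.2  84.7] op 54.9 F [ 1.   0.6 -1.1]
red xy [0.6351 0.2777] yaw(cap->plug) 17.3 loss 0.181 nviews 2
yellow xy [0.5057 0.3639] yaw(cap->plug) 14.1 loss 0.18 nviews 2
d [  51.5 -476.8   11.9] a [ -0.12   0.05 -22.52] |d| 480.0 |a| 22.5
d [  51.5 -476.8   11.9] a [-3.000e-02  1.400e-01  8.583e+01] |d| 480.0 |a| 85.8
```

View pics/s20.png

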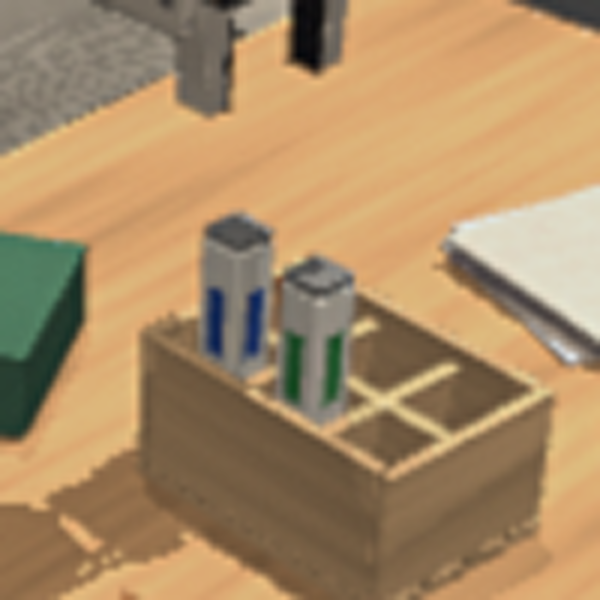

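```bash
python3 -m inch '[{"ax":0,"ay":0,"az":-3,"dx":6,"dy":-60,"dz":0,"fingers":60},{"ax":0,"ay":0,"az":-6,"dx":12,"dy":-120,"dz":0,"fingers":60},{"ax":0,"ay":0,"az":-9,"dx":18,"dy":-180,"dz":5,"fingers":60},{"ax":0,"ay":0,"az":-12,"dx":25,"dy":-240,"dz":20,"fingers":60},{"ax":0,"ay":0,"az":-15,"dx":32,"dy":-300,"dz":40,"fingers":60},{"ax":0,"ay":0,"az":-18,"dx":38,"dy":-355,"dz":65,"fingers":60},{"ax":0,"ay":0,"az":-21,"dx":44,"dy":-410,"dz":90,"fingers":60},{"ax":0,"ay":0,"az":-22.5,"dx":51,"dy":-465,"dz":115,"fingers":60}]'; python3 - <<'E'
from h import *
st()
p,Rt=gm([.6345,.278,np.radians(17.4)],z=.007)
go(p+[0,0,.12],Rt)
E
```

```text
clock: 36.88
tool_pos: [0.6398, 0.2697, 0.1546]
orientation: [-180.0, -0.0, 17.4]
force: [0.6, -0.8, -0.4]
opening: 0.0599
t 36.88 p [639.8 269.7 154.6] rpy [-1.7995e+02 -3.0000e-02  1.7420e+01] q [ 38.9  25.   -2.1  -0.  -62.8  68.6] op 59.9 F [ 0.6 -0.8 -0.4]
d [ 3.4 -9.5 27.6] a [-0.05 -0.03  0.02] |d| 29.0 |a| 0.1
```

```bash
python3 -m inch '[{"ax":0,"ay":0,"az":0,"dx":3,"dy":-9,"dz":27,"fingers":60},{"ax":0,"ay":0,"az":0,"dx":3,"dy":-9,"dz":27,"fingers":60},{"ax":0,"ay":0,"az":0,"dx":3,"dy":-9,"dz":27,"fingers":60}]'; python3 - <<'E'
from h import *
st()
p,Rt=gm([.6345,.278,np.radians(17.4)],z=.007)
go(p,Rt)
s=snapshot("top"); crop(s,"t21.png",(110,100,250,240),5)
s=snapshot("side"); crop(s,"s21.png",(100,150,260,300),5)
E
```

```text
clock: 37.25
tool_pos: [0.6402, 0.2773, 0.1299]
orientation: [-179.9, -0.1, 17.3]
force: [-0.2, -0.0, 1.4]
opening: 0.0599
t 37.25 p [640.2 277.3 129.9] rpy [-1.7995e+02 -1.1000e-01  1.7350e+01] q [ 39.4  26.4  -3.3  -0.  -60.2  68. ] op 59.9 F [-0.2 -0.   1.4]
d [  0.5  -2.3 122.9] a [-0.05 -0.11 -0.05] |d| 123.0 |a| 0.1
```

View pics/t21.png

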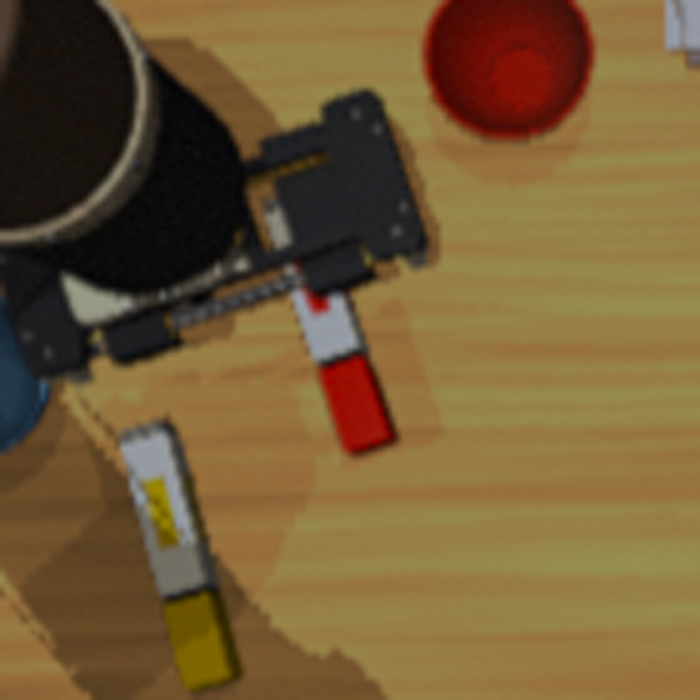

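View pics/s21.png

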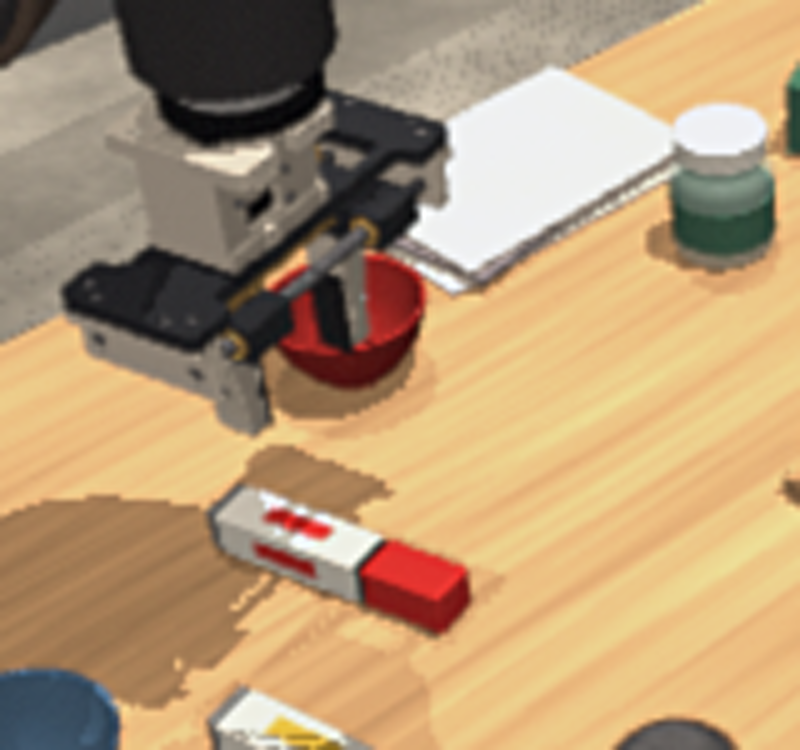

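```bash
python3 -m inch '[{"ax":0,"ay":0,"az":0,"dx":0,"dy":-2,"dz":60,"fingers":60},{"ax":0,"ay":0,"az":0,"dx":0,"dy":-2,"dz":105,"fingers":60},{"ax":0,"ay":0,"az":0,"dx":0,"dy":-2,"dz":122,"fingers":50},{"ax":0,"ay":0,"az":0,"dx":0,"dy":-2,"dz":122,"fingers":10},{"ax":0,"ay":0,"az":0,"dx":0,"dy":-2,"dz":122,"fingers":10},{"ax":0,"ay":0,"az":0,"dx":0,"dy":-2,"dz":122,"fingers":10},{"ax":0,"ay":0,"az":0,"dx":0,"dy":-2,"dz":122,"fingers":10},{"ax":0,"ay":0,"az":0,"dx":0,"dy":-2,"dz":122,"fingers":10}]'; python3 - <<'E'
from h import *
st()
go(SEAT+.006*UP-NRM*.006+NRM*.06+[0,0,.13],RLAY)
E
```

```text
clock: 38.35
tool_pos: [0.6405, 0.281, 0.0097]
orientation: [-179.9, -0.3, 17.4]
force: [0.0, -1.0, 7.9]
opening: 0.0277
t 38.35 p [640.5 281.    9.7] rpy [-179.88   -0.29   17.42] q [ 39.6  33.2  -9.4   0.  -47.   67.8] op 27.7 F [ 0.  -1.   7.9]
d [-240.6  188.6 -259.3] a [-42.64  30.36 102.01] |d| 401.0 |a| 114.7
```

```bash
python3 -m inch '[{"ax":0,"ay":0,"az":0,"dx":0,"dy":0,"dz":-50,"fingers":10},{"ax":0,"ay":0,"az":0,"dx":0,"dy":0,"dz":-110,"fingers":10},{"ax":-3.8,"ay":2.7,"az":9,"dx":-15,"dy":12,"dz":-165,"fingers":10},{"ax":-7.6,"ay":5.4,"az":18,"dx":-40,"dy":30,"dz":-205,"fingers":10},{"ax":-11.3,"ay":8.1,"az":27.2,"dx":-70,"dy":50,"dz":-235,"fingers":10},{"ax":-15.1,"ay":10.8,"az":36.2,"dx":-100,"dy":72,"dz":-250,"fingers":10},{"ax":-18.9,"ay":13.5,"az":45.2,"dx":-130,"dy":95,"dz":-260,"fingers":10},{"ax":-22.7,"ay":16.2,"az":54.3,"dx":-155,"dy":120,"dz":-262,"fingers":10}]'; python3 - <<'E'
from h import *
st()
go(SEAT+.006*UP-NRM*.0045+NRM*.06+[0,0,.13],RLAY)
E
```

```text
clock: 39.35
tool_pos: [0.5261, 0.1183, 0.2706]
orientation: [167.5, -23.9, -35.6]
force: [0.2, 0.1, -0.5]
opening: 0.0278
t 39.35 p [526.1 118.3 270.6] rpy [167.51 -23.94 -35.65] q [ 50.1   6.4 -27.5  25.9 -70.  -10.4] op 27.8 F [ 0.2  0.1 -0.5]
d [  2.2 104.   26.4] a [-19.87  14.15  47.41] |d| 107.0 |a| 53.3
```

```bash
python3 -m inch '[{"ax":-3.7,"ay":2.7,"az":9,"dx":0,"dy":20,"dz":2,"fingers":10},{"ax":-7.4,"ay":5.4,"az":18,"dx":0,"dy":40,"dz":6,"fingers":10},{"ax":-11.2,"ay":8,"az":27,"dx":1,"dy":62,"dz":12,"fingers":10},{"ax":-15,"ay":10.7,"az":36,"dx":2,"dy":84,"dz":20,"fingers":10},{"ax":-18.7,"ay":13.4,"az":45,"dx":2,"dy":104,"dz":26,"fingers":10},{"ax":-19.9,"ay":14.2,"az":47.4,"dx":2,"dy":104,"dz":26,"fingers":10},{"ax":-19.9,"ay":14.2,"az":47.4,"dx":2,"dy":104,"dz":26,"fingers":10},{"ax":-19.9,"ay":14.2,"az":47.4,"dx":2,"dy":104,"dz":26,"fingers":10}]'; python3 - <<'E'
from h import *
st()
go(SEAT+.006*UP-NRM*.0045+NRM*.04+UP*.006,RLAY)
E
```

```text
clock: 40.35
tool_pos: [0.4673, 0.03, 0.2677]
orientation: [179.6, -45.1, -90.5]
force: [-0.7, 0.1, -1.2]
opening: 0.0274
t 40.35 p [467.3  30.  267.7] rpy [179.61 -45.06 -90.53] q [ 50.1  12.7 -29.9  26.4 -85.9 -62.1] op 27.4 F [-0.7  0.1 -1.2]
d [-84.9   0.4 111.9] a [-0.02 -0.06  0.41] |d| 140.0 |a| 0.4
```

```bash
python3 -m inch '[{"ax":0,"ay":0,"az":0.4,"dx":-30,"dy":0,"dz":40,"fingers":10},{"ax":0,"ay":0,"az":0.4,"dx":-60,"dy":0,"dz":80,"fingers":10},{"ax":0,"ay":0,"az":0.4,"dx":-82,"dy":0,"dz":106,"fingers":10},{"ax":0,"ay":0,"az":0.4,"dx":-85,"dy":0,"dz":112,"fingers":10},{"ax":0,"ay":0,"az":0.4,"dx":-85,"dy":0,"dz":112,"fingers":10},{"ax":0,"ay":0,"az":0.4,"dx":-85,"dy":0,"dz":112,"fingers":10}]'; python3 - <<'E'
from h import *
st()
go(SEAT+.006*UP-NRM*.0045+NRM*.001+UP*.004,RLAY)
s=snapshot("top"); crop(s,"t22.png",(180,150,340,270),5)
E
```

```text
clock: 41.1
tool_pos: [0.467, 0.0113, 0.1293]
orientation: [-179.9, -45.0, -91.2]
force: [0.6, 0.2, -0.3]
opening: 0.0279
t 41.1 p [467.   11.3 129.3] rpy [-179.85  -45.02  -91.22] q [ 48.3  21.3 -40.4  29.7 -68.4 -70.7] op 27.9 F [ 0.6  0.2 -0.3]
d [-2.2  1.  39.9] a [-0.07 -0.02 -0.08] |d| 40.0 |a| 0.1
```

View pics/t22.png

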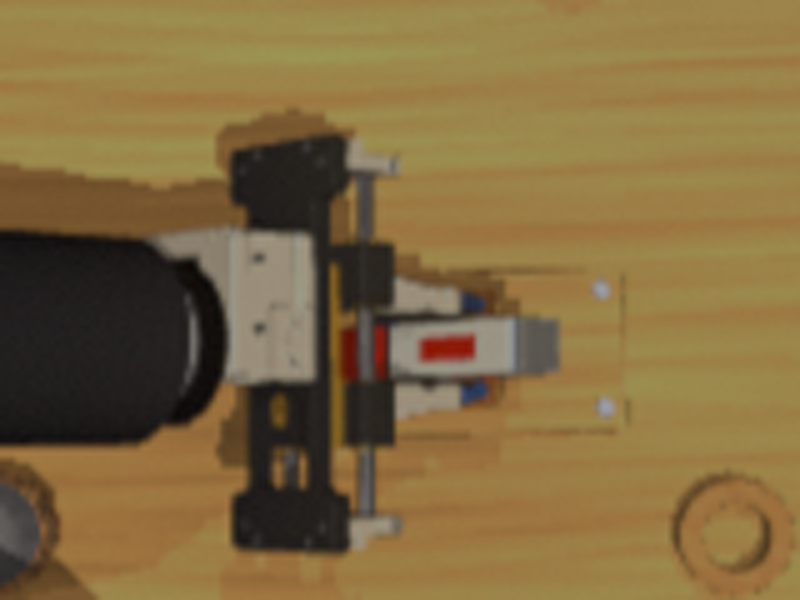

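Same picture as with green (plug end at col 558, centred at row 345). Inserting.

```bash
python3 -m inch '[{"ax":0,"ay":0,"az":0,"dx":0,"dy":1,"dz":14,"fingers":10},{"ax":0,"ay":0,"az":0,"dx":0,"dy":1,"dz":26,"fingers":10},{"ax":0,"ay":0,"az":0,"dx":-1,"dy":1,"dz":35,"fingers":10},{"ax":0,"ay":0,"az":0,"dx":-2,"dy":1,"dz":39.5,"fingers":10},{"ax":0,"ay":0,"az":0,"dx":-2,"dy":1,"dz":39.5,"fingers":10},{"ax":0,"ay":0,"az":0,"dx":-2,"dy":1,"dz":39.5,"fingers":10}]'
```

```text
clock: 41.9
tool_pos: [0.4654, -0.0157, 0.0991]
orientation: [-179.9, -45.1, -91.2]
force: [5.8, 0.2, 3.1]
opening: 0.0275
```

```bash
python3 -m inch '[{"ax":0,"ay":0,"az":0,"dx":0,"dy":0,"dz":0,"fingers":46},{"ax":0,"ay":0,"az":0,"dx":0,"dy":0,"dz":0,"fingers":46},{"ax":0,"ay":0,"az":0,"dx":0,"dy":0,"dz":0,"fingers":46},{"ax":0,"ay":0,"az":0,"dx":0,"dy":0,"dz":-60,"fingers":46},{"ax":0,"ay":0,"az":0,"dx":10,"dy":0,"dz":-118,"fingers":50},{"ax":0,"ay":-5,"az":0,"dx":40,"dy":0,"dz":-165,"fingers":50},{"ax":0,"ay":-15,"az":0,"dx":85,"dy":-1,"dz":-200,"fingers":50},{"ax":0,"ay":-25,"az":0,"dx":105,"dy":-1,"dz":-183,"fingers":50}]'; python3 - <<'E'
from h import *
st()
go(SEAT+UP*.12+[0,0,.09],RREG)
s=snapshot("top"); crop(s,"t23.png",(180,150,340,270),5)
E
```

```text
clock: 42.9
tool_pos: [0.4687, 0.0416, 0.3065]
orientation: [-179.6, -19.6, -91.1]
force: [0.6, 0.3, -1.6]
opening: 0.0498
t 42.9 p [468.7  41.6 306.5] rpy [-179.57  -19.6   -91.07] q [ 41.7   1.6 -21.6  14.8 -80.4 -46.9] op 49.8 F [ 0.6  0.3 -1.6]
d [112.3   2.9  78.8] a [ -0.37 -64.6    0.28] |d| 137.0 |a| 64.6
```

View pics/t23.png

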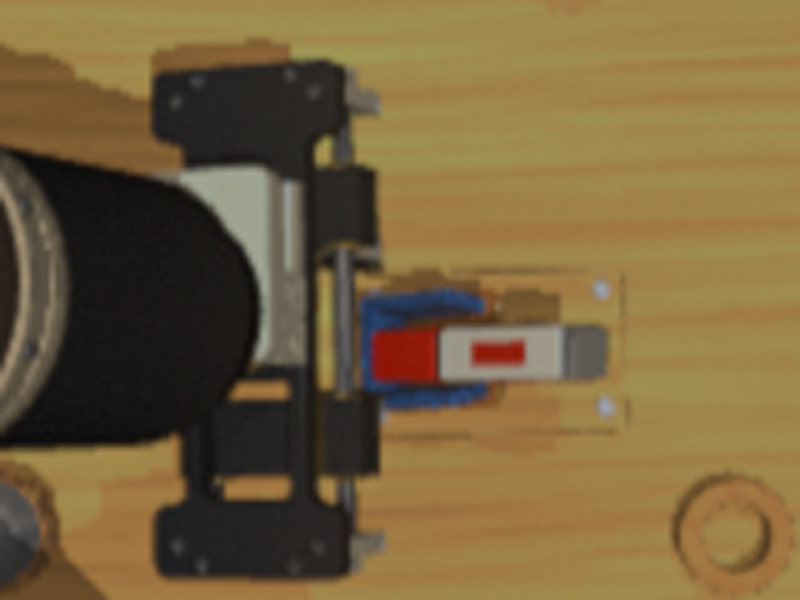

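Red is home in the trough. Swinging to the regrasp approach.

```bash
python3 -m inch '[{"ax":0,"ay":-10,"az":0,"dx":20,"dy":0,"dz":10,"fingers":50},{"ax":0,"ay":-20,"az":0,"dx":40,"dy":1,"dz":20,"fingers":50},{"ax":0,"ay":-30,"az":0,"dx":60,"dy":2,"dz":32,"fingers":50},{"ax":0,"ay":-40,"az":0,"dx":78,"dy":2,"dz":45,"fingers":50},{"ax":0,"ay":-50,"az":0,"dx":95,"dy":2,"dz":60,"fingers":50},{"ax":0,"ay":-60,"az":0,"dx":112,"dy":2.6,"dz":72,"fingers":50},{"ax":0,"ay":-64.5,"az":0,"dx":112,"dy":2.6,"dz":79,"fingers":50},{"ax":0,"ay":-64.5,"az":0,"dx":112,"dy":2.6,"dz":79,"fingers":50}]'; python3 - <<'E'
from h import *
st()
go(SEAT+UP*.03-SIDE*.0015,RREG)
E
```

```text
clock: 43.95
tool_pos: [0.4609, -0.0941, 0.2643]
orientation: [179.6, 44.5, -91.7]
force: [0.4, -0.7, 0.6]
opening: 0.0499
t 43.95 p [460.9 -94.1 264.3] rpy [179.56  44.53 -91.7 ] q [-23.7  14.5  -1.5 -40.4 -93.6  26.8] op 49.9 F [ 0.4 -0.7  0.6]
d [ 56.   -2.  152.7] a [ 0.02 -0.47 -0.42] |d| 163.0 |a| 0.6
```

```bash
python3 -m inch '[{"ax":0,"ay":-0.5,"az":0,"dx":28,"dy":-1,"dz":30,"fingers":50},{"ax":0,"ay":-0.5,"az":0,"dx":56,"dy":-1,"dz":60,"fingers":50},{"ax":0,"ay":-0.5,"az":0,"dx":58,"dy":-1,"dz":85,"fingers":50},{"ax":0,"ay":-0.5,"az":0,"dx":58,"dy":-1,"dz":110,"fingers":50},{"ax":0,"ay":-0.5,"az":0,"dx":58,"dy":-1,"dz":135,"fingers":46},{"ax":0,"ay":-0.5,"az":0,"dx":58,"dy":-1,"dz":154,"fingers":40},{"ax":0,"ay":-0.5,"az":0,"dx":58,"dy":-1,"dz":154,"fingers":40},{"ax":0,"ay":-0.5,"az":0,"dx":58,"dy":-1,"dz":154,"fingers":40}]'; python3 - <<'E'
from h import *
st()
go(SEAT+UP*.03-SIDE*.0015,RREG)
s=snapshot("top"); crop(s,"t24.png",(220,170,340,260),6)
E
```

```text
clock: 44.95
tool_pos: [0.4643, -0.0268, 0.1168]
orientation: [-179.9, 44.8, -91.0]
force: [-0.3, 1.0, 0.2]
opening: 0.0403
t 44.95 p [464.3 -26.8 116.8] rpy [-179.91   44.81  -91.03] q [-17.9  21.6 -13.1 -44.  -76.3  35.9] op 40.3 F [-0.3  1.   0.2]
d [0.6 0.6 0.3] a [-0.04 -0.19  0.06] |d| 1.0 |a| 0.2
```

View pics/t24.png

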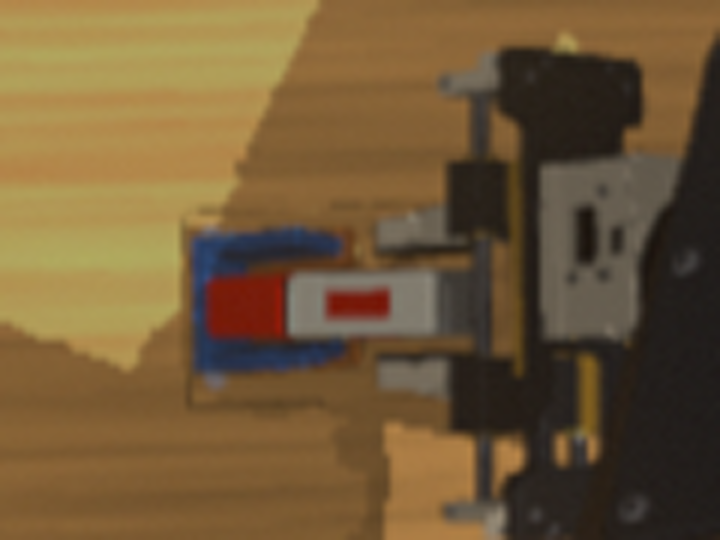

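Jaws are centred on the plug end (fingers at rows 250 and 355, marker 270–338). Close and pull out.

```bash
python3 -m inch '[{"ax":0,"ay":0,"az":0,"dx":0.5,"dy":1,"dz":0,"fingers":10},{"ax":0,"ay":0,"az":0,"dx":0.5,"dy":1,"dz":0,"fingers":10},{"ax":0,"ay":0,"az":0,"dx":0.5,"dy":1,"dz":0,"fingers":10},{"ax":0,"ay":0,"az":0,"dx":0.5,"dy":1,"dz":-30,"fingers":10},{"ax":0,"ay":0,"az":0,"dx":0.5,"dy":1,"dz":-80,"fingers":10},{"ax":0,"ay":0,"az":0,"dx":-30,"dy":0,"dz":-130,"fingers":10},{"ax":0,"ay":0,"az":0,"dx":-70,"dy":0,"dz":-170,"fingers":10},{"ax":0,"ay":0,"az":0,"dx":-70,"dy":0,"dz":-170,"fingers":10}]'; python3 - <<'E'
from h import *
st()
print(cell(0,1,.33))
go(cell(0,1,.33),rotdown(-5.2))
s=snapshot("side"); crop(s,"s25.png",(200,80,360,240),4)
E
```

```text
clock: 46.0
tool_pos: [0.4631, -0.0982, 0.2902]
orientation: [-179.5, 44.6, -90.8]
force: [-0.5, -0.1, -1.1]
opening: 0.0279
t 46.0 p [463.1 -98.2 290.2] rpy [-179.46   44.64  -90.76] q [-24.1  13.5   0.7 -40.7 -96.1  25.7] op 27.9 F [-0.5 -0.1 -1.1]
[ 0.48566705 -0.23506266  0.33      ]
d [  69.2  -25.5 -124.1] a [-33.62  35.51 -81.05] |d| 144.0 |a| 94.7
```

View pics/s25.png

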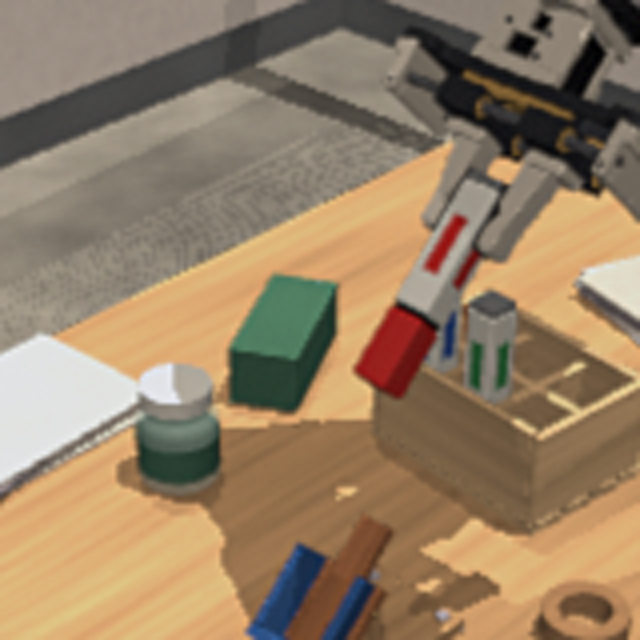

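```bash
python3 -m inch '[{"ax":-3.6,"ay":3.8,"az":-8.6,"dx":2,"dy":-3,"dz":-25,"fingers":10},{"ax":-7.2,"ay":7.5,"az":-17.2,"dx":8,"dy":-6,"dz":-45,"fingers":10},{"ax":-10.7,"ay":11.3,"az":-25.8,"dx":18,"dy":-9,"dz":-62,"fingers":10},{"ax":-14.3,"ay":15.1,"az":-34.4,"dx":28,"dy":-12,"dz":-78,"fingers":10},{"ax":-17.9,"ay":18.9,"az":-43,"dx":38,"dy":-15,"dz":-92,"fingers":10},{"ax":-21.4,"ay":22.6,"az":-51.6,"dx":48,"dy":-18,"dz":-104,"fingers":10},{"ax":-25,"ay":26.4,"az":-60.2,"dx":56,"dy":-21,"dz":-112,"fingers":10},{"ax":-28.6,"ay":30.2,"az":-68.8,"dx":64,"dy":-24,"dz":-120,"fingers":10}]'; python3 - <<'E'
from h import *
st()
go(cell(0,1,.33),rotdown(-5.2))
E
```

```text
clock: 47.05
tool_pos: [0.4833, -0.2274, 0.324]
orientation: [-175.6, 6.4, -16.9]
force: [0.4, 0.4, -1.0]
opening: 0.0277
t 47.05 p [ 483.3 -227.4  324. ] rpy [-175.6     6.39  -16.92] q [ -8.2   9.   -0.6  -5.3 -86.1  81.7] op 27.7 F [ 0.4  0.4 -1. ]
d [ 3.8  6.1 -6.9] a [ -5.03   5.92 -11.94] |d| 10.0 |a| 14.2
```

```bash
python3 -m inch '[{"ax":-3,"ay":3,"az":-7,"dx":4,"dy":3,"dz":-5,"fingers":10},{"ax":-5,"ay":5.9,"az":-12,"dx":4,"dy":6,"dz":-5,"fingers":10},{"ax":-5,"ay":5.9,"az":-12,"dx":4,"dy":6,"dz":-5,"fingers":10},{"ax":-5,"ay":5.9,"az":-12,"dx":4,"dy":6,"dz":-5,"fingers":10}]'; python3 - <<'E'
from h import *
st()
go(cell(0,1,.21),rotdown(-5.2))
E
```

```text
clock: 47.55
tool_pos: [0.4858, -0.2345, 0.3291]
orientation: [-179.8, 0.0, -5.6]
force: [0.5, -0.1, 0.0]
opening: 0.0282
t 47.55 p [ 485.8 -234.5  329.1] rpy [-1.7982e+02  4.0000e-02 -5.5600e+00] q [ -5.1   4.8  -6.5  -0.2 -78.8  89.6] op 28.2 F [ 0.5 -0.1  0. ]
d [ -0.    0.9 119.1] a [-0.18  0.04 -0.36] |d| 119.0 |a| 0.4
```

```bash
python3 -m inch '[{"ax":0,"ay":0,"az":-0.4,"dx":0,"dy":0,"dz":60,"fingers":10},{"ax":0,"ay":0,"az":-0.4,"dx":0,"dy":0,"dz":110,"fingers":10},{"ax":0,"ay":0,"az":-0.4,"dx":0,"dy":0,"dz":122,"fingers":10},{"ax":0,"ay":0,"az":-0.4,"dx":0,"dy":0,"dz":122,"fingers":10}]'; python3 - <<'E'
from h import *
st()
go(cell(0,1,.115),rotdown(-5.2))
s=snapshot("side"); crop(s,"s26.png",(270,110,370,210),6)
s=snapshot("top"); crop(s,"t26.png",(320,130,420,230),6)
E
```

```text
clock: 48.05
tool_pos: [0.4869, -0.2349, 0.2081]
orientation: [-179.9, -0.0, -5.1]
force: [-0.3, -0.6, -0.6]
opening: 0.0279
t 48.05 p [ 486.9 -234.9  208.1] rpy [-1.7989e+02 -4.0000e-02 -5.1100e+00] q [ -5.1   8.7 -17.8  -0.1 -63.4  90. ] op 27.9 F [-0.3 -0.6 -0.6]
d [-1.3  0.4 93.1] a [-0.11 -0.04  0.09] |d| 93.0 |a| 0.1
```

View pics/s26.png

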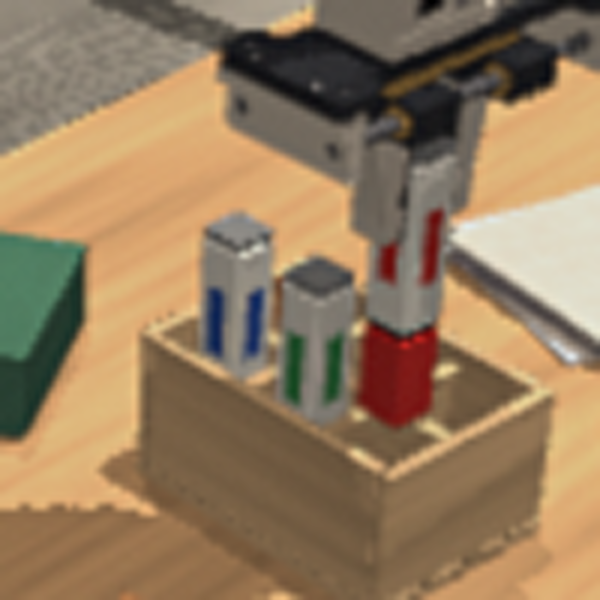

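View pics/t26.png

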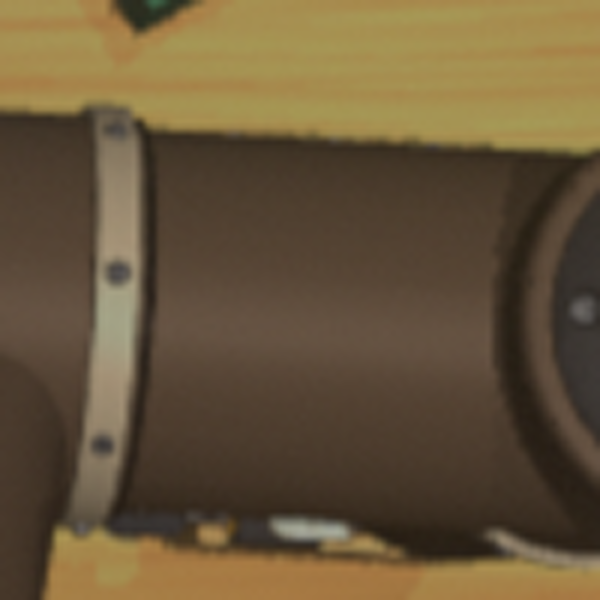

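```bash
python3 -m inch '[{"ax":0,"ay":0,"az":0,"dx":-1,"dy":0,"dz":25,"fingers":10},{"ax":0,"ay":0,"az":0,"dx":-1,"dy":0,"dz":50,"fingers":10},{"ax":0,"ay":0,"az":0,"dx":-1,"dy":0,"dz":75,"fingers":10},{"ax":0,"ay":0,"az":0,"dx":-1,"dy":0,"dz":88,"fingers":10},{"ax":0,"ay":0,"az":0,"dx":-1,"dy":0,"dz":92,"fingers":10},{"ax":0,"ay":0,"az":0,"dx":-1,"dy":0,"dz":92,"fingers":10},{"ax":0,"ay":0,"az":0,"dx":-1,"dy":0,"dz":94,"fingers":10},{"ax":0,"ay":0,"az":0,"dx":-1,"dy":0,"dz":94,"fingers":10}]'
```

```text
clock: 49.15
tool_pos: [0.486, -0.2342, 0.1143]
orientation: [-179.9, -0.2, -5.1]
force: [0.4, 0.1, -0.6]
opening: 0.0282
```

```bash
python3 -m inch '[{"ax":0,"ay":0,"az":0,"dx":0,"dy":0,"dz":1.5,"fingers":10},{"ax":0,"ay":0,"az":0,"dx":0,"dy":0,"dz":3,"fingers":10},{"ax":0,"ay":0,"az":0,"dx":0,"dy":0,"dz":3,"fingers":10}]'
```

```text
clock: 49.52
tool_pos: [0.4869, -0.2342, 0.1131]
orientation: [-179.9, -0.3, -5.0]
force: [-3.9, 3.8, 16.1]
opening: 0.0279
```

```bash
python3 -m inch '[{"ax":0,"ay":0,"az":0,"dx":0,"dy":0,"dz":-2.5,"fingers":10},{"ax":0,"ay":0,"az":0,"dx":0,"dy":0,"dz":-2.5,"fingers":42},{"ax":0,"ay":0,"az":0,"dx":0,"dy":0,"dz":-2.5,"fingers":42},{"ax":0,"ay":0,"az":0,"dx":0,"dy":0,"dz":-2.5,"fingers":42},{"ax":0,"ay":0,"az":0,"dx":0,"dy":0,"dz":-20,"fingers":42},{"ax":0,"ay":0,"az":0,"dx":0,"dy":0,"dz":-70,"fingers":42},{"ax":0,"ay":0,"az":0,"dx":0,"dy":0,"dz":-130,"fingers":50},{"ax":0,"ay":0,"az":0,"dx":0,"dy":-50,"dz":-160,"fingers":60}]'; python3 - <<'E'
from h import *
st()
s=snapshot("side"); crop(s,"s27.png",(270,110,370,210),6); cv2.imwrite("pics/s27f.png",s["image"][:,:,::-1])
r=findm("yellow")
if r:
    p,Rt=gm(r[0],z=.008); go(p+[0,0,.12],Rt)
E
```

```text
clock: 50.52
tool_pos: [0.4907, -0.1862, 0.2741]
orientation: [-179.9, -0.3, -5.3]
force: [1.6, 0.9, -1.1]
opening: 0.0546
t 50.52 p [ 490.7 -186.2  274.1] rpy [-179.91   -0.33   -5.29] q [  0.6   4.4 -13.9  -0.1 -71.3  84.1] op 54.6 F [ 1.6  0.9 -1.1]
yellow xy [0.5075 0.3639] yaw(cap->plug) 13.6 loss 0.314 nviews 2
d [ -24.6 -549.4  143.9] a [ -0.13  -0.11 -18.67] |d| 568.0 |a| 18.7
```

View pics/s27.png

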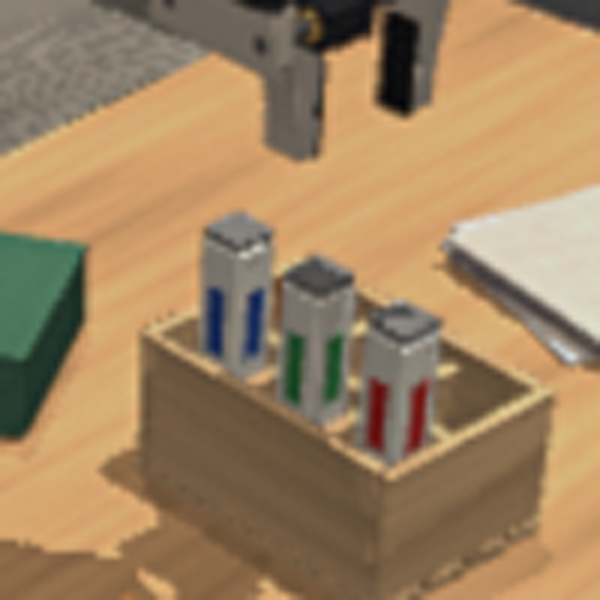

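View pics/s27f.png

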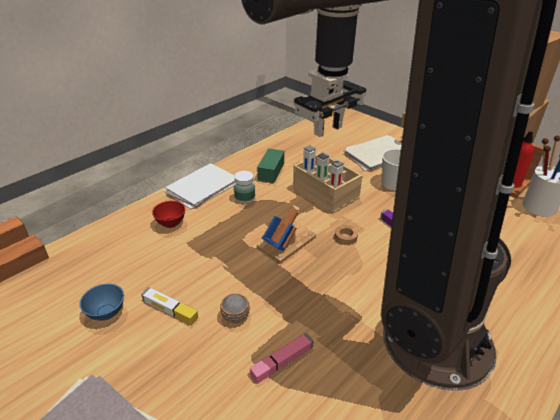

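```bash
python3 -m inch '[{"ax":0,"ay":0,"az":-2,"dx":-3,"dy":-60,"dz":0,"fingers":60},{"ax":0,"ay":0,"az":-4,"dx":-5,"dy":-120,"dz":0,"fingers":60},{"ax":0,"ay":0,"az":-7,"dx":-8,"dy":-180,"dz":3,"fingers":60},{"ax":0,"ay":0,"az":-9,"dx":-11,"dy":-240,"dz":10,"fingers":60},{"ax":0,"ay":0,"az":-12,"dx":-14,"dy":-300,"dz":25,"fingers":60},{"ax":0,"ay":0,"az":-14,"dx":-17,"dy":-355,"dz":45,"fingers":60},{"ax":0,"ay":0,"az":-17,"dx":-20,"dy":-410,"dz":70,"fingers":60},{"ax":0,"ay":0,"az":-18.8,"dx":-22,"dy":-465,"dz":95,"fingers":60}]'; python3 - <<'E'
from h import *
st()
p,Rt=gm([.506,.3645,np.radians(13.7)],z=.008)
go(p+[0,0,.12],Rt)
E
```

```text
clock: 51.78
tool_pos: [0.5091, 0.2812, 0.1748]
orientation: [-180.0, -0.0, 13.8]
force: [1.5, 0.2, -0.1]
opening: 0.0599
t 51.77 p [509.1 281.2 174.8] rpy [-1.7999e+02 -5.0000e-02  1.3750e+01] q [ 48.2  14.  -15.7   0.  -60.3  55.6] op 59.9 F [ 1.5  0.2 -0.1]
d [ 22.8 -81.7  46.9] a [-0.01 -0.05  0.05] |d| 97.0 |a| 0.1
```

```bash
python3 -m inch '[{"ax":0,"ay":0,"az":0,"dx":11,"dy":-40,"dz":20,"fingers":60},{"ax":0,"ay":0,"az":0,"dx":21,"dy":-76,"dz":40,"fingers":60},{"ax":0,"ay":0,"az":0,"dx":22,"dy":-80,"dz":46,"fingers":60},{"ax":0,"ay":0,"az":0,"dx":22,"dy":-80,"dz":46,"fingers":60},{"ax":0,"ay":0,"az":0,"dx":22,"dy":-80,"dz":46,"fingers":60}]'; python3 - <<'E'
from h import *
st()
r=findm("yellow",cams=("side",))
p,Rt=gm([.506,.3645,np.radians(13.7)],z=.008)
go(p,Rt)
s=snapshot("top"); crop(s,"t28.png",(90,150,210,270),5)
s=snapshot("side"); crop(s,"s28.png",(100,200,260,350),5)
E
```

```text
clock: 52.4
tool_pos: [0.5121, 0.3625, 0.1315]
orientation: [-179.9, -0.2, 13.7]
force: [0.3, -0.1, -0.0]
opening: 0.06
t 52.4 p [512.1 362.5 131.5] rpy [-1.7992e+02 -1.6000e-01  1.3660e+01] q [ 53.1  20.2 -13.    0.  -56.6  50.5] op 60.0 F [ 0.3 -0.1 -0. ]
yellow xy [0.5052 0.365 ] yaw(cap->plug) 10.4 loss 0.168 nviews 1
d [-1.000e-01 -2.800e+00  1.241e+02] a [-0.12 -0.22 -0.03] |d| 124.0 |a| 0.3
```

View pics/t28.png

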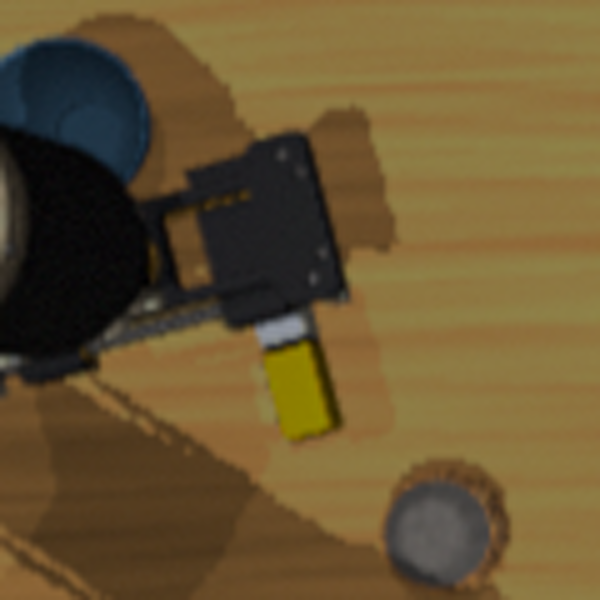

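View pics/s28.png

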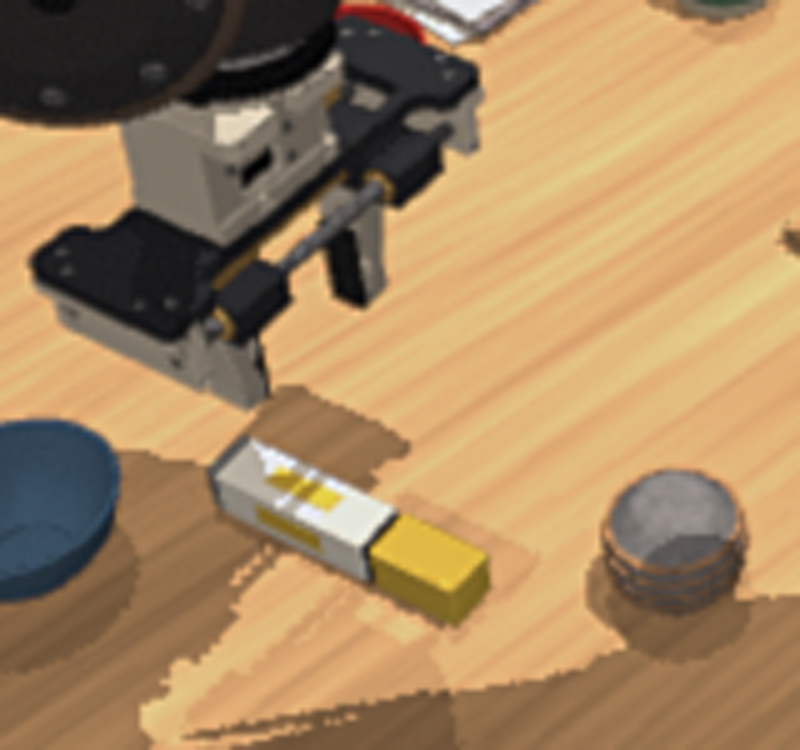

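```bash
python3 -m inch '[{"ax":0,"ay":0,"az":0,"dx":0,"dy":-2.5,"dz":60,"fingers":60},{"ax":0,"ay":0,"az":0,"dx":0,"dy":-2.5,"dz":105,"fingers":60},{"ax":0,"ay":0,"az":0,"dx":0,"dy":-2.5,"dz":123,"fingers":50},{"ax":0,"ay":0,"az":0,"dx":0,"dy":-2.5,"dz":123,"fingers":10},{"ax":0,"ay":0,"az":0,"dx":0,"dy":-2.5,"dz":123,"fingers":10},{"ax":0,"ay":0,"az":0,"dx":0,"dy":-2.5,"dz":123,"fingers":10},{"ax":0,"ay":0,"az":0,"dx":0,"dy":-2.5,"dz":123,"fingers":10},{"ax":0,"ay":0,"az":0,"dx":0,"dy":-2.5,"dz":123,"fingers":10}]'; python3 - <<'E'
from h import *
st()
go(SEAT+.006*UP-NRM*.0045+NRM*.06+[0,0,.13],RLAY)
E
```

```text
clock: 53.6
tool_pos: [0.5124, 0.3673, 0.0103]
orientation: [-179.8, -0.3, 13.8]
force: [-0.7, -0.8, 7.1]
opening: 0.028
t 53.6 p [512.4 367.3  10.3] rpy [-179.82   -0.31   13.76] q [ 53.4  28.2 -19.2   0.1 -42.3  50.3] op 28.0 F [-0.7 -0.8  7.1]
d [-123.7  316.6 -259.9] a [-41.3   31.41  98.6 ] |d| 428.0 |a| 111.4
```

```bash
python3 -m inch '[{"ax":0,"ay":0,"az":0,"dx":0,"dy":0,"dz":-50,"fingers":10},{"ax":0,"ay":0,"az":0,"dx":0,"dy":0,"dz":-110,"fingers":10},{"ax":-3.8,"ay":2.9,"az":9,"dx":-10,"dy":22,"dz":-165,"fingers":10},{"ax":-7.5,"ay":5.7,"az":18,"dx":-22,"dy":50,"dz":-205,"fingers":10},{"ax":-11.3,"ay":8.6,"az":27,"dx":-36,"dy":88,"dz":-235,"fingers":10},{"ax":-15.1,"ay":11.5,"az":36,"dx":-50,"dy":126,"dz":-250,"fingers":10},{"ax":-18.8,"ay":14.3,"az":45,"dx":-64,"dy":164,"dz":-260,"fingers":10},{"ax":-22.6,"ay":17.2,"az":54,"dx":-78,"dy":202,"dz":-262,"fingers":10}]'; python3 - <<'E'
from h import *
st()
go(SEAT+.006*UP-NRM*.004+NRM*.06+[0,0,.13],RLAY)
E
```

```text
clock: 54.6
tool_pos: [0.4828, 0.1501, 0.2713]
orientation: [168.0, -24.7, -39.1]
force: [0.4, 0.1, -1.2]
opening: 0.0277
t 54.6 p [482.8 150.1 271.3] rpy [168.02 -24.73 -39.09] q [ 56.8   5.2 -28.2  23.7 -73.6 -18.7] op 27.7 F [ 0.4  0.1 -1.2]
d [56.4 95.7 49.6] a [-18.58  14.16  44.3 ] |d| 122.0 |a| 50.1
```

```bash
python3 -m inch '[{"ax":-3.7,"ay":2.8,"az":8.9,"dx":11,"dy":19,"dz":8,"fingers":10},{"ax":-7.4,"ay":5.6,"az":17.8,"dx":22,"dy":38,"dz":17,"fingers":10},{"ax":-11.1,"ay":8.5,"az":26.6,"dx":34,"dy":57,"dz":28,"fingers":10},{"ax":-14.8,"ay":11.3,"az":35.4,"dx":45,"dy":76,"dz":39,"fingers":10},{"ax":-18.5,"ay":14.1,"az":44.3,"dx":56,"dy":96,"dz":50,"fingers":10},{"ax":-18.6,"ay":14.2,"az":44.3,"dx":56,"dy":96,"dz":50,"fingers":10},{"ax":-18.6,"ay":14.2,"az":44.3,"dx":56,"dy":96,"dz":50,"fingers":10},{"ax":-18.6,"ay":14.2,"az":44.3,"dx":56,"dy":96,"dz":50,"fingers":10}]'; python3 - <<'E'
from h import *
st()
go(SEAT+.006*UP-NRM*.004+NRM*.04+UP*.006,RLAY)
E
```

```text
clock: 55.6
tool_pos: [0.4668, 0.0309, 0.2675]
orientation: [179.7, -45.0, -90.5]
force: [-0.7, 0.5, -0.5]
opening: 0.0278
t 55.6 p [466.8  30.9 267.5] rpy [179.69 -45.01 -90.52] q [ 50.3  12.6 -30.   26.4 -85.8 -62.2] op 27.8 F [-0.7  0.5 -0.5]
d [-8.400e+01  1.000e-01  1.119e+02] a [-0.11 -0.01  0.42] |d| 140.0 |a| 0.4
```

```bash
python3 -m inch '[{"ax":0,"ay":0,"az":0.4,"dx":-30,"dy":0,"dz":40,"fingers":10},{"ax":0,"ay":0,"az":0.4,"dx":-60,"dy":0,"dz":80,"fingers":10},{"ax":0,"ay":0,"az":0.4,"dx":-82,"dy":0,"dz":106,"fingers":10},{"ax":0,"ay":0,"az":0.4,"dx":-85,"dy":0,"dz":112,"fingers":10},{"ax":0,"ay":0,"az":0.4,"dx":-85,"dy":0,"dz":112,"fingers":10},{"ax":0,"ay":0,"az":0.4,"dx":-85,"dy":0,"dz":112,"fingers":10}]'; python3 - <<'E'
from h import *
st()
go(SEAT+.006*UP-NRM*.004+NRM*.001+UP*.004,RLAY)
s=snapshot("top"); crop(s,"t29.png",(180,150,340,270),5)
E
```

```text
clock: 56.35
tool_pos: [0.4665, 0.0118, 0.1289]
orientation: [-179.8, -45.0, -91.2]
force: [-0.4, 0.3, -0.5]
opening: 0.0277
t 56.35 p [466.5  11.8 128.9] rpy [-179.8   -45.01  -91.24] q [ 48.4  21.3 -40.5  29.7 -68.4 -70.8] op 27.7 F [-0.4  0.3 -0.5]
d [-1.6  0.6 39.4] a [-0.11 -0.01 -0.09] |d| 39.0 |a| 0.1
```

View pics/t29.png

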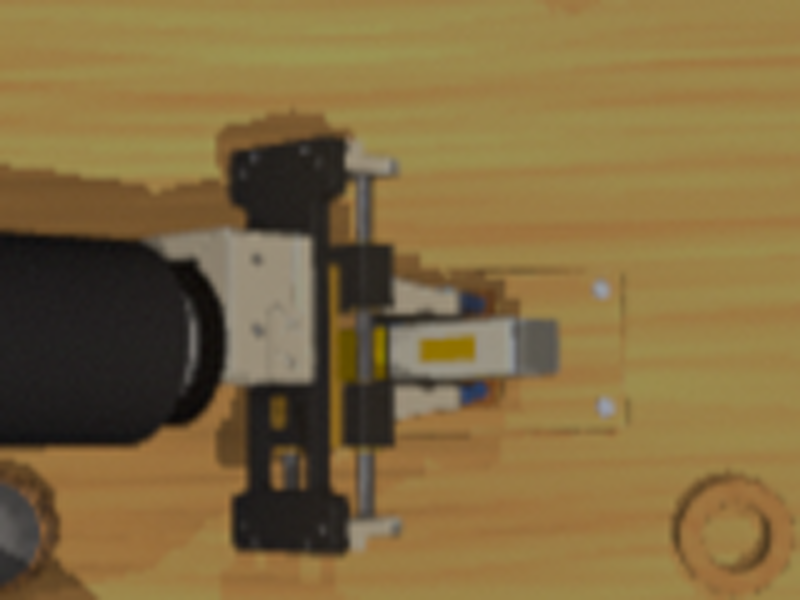

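Same alignment as before (plug end at col 558, row 346). Insert.

```bash
python3 -m inch '[{"ax":0,"ay":0,"az":0,"dx":0,"dy":0.5,"dz":14,"fingers":10},{"ax":0,"ay":0,"az":0,"dx":0,"dy":0.5,"dz":26,"fingers":10},{"ax":0,"ay":0,"az":0,"dx":-1,"dy":0.5,"dz":35,"fingers":10},{"ax":0,"ay":0,"az":0,"dx":-2,"dy":0.5,"dz":39.5,"fingers":10},{"ax":0,"ay":0,"az":0,"dx":-2,"dy":0.5,"dz":39.5,"fingers":10},{"ax":0,"ay":0,"az":0,"dx":-2,"dy":0.5,"dz":39.5,"fingers":10}]'
```

```text
clock: 57.15
tool_pos: [0.4656, -0.0151, 0.0991]
orientation: [-179.8, -45.1, -91.2]
force: [-0.1, 4.2, 6.4]
opening: 0.0278
```

```bash
python3 -m inch '[{"ax":0,"ay":0,"az":0,"dx":0,"dy":0,"dz":0,"fingers":46},{"ax":0,"ay":0,"az":0,"dx":0,"dy":0,"dz":0,"fingers":46},{"ax":0,"ay":0,"az":0,"dx":0,"dy":0,"dz":0,"fingers":46},{"ax":0,"ay":0,"az":0,"dx":0,"dy":0,"dz":-60,"fingers":46},{"ax":0,"ay":0,"az":0,"dx":10,"dy":0,"dz":-118,"fingers":50},{"ax":0,"ay":-5,"az":0,"dx":40,"dy":0,"dz":-165,"fingers":50},{"ax":0,"ay":-15,"az":0,"dx":85,"dy":-1,"dz":-200,"fingers":50},{"ax":0,"ay":-25,"az":0,"dx":105,"dy":-1,"dz":-183,"fingers":50}]'; python3 - <<'E'
from h import *
st()
go(SEAT+UP*.12+[0,0,.09],RREG)
s=snapshot("top"); crop(s,"t30.png",(180,150,340,270),5)
E
```

```text
clock: 58.15
tool_pos: [0.4688, 0.0419, 0.3062]
orientation: [-179.5, -19.6, -91.1]
force: [0.9, -0.1, -1.5]
opening: 0.05
t 58.15 p [468.8  41.9 306.2] rpy [-179.52  -19.59  -91.08] q [ 41.7   1.6 -21.7  14.8 -80.3 -46.9] op 50.0 F [ 0.9 -0.1 -1.5]
d [112.8   2.9  78.6] a [ -0.42 -64.59   0.3 ] |d| 138.0 |a| 64.6
```

View pics/t30.png

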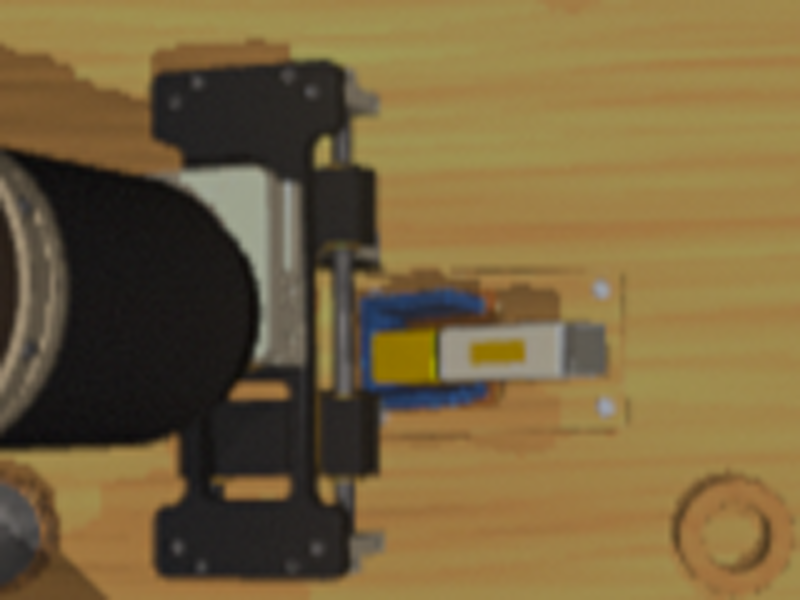

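```bash
python3 -m inch '[{"ax":0,"ay":-10,"az":0,"dx":20,"dy":0,"dz":10,"fingers":50},{"ax":0,"ay":-20,"az":0,"dx":40,"dy":1,"dz":20,"fingers":50},{"ax":0,"ay":-30,"az":0,"dx":60,"dy":2,"dz":32,"fingers":50},{"ax":0,"ay":-40,"az":0,"dx":78,"dy":2,"dz":45,"fingers":50},{"ax":0,"ay":-50,"az":0,"dx":95,"dy":2,"dz":60,"fingers":50},{"ax":0,"ay":-60,"az":0,"dx":112,"dy":2.6,"dz":72,"fingers":50},{"ax":0,"ay":-64.5,"az":0,"dx":112,"dy":2.6,"dz":79,"fingers":50},{"ax":0,"ay":-64.5,"az":0,"dx":112,"dy":2.6,"dz":79,"fingers":50}]'; python3 - <<'E'
from h import *
st()
go(SEAT+UP*.03-SIDE*.0015,RREG)
E
```

```text
clock: 59.2
tool_pos: [0.4609, -0.0939, 0.2639]
orientation: [179.6, 44.5, -91.7]
force: [0.1, 0.1, 0.4]
opening: 0.0505
t 59.2 p [460.9 -93.9 263.9] rpy [179.61  44.54 -91.66] q [-23.7  14.5  -1.6 -40.5 -93.5  26.8] op 50.5 F [0.1 0.1 0.4]
d [ 55.9  -1.9 152.2] a [ 0.   -0.46 -0.39] |d| 162.0 |a| 0.6
```

```bash
python3 -m inch '[{"ax":0,"ay":-0.5,"az":0,"dx":28,"dy":-1,"dz":30,"fingers":50},{"ax":0,"ay":-0.5,"az":0,"dx":56,"dy":-1,"dz":60,"fingers":50},{"ax":0,"ay":-0.5,"az":0,"dx":58,"dy":-1,"dz":85,"fingers":50},{"ax":0,"ay":-0.5,"az":0,"dx":58,"dy":-1,"dz":110,"fingers":50},{"ax":0,"ay":-0.5,"az":0,"dx":58,"dy":-1,"dz":135,"fingers":46},{"ax":0,"ay":-0.5,"az":0,"dx":58,"dy":-1,"dz":154,"fingers":40},{"ax":0,"ay":-0.5,"az":0,"dx":58,"dy":-1,"dz":154,"fingers":40},{"ax":0,"ay":-0.5,"az":0,"dx":58,"dy":-1,"dz":154,"fingers":40}]'; python3 - <<'E'
from h import *
st()
go(SEAT+UP*.03-SIDE*.0015,RREG)
s=snapshot("top"); crop(s,"t31.png",(220,170,340,260),6)
E
```

```text
clock: 60.2
tool_pos: [0.4643, -0.0264, 0.1164]
orientation: [-179.9, 44.8, -91.0]
force: [0.1, -0.3, 0.1]
opening: 0.04
t 60.2 p [464.3 -26.4 116.4] rpy [-179.85   44.83  -90.98] q [-17.9  21.6 -13.1 -44.  -76.3  36. ] op 40.0 F [ 0.1 -0.3  0.1]
d [ 0.6  0.6 -0.3] a [-0.05 -0.17  0.09] |d| 1.0 |a| 0.2
```

View pics/t31.png

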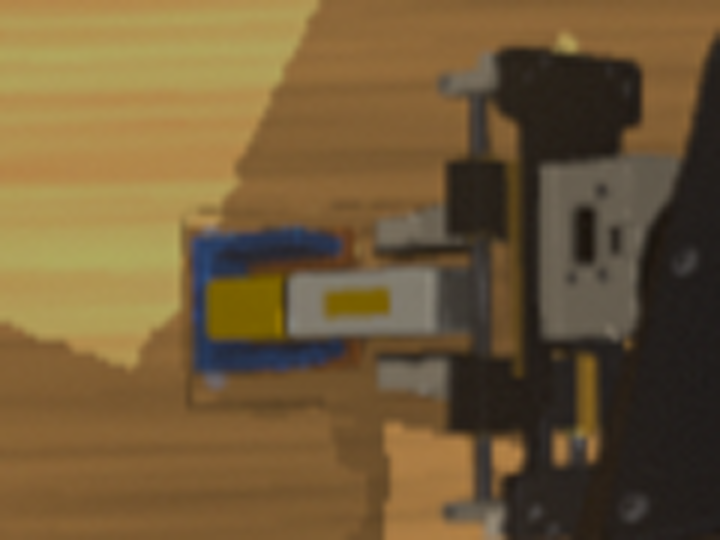

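```bash
python3 -m inch '[{"ax":0,"ay":0,"az":0,"dx":0.5,"dy":1,"dz":0,"fingers":10},{"ax":0,"ay":0,"az":0,"dx":0.5,"dy":1,"dz":0,"fingers":10},{"ax":0,"ay":0,"az":0,"dx":0.5,"dy":1,"dz":0,"fingers":10},{"ax":0,"ay":0,"az":0,"dx":0.5,"dy":1,"dz":-30,"fingers":10},{"ax":0,"ay":0,"az":0,"dx":0.5,"dy":1,"dz":-80,"fingers":10},{"ax":0,"ay":0,"az":0,"dx":-30,"dy":0,"dz":-130,"fingers":10},{"ax":0,"ay":0,"az":0,"dx":-70,"dy":0,"dz":-170,"fingers":10},{"ax":0,"ay":0,"az":0,"dx":-90,"dy":0,"dz":-190,"fingers":10}]'; python3 - <<'E'
from h import *
st()
print(cell(0,0,.33))
go(cell(0,0,.33),rotdown(-95.2))
E
```

```text
clock: 61.25
tool_pos: [0.462, -0.0971, 0.3168]
orientation: [-179.8, 44.8, -91.0]
force: [0.5, 0.2, -0.6]
opening: 0.0276
t 61.25 p [462.  -97.1 316.8] rpy [-179.76   44.78  -90.96] q [-24.2  12.3   2.8 -41.  -98.7  23.4] op 27.6 F [ 0.5  0.2 -0.6]
[ 0.48041036 -0.29282396  0.33      ]
d [ 129.4  -22.3 -146.9] a [ 1.43 44.77  3.93] |d| 197.0 |a| 45.0
```

```bash
python3 -m inch '[{"ax":0.3,"ay":9,"az":0.8,"dx":20,"dy":-4,"dz":-35,"fingers":10},{"ax":0.6,"ay":18,"az":1.6,"dx":46,"dy":-8,"dz":-66,"fingers":10},{"ax":0.9,"ay":27,"az":2.4,"dx":74,"dy":-13,"dz":-96,"fingers":10},{"ax":1.2,"ay":36,"az":3.2,"dx":102,"dy":-18,"dz":-122,"fingers":10},{"ax":1.4,"ay":44.8,"az":3.9,"dx":129,"dy":-22,"dz":-147,"fingers":10},{"ax":1.4,"ay":44.8,"az":3.9,"dx":129,"dy":-22,"dz":-147,"fingers":10},{"ax":1.4,"ay":44.8,"az":3.9,"dx":129,"dy":-22,"dz":-147,"fingers":10}]'; python3 - <<'E'
from h import *
st()
go(cell(0,0,.21),rotdown(-95.2))
E
```

```text
clock: 62.12
tool_pos: [0.4799, -0.2908, 0.3266]
orientation: [179.8, 0.3, -95.2]
force: [-0.0, 0.6, -0.0]
opening: 0.028
t 62.12 p [ 479.9 -290.8  326.6] rpy [179.76   0.28 -95.17] q [-11.4   7.2  -4.   -0.3 -79.    6.3] op 28.0 F [-0.   0.6 -0. ]
d [  2.5  -1.1 116.6] a [0.24 0.28 0.04] |d| 117.0 |a| 0.4
```

```bash
python3 -m inch '[{"ax":0.2,"ay":0.2,"az":0,"dx":1,"dy":-1,"dz":60,"fingers":10},{"ax":0.2,"ay":0.2,"az":0,"dx":1,"dy":-1,"dz":108,"fingers":10},{"ax":0.2,"ay":0.2,"az":0,"dx":1,"dy":-1,"dz":118,"fingers":10},{"ax":0.2,"ay":0.2,"az":0,"dx":1,"dy":-1,"dz":118,"fingers":10}]'; python3 - <<'E'
from h import *
st()
go(cell(0,0,.115),rotdown(-95.2))
s=snapshot("side"); crop(s,"s32.png",(270,110,370,210),6)
s=snapshot("top"); crop(s,"t32.png",(320,130,420,230),6)
E
```

```text
clock: 62.62
tool_pos: [0.4814, -0.2933, 0.2098]
orientation: [-180.0, -0.1, -95.2]
force: [0.3, 0.5, -0.1]
opening: 0.028
t 62.62 p [ 481.4 -293.3  209.8] rpy [-1.7996e+02 -1.1000e-01 -9.5210e+01] q [-11.4  10.8 -15.1   0.1 -64.1   6.1] op 28.0 F [ 0.3  0.5 -0.1]
d [-0.6  1.1 94.8] a [-0.04 -0.11 -0.01] |d| 95.0 |a| 0.1
```

View pics/s32.png

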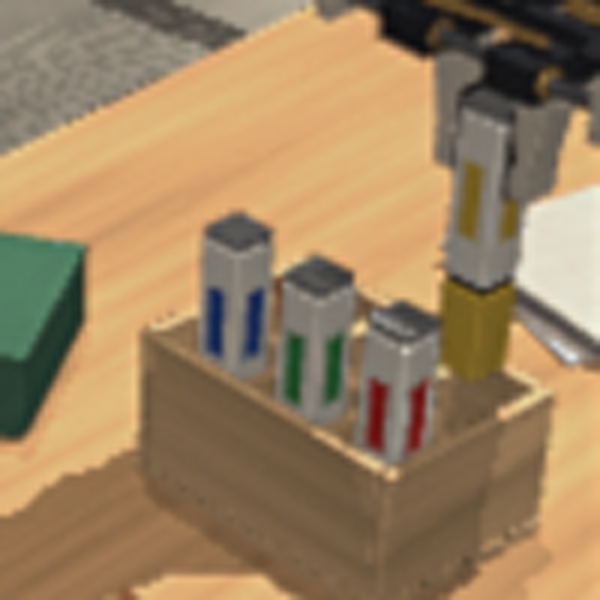

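View pics/t32.png

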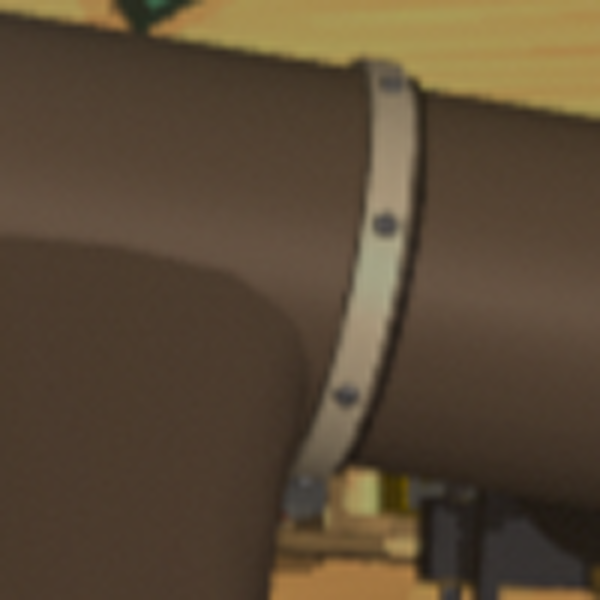

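```bash
python3 -m inch '[{"ax":0,"ay":0,"az":0,"dx":-2,"dy":1,"dz":25,"fingers":10},{"ax":0,"ay":0,"az":0,"dx":-2,"dy":1,"dz":50,"fingers":10},{"ax":0,"ay":0,"az":0,"dx":-2,"dy":1,"dz":75,"fingers":10},{"ax":0,"ay":0,"az":0,"dx":-2,"dy":1,"dz":88,"fingers":10},{"ax":0,"ay":0,"az":0,"dx":-2,"dy":1,"dz":93,"fingers":10},{"ax":0,"ay":0,"az":0,"dx":-2,"dy":1,"dz":95.5,"fingers":10},{"ax":0,"ay":0,"az":0,"dx":-2,"dy":1,"dz":95.5,"fingers":10}]'
```

```text
clock: 63.6
tool_pos: [0.4808, -0.2911, 0.1142]
orientation: [-179.9, -0.1, -95.2]
force: [0.0, 0.7, -1.5]
opening: 0.0278
```

```bash
python3 -m inch '[{"ax":0,"ay":0,"az":0,"dx":0,"dy":0,"dz":1.5,"fingers":10},{"ax":0,"ay":0,"az":0,"dx":0,"dy":0,"dz":3,"fingers":10},{"ax":0,"ay":0,"az":0,"dx":0,"dy":0,"dz":3,"fingers":10}]'
```

```text
clock: 63.98
tool_pos: [0.481, -0.2913, 0.1124]
orientation: [-179.9, -0.2, -95.1]
force: [-3.4, 2.8, 13.6]
opening: 0.0281
```

Floor contact. Release, then rise straight up and clear.

```bash
python3 -m inch '[{"ax":0,"ay":0,"az":0,"dx":0,"dy":0,"dz":-2.5,"fingers":10},{"ax":0,"ay":0,"az":0,"dx":0,"dy":0,"dz":-2.5,"fingers":42},{"ax":0,"ay":0,"az":0,"dx":0,"dy":0,"dz":-2.5,"fingers":42},{"ax":0,"ay":0,"az":0,"dx":0,"dy":0,"dz":-2.5,"fingers":42},{"ax":0,"ay":0,"az":0,"dx":0,"dy":0,"dz":-20,"fingers":42},{"ax":0,"ay":0,"az":0,"dx":0,"dy":0,"dz":-70,"fingers":42},{"ax":0,"ay":0,"az":0,"dx":0,"dy":0,"dz":-130,"fingers":50},{"ax":0,"ay":0,"az":0,"dx":0,"dy":0,"dz":-180,"fingers":60}]' && python3 -m inch '[{"ax":0,"ay":0,"az":0,"dx":-60,"dy":0,"dz":-10,"fingers":60},{"ax":0,"ay":0,"az":0,"dx":-120,"dy":0,"dz":-10,"fingers":60},{"ax":0,"ay":0,"az":0,"dx":-180,"dy":0,"dz":-10,"fingers":60},{"ax":0,"ay":0,"az":0,"dx":-240,"dy":0,"dz":-10,"fingers":60},{"ax":0,"ay":0,"az":0,"dx":-300,"dy":0,"dz":-10,"fingers":60},{"ax":0,"ay":0,"az":0,"dx":-350,"dy":0,"dz":-10,"fingers":60},{"ax":0,"ay":0,"az":0,"dx":-350,"dy":0,"dz":-10,"fingers":60}]'; python3 - <<'E'
from h import *
st()
s=snapshot("side"); crop(s,"s33.png",(270,110,370,210),6); cv2.imwrite("pics/s33f.png",s["image"][:,:,::-1])
s=snapshot("top"); crop(s,"t33.png",(320,130,420,230),6); cv2.imwrite("pics/t33f.png",s["image"][:,:,::-1])
E
```

```text
clock: 64.97
tool_pos: [0.4803, -0.2907, 0.2928]
orientation: [-179.9, -0.2, -95.2]
force: [1.3, -0.6, 0.3]
opening: 0.0547
clock: 65.85
tool_pos: [0.5119, 0.0609, 0.2993]
orientation: [-180.0, -0.1, -94.9]
force: [0.6, -0.3, -0.2]
opening: 0.0602
t 65.85 p [511.9  60.9 299.3] rpy [-1.7998e+02 -1.3000e-01 -9.4940e+01] q [ 28.7   3.  -12.4   0.1 -74.7 -33.7] op 60.2 F [ 0.6 -0.3 -0.2]
```

View pics/s33.png

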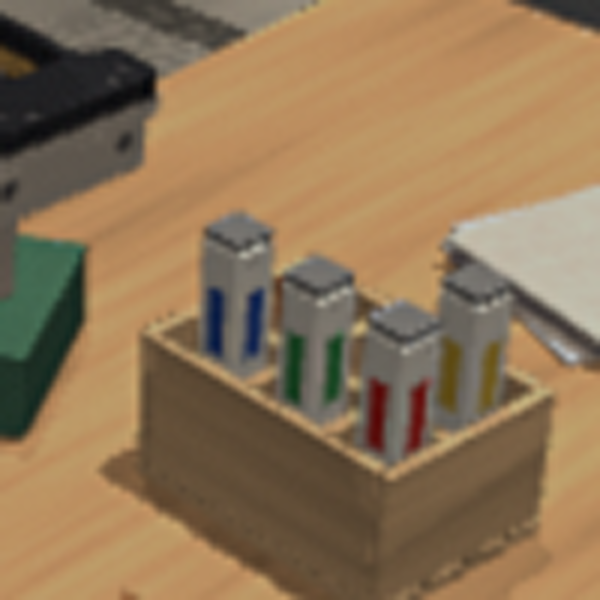

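View pics/t33.png

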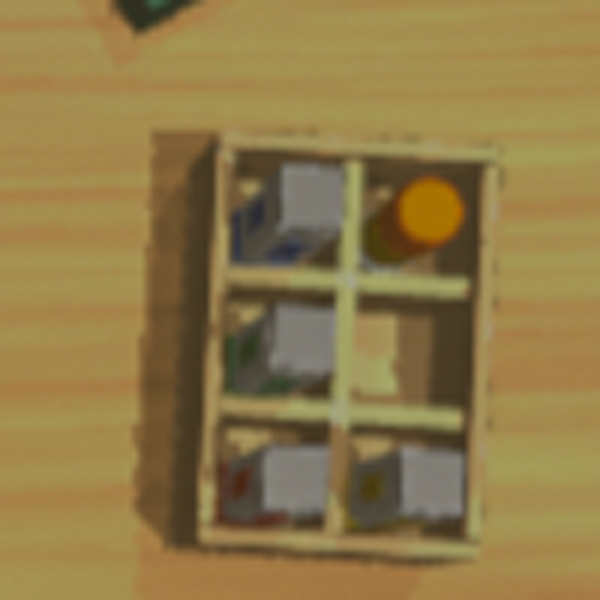

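View pics/t33f.png

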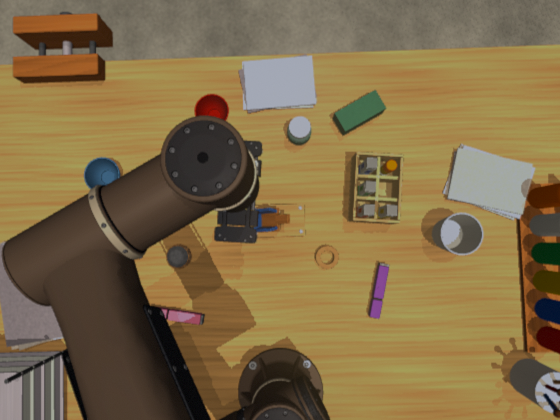

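View pics/s33f.png

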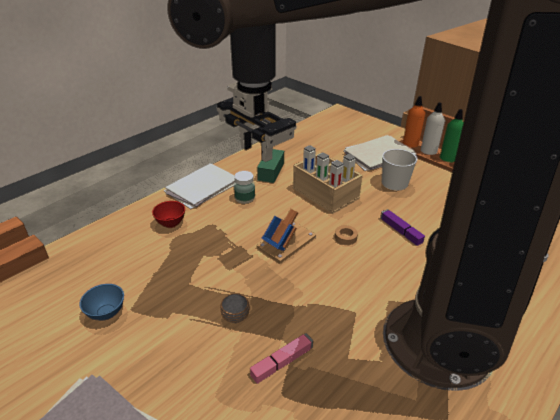

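```bash
python3 - <<'E'
from h import *
s=snapshot("top")
Ri=R.from_euler("z",CY).as_matrix()[:2,:2].T
for n,c in dict(blue=(312,198),green=(305,340),red=(297,480),yellow=(435,482)).items():
    p=back(s,(c[0]/6+320,c[1]/6+130),.158); print(n,(Ri@(p[:2]-[.5436,-.2722])).round(4))
st(); print(close_job())
E
```

```text
blue [0.0513 0.0311]
green [-0.0073  0.0311]
red [-0.0649  0.0315]
yellow [-0.0624 -0.0245]
t 66.0 p [511.7  57.7 299.5] rpy [-1.7997e+02 -1.5000e-01 -9.5160e+01] q [ 28.4   2.9 -12.4   0.1 -74.7 -33.6] op 60.0 F [-0.5 -0.4  0.7]
the job is handed in; nothing more can be done
None
```

All four markers (blue, green, red, yellow) stand cap down in their own caddy cells, and I handed the job in at 66 s. I laid each one in the trough, let it go, took it again by its plug end and lowered it until the wrist felt the cell floor.

- **Markers:** in the last pictures all four look upright and let go. The plug tops measured within about 8 mm of the cell centres, which is consistent with standing on the floor.
- **Glue stick:** I saw only one, and it is still in its cell. The sixth cell is empty.
- **Other things on the bench:** the bowls, jar, carton, tub, tape and twine showed no shift when I compared pictures by eye. I did not measure them again. The pink and purple look-alikes were not touched.
- **Disturbances:** I saw no sign of a knocked marker or a slackening grip.
- **Disagreement:** the top and side cameras differed by several millimetres on the caddy's position. I corrected the aim by about 3 mm from the pictures before the first placing.

The arm was clear of everything at hand-in, about 0.3 m above the bench. The system gives no verdict, so the result rests on these pictures.

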